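# Clamp the oldest stone block and restock the sloped lane

### The arm

A 7-joint arm with a two-finger parallel gripper is mounted at the origin on the work surface. World frame = base frame: x ahead of the robot, y to its left, z up, the work surface at z = 0. Lengths are in m, angles in rad, forces in N, time in s.
With the tool pointing down it reaches from about 0.425 to 0.875 m from the base axis. Payload 4.7 kg.
Tool frame: the origin (TCP) lies on the centre line of the jaws, within the pads' length; the fingertips stand 14 mm ahead of it and the grasp point (between the pads) lies 5 mm behind it; z points along the fingers, y is the direction in which the jaws open and shut (so a half turn about z gives the same grasp; the last joint's range is limited). The gripper opens to 87 mm and grips with 3 to 60 N. Pads are 19 mm wide; open, the fingers measure 117 mm over their backs; the gripper's body (75 mm by 190 mm) begins 51 mm behind the grasp point.
Start: joints at [-1.29, 0.321, -0.07, 1.45, 0.023, 1.371, -0.057], TCP at [0.171, 0.627, 0.237] pointing down, gripper open.
Joint ranges: [-2.86, 2.86], [-0.3, 2.09], [-1.38, 1.24], [0.06, 2.45], [-1.56, 4.7], [0.09, 2.05], [-2.69, 2.69]. Speed limits (rad/s): [2.57, 2.57, 3.14, 3.14, 3.14, 3.14, 3.14].

### API

Orientations are given as a rotation vector (axis times angle).
In Python, from bench import ctrl gives the robot as it stands. The module is installed in compiled form; this text tells all that it offers.
- The arm moves only by the tool step_arm, never from a script. Its argument "plan" is a list of rows, each a list of 3 entries, a list of its own where there are three numbers: the turn, a rotation vector about the tool's x, y, z in rad, then the shift along the tool's x, y, z in m, then the closure in counts, from 0 (fully open) to 255 (shut). In form: [[[rx, ry, rz], [x, y, z], hand], ...]. A call has exactly 10 rows; each row is the pose to reach, as a shift and turn from the pose commanded when the call began, along the tool's axes at that moment; what a row does not reach only later rows make up. A row lasts 1/8 s, in which the tool goes at most 62.5 mm and 10.7 degrees, less where a joint would pass 70% of its speed; a pose out of reach is approached as far as the arm can. A call with a gripper value outside its range is refused whole. The fingers move at their own pace and stop on an object; "squeeze" is the grip in N (left out, the last holds). Time passes only in rows, so rows that repeat a pose let the fingers close, or fill a call up. It gives the time, the measured TCP pose, the force and the opening at its end, in the units of the state.
- ctrl.get_state(): the state, without advancing time (a new reading comes with each control period).
- ctrl.get_image(name): name is "side" or "top"; returns the picture (480x640x3 uint8, red, green, blue); there is no depth.
- ctrl.calibration(name): a dict with "fov_y" (degrees; the focal length in pixels is half the picture's height over the tangent of half this angle, whatever the lens; pixels are square), "cx", "cy" (the principal point, pixels), "rvec" (rotation vector, rad) and "tvec" (3), from world to camera coordinates, as OpenCV has them. Camera axes: x right, y down, z forward; pixel columns grow to the right and rows downward; lengths in m; the calibration is good to about 2 mm. A picture is of the moment at which its call begins. calibration takes no time and is no camera call.
- ctrl.close_job(): hands the job in, once; it reports no verdict.
Trained networks look in the newest picture that a camera, given by its name, has taken for a name from the list of things; names that differ only in an ending like _2 or _b are one class to them, and where a whole thing is asked for, a point or a joint stands for the part that bears it (a point fixed in the world has none). Each returns a list of dicts, best first, with "score" (0 to 1); they miss things now and then, are a little off and sometimes report something else, mostly with a low value. They report only what shows in the picture. A call takes as long as a camera call. They do not tell look-alikes from the thing itself.
- ctrl.cut_out(camera, label): "pixels" (480x640 bool, what is visible of it) and "rect" ([left, top, width, height] in pixels, round what is visible of it).
The state is a dict: "time": time; "joint_positions": joint angles; "qd": joint speeds; "joint_torque": joint torques, N m; "position": TCP position; "tool_rot": TCP orientation; "ft_force": force on the tool from outside, world axes, zero at the start; "torque": the same for the moment, N m; "grip_width": opening from 0.0 (shut) to 1.0 (fully open).
Only numpy, scipy, OpenCV 4.12 (cv2) and the standard library are available. Lean on these libraries where they do the work, as an engineer would, in place of code of your own. Each camera call takes 0.05 s, during which the arm holds its last target.

### The job

In this stone-testing lab, take the oldest stone block, the one at the front (low end) of the sloped lane, set it lying flat on the vise's bed between the jaws with its long side along the jaws and centred on them, and crank the jaw tight onto it (the vise stands too nearly shut at first, so crank it open beforehand). Restock the lane with every new grey block from the bench, each lying flat on the lane with its long side across it, behind the remaining brown one, which stays in the lane and slides down to the front by itself. Leave the brush, jar and dish where they are.

Things in the scene. Friction and masses are not known exactly. Their poses are not given: they have to be found in the camera images.
- chute: slick aluminium bed of the fixed sloped lane, blue curbs and front stop. Origin: on the bed, mid-width, at the stop's inner face (low end). y: up along the bed (0.28 rad above level); x: across; z: square to the bed. 265 mm long, 68 mm clear between curbs; curbs 12 mm, stop 14 mm high, 6-8 mm thick. Blocks slide down by themselves to the stop or the block ahead. Five fit
- old1: sawn stone test block, 45 (its x) x 60 (its y, the long side) x 45 mm (its z), 0.2 to 0.4 kg; origin at its centre. Weathered brown with a yellow painted band; starts lying in the lane with its long side across it, at the very front against the stop: the oldest
- old2: sawn stone test block, 45 (its x) x 60 (its y, the long side) x 45 mm (its z), 0.2 to 0.4 kg; origin at its centre. Weathered brown with a yellow painted band; starts lying in the lane with its long side across it, touching the first, behind it: stays in the lane
- new1: sawn stone test block, 45 (its x) x 60 (its y, the long side) x 45 mm (its z), 0.2 to 0.4 kg; origin at its centre. Light grey with a green painted band: new stock; lies on the bench between robot and lane. May be absent. A half turn or a roll about its long side makes no difference
- new2: sawn stone test block, 45 (its x) x 60 (its y, the long side) x 45 mm (its z), 0.2 to 0.4 kg; origin at its centre. Light grey with a green painted band: new stock; lies on the bench between robot and lane. May be absent. A half turn or a roll about its long side makes no difference
- new3: sawn stone test block, 45 (its x) x 60 (its y, the long side) x 45 mm (its z), 0.2 to 0.4 kg; origin at its centre. Light grey with a green painted band: new stock; lies on the bench between robot and lane. May be absent. A half turn or a roll about its long side makes no difference
- new4: sawn stone test block, 45 (its x) x 60 (its y, the long side) x 45 mm (its z), 0.2 to 0.4 kg; origin at its centre. Light grey with a green painted band: new stock; lies on the bench between robot and lane. May be absent. A half turn or a roll about its long side makes no difference
- vise: blue vise fixed to the bench. Origin: on the bench under the fixed jaw's face, mid-width. x: from the crank to the fixed jaw (away from the robot), y: along the jaws, z: up. Fixed jaw's face at x = 0. Block bed 45 mm above the bench, 50 mm wide; jaws 52 mm wide, 40 mm above the bed. Crank's upright axis at x = -185 mm, y = 0, on a gearbox 70 mm wide, 85 mm high, x -215 to -155
- jaw: the vise's moving, rubber-faced jaw; origin: on the bed at the middle of its face. Moved only by the crank, along the vise's x; the gap between the jaw faces is minus its x in the vise's frame: 10 to 75 mm, at the start 18 to 35 mm. It reaches 26 mm behind its face
- crank (a joint): crank angle, rad, 0 to 20.7; grows anticlockwise seen from above, which opens the jaw: gap in mm = 10 + 3.183 x value (20 mm a turn). At 0 the crank arm points along the vise's +x. Takes 5 to 7 N at the knob, and stays, with the jaw, where it is left; the jaw meets a seated block at about 11.0, where the force rises sharply
- knob_mid (a point): middle of the crank's red upright knob: 22 mm across, 42 mm tall, spins freely on its pin, 45 mm from the crank's axis, 129 mm above the bench; the crank arm's top lies 22 mm below this point
- brush: bystander: hand brush lying on the bench
- jar: bystander: squat white jar, 50 mm across, 60 mm tall, standing; origin under its middle
- dish: bystander: steel dish 100 mm across, 40 mm high; origin under its middle
There are look-alikes about, which are no part of the job. Leave any orange or turquoise look-alike of the old2 alone.

How it is judged:
On the way, in this order (a step that is already met when the one before it is completed fails the run):
1. the vise is cranked open wider than a block (gap over 47 mm) (x of jaw in the frame of vise below -0.047 m), for 0.1 s.
2. the oldest block sits on the vise bed, clamped between the jaws (x of old1 in the frame of vise between -0.03 and -0.015 m and y of old1 in the frame of vise between -0.012 and 0.012 m and z of old1 in the frame of vise between 0.06 and 0.075 m and angle between the y axis of old1 and the y axis of vise, either way round below 0.12 rad and contact force between jaw and old1 above 4 N), for 0.2 s.
At the end, for the whole second after the job is handed in: Oldest block flat on the vise bed, square to the jaws (7 deg), centred within 12 mm, jaw force over 4 N; other brown block at the lane's front, all new blocks flat behind it (mid-lane within 8 mm, long side across within 8 deg, centres under 217 mm from the stop), all at rest (all of step 2 and linear speed of each of old1, old2, new1, new2, new3, new4 below 0.02 m/s and y of old2 in the frame of chute between 0.015 and 0.03 m and x of old2 in the frame of chute between -0.008 and 0.008 m and z of old2 in the frame of chute between 0.015 and 0.03 m and angle between the y axis of each of old2, new1, new2, new3, new4 and the x axis of chute, either way round below 0.15 rad and y of new1 in the frame of chute between 0.058 and 0.217 m and x of new1 in the frame of chute between -0.008 and 0.008 m and z of new1 in the frame of chute between 0.015 and 0.03 m and y of new2 in the frame of chute between 0.058 and 0.217 m and x of new2 in the frame of chute between -0.008 and 0.008 m and z of new2 in the frame of chute between 0.015 and 0.03 m and y of new3 in the frame of chute between 0.058 and 0.217 m and x of new3 in the frame of chute between -0.008 and 0.008 m and z of new3 in the frame of chute between 0.015 and 0.03 m and y of new4 in the frame of chute between 0.058 and 0.217 m and x of new4 in the frame of chute between -0.008 and 0.008 m and z of new4 in the frame of chute between 0.015 and 0.03 m); the robot touches nothing.
It fails at once if another brown block is lifted out of the lane (z of old2 in the frame of chute above 0.06 m).
It fails at once if a bystander is shoved more than 4 cm (distance of any of brush, jar, dish from where it was at the start of the episode above 0.04 m).
Of new1, new2, new3, new4 only 2 to 4 are there at a start; the rules pass over those that are not, and their reading is None.
At some moment in a run one of new1, new2, new3, new4 may be knocked a few centimetres aside while the robot is not near it.
Once in a run the grip may slacken for a moment while it holds something.
It also fails if it takes over 210 s, if anything falls off the work surface, if the arm or the gripper's body presses on something with over 40 N, if the wrist force passes 120 N, or if a joint passes its speed limit or range.

## Working session

There is one attempt and no reset: what is moved stays moved. The work goes in short steps, Python scripts to look and compute and a tool call to move; the robot and the scene stay as the last step left them, time stands still between calls to the robot, and variables do not carry over. Pictures are saved under pics/ and viewed, and the job is handed in when it is done.

Besides the shell and the picture viewer there is one more tool, called as name(argument=value, ...) on one line, values as JSON. step_arm: Moves the arm, as the interface text tells. Its arguments: {"type":"object","properties":{"plan":{"type":"array"},"squeeze":{"type":"number"}},"required":["plan"]}

```bash
ls -la; mkdir -p pics
python3 - <<'E'
from bench import ctrl
import cv2,numpy as np
print(ctrl.get_state())
for n in("side","top"):
    im=ctrl.get_image(n); cv2.imwrite(f"pics/{n}0.png",im[:,:,::-1]); print(n,ctrl.calibration(n))
E
```

```text
total 12
drwxr-xr-x  3 agent agent 4096 Dec  6 13:49 .
drwxr-xr-x 23 root  root  4096 Dec  6 13:48 ..
drwxr-xr-x  2 agent agent 4096 Dec  6 13:49 pics
{'time': 0.0, 'joint_positions': array([-1.28989012,  0.321824  , -0.07009152,  1.45169449,  0.02263584,
        1.37078993, -0.05689835]), 'qd': array([ 2.88613353e-04,  1.05387375e-03, -1.16136272e-03,  7.39291165e-04,
        3.51560607e-07,  7.70640814e-04, -4.54709889e-04]), 'joint_torque': array([ 2.30906617e-04, -4.91287136e+01, -4.03555473e-01, -3.12529814e+01,
       -6.38858811e-02,  4.35153174e-02,  1.77083025e-04]), 'position': array([0.17128811, 0.62647155, 0.23545112]), 'tool_rot': array([-4.17767415e-01, -3.11356387e+00,  3.02312062e-03]), 'ft_force': array([ 0.07134812, -0.30418405,  0.28798034]), 'torque': array([-0.0395483 ,  0.04656317,  0.01768431]), 'grip_width': 1.0010569507757938}
side {'fov_y': 56.29538676266042, 'cx': 325.65531433927214, 'cy': 241.55336980521503, 'rvec': array([ 2.24674696, -0.89623071,  0.32529992]), 'tvec': array([-0.36761417,  0.42107666,  0.61473165])}
top {'fov_y': 54.87874123764547, 'cx': 311.3578438507561, 'cy': 243.23078155380279, 'rvec': array([ 2.1671182 , -2.20070879,  0.13798975]), 'tvec': array([0.05870602, 0.58557104, 1.11897093])}
```

View pics/side0.png

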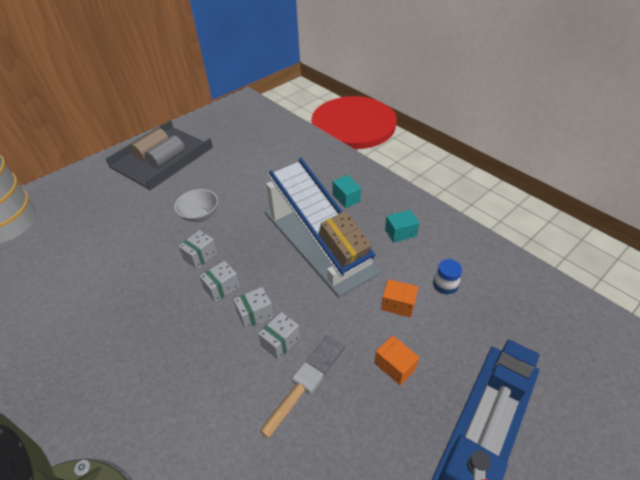

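View pics/top0.png

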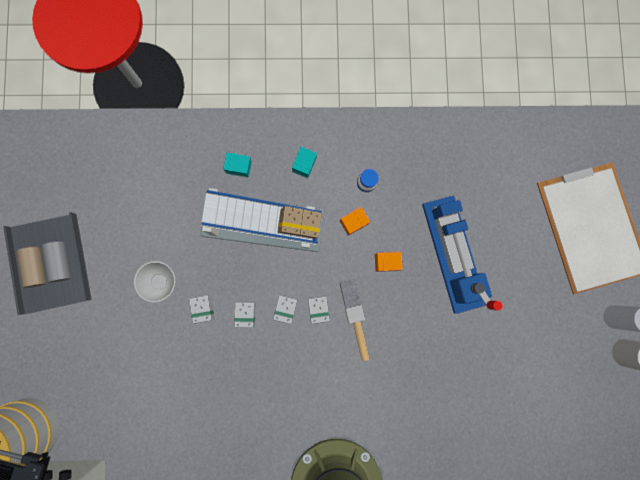

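```bash
cat > h.py <<'E'
import numpy as np,cv2
from bench import ctrl
from scipy.spatial.transform import Rotation as R
def cam(n):
    c=ctrl.calibration(n); f=240/np.tan(np.radians(c['fov_y']/2))
    K=np.array([[f,0,c['cx']],[0,f,c['cy']],[0,0,1]]); return K,R.from_rotvec(c['rvec']).as_matrix(),np.array(c['tvec'])
def proj(n,P):
    K,Rm,t=cam(n); q=(np.atleast_2d(P)@Rm.T+t)@K.T; return q[:,:2]/q[:,2:]
def ray(n,uv):
    K,Rm,t=cam(n); d=Rm.T@np.linalg.solve(K,np.array([uv[0],uv[1],1.])); return -Rm.T@t,d
def onz(n,uv,z):
    o,d=ray(n,uv); return o+d*(z-o[2])/d[2]
def tri(uvs,uvt):
    o1,d1=ray('side',uvs);o2,d2=ray('top',uvt)
    A=np.stack([d1,-d2],1);s=np.linalg.lstsq(A,o2-o1,rcond=None)[0]
    a=o1+s[0]*d1;b=o2+s[1]*d2; return (a+b)/2,np.linalg.norm(a-b)
def crop(im,x,y,w,h,s,name):
    c=cv2.resize(im[y:y+h,x:x+w],None,fx=s,fy=s,interpolation=cv2.INTER_CUBIC)
    cv2.imwrite('pics/'+name,c[:,:,::-1])
E
python3 - <<'E'
from h import *
s=cv2.imread('pics/side0.png')[:,:,::-1];t=cv2.imread('pics/top0.png')[:,:,::-1]
crop(t,190,180,160,100,5,'tc_chute.png'); crop(t,400,180,130,140,4,'tc_vise.png'); crop(s,240,140,160,160,3.7,'sc_chute.png')
crop(s,420,330,140,150,4,'sc_vise.png'); crop(t,180,280,200,90,4,'tc_new.png')
for l in['old1','new1','vise','jaw','crank','knob_mid','brush','jar','dish','chute']:
  for c in('side','top'):
    for d in ctrl.cut_out(c,l):
        ys,xs=np.nonzero(d['pixels']); print(l,c,round(d['score'],2),d['rect'],xs.mean().round(1),ys.mean().round(1),len(xs))
print(ctrl.get_state()['time'])
E
```

```text
old1 side 0.9 [332.4, 231.7, 40.2, 35.1] 350.5 246.7 921
old1 side 0.72 [331.9, 176.5, 33.5, 33.1] 346.3 191.4 743
old1 side 0.67 [376.0, 331.6, 45.7, 53.4] 395.6 359.6 1335
old1 side 0.64 [383.1, 210.5, 39.6, 34.0] 401.3 225.8 879
old1 side 0.59 [381.9, 280.8, 32.6, 37.8] 398.8 297.6 1019
old1 side 0.55 [318.7, 211.6, 35.6, 36.5] 335.4 227.5 747
old1 top 0.94 [344.1, 207.6, 21.2, 26.3] 354.6 220.6 478
old1 top 0.85 [377.1, 250.7, 23.8, 23.0] 388.1 261.5 504
old1 top 0.75 [291.8, 149.9, 26.2, 26.3] 303.9 161.7 498
old1 top 0.71 [274.4, 205.9, 29.6, 30.4] 289.8 220.8 586
old1 top 0.69 [300.2, 208.4, 23.2, 29.1] 310.5 224.0 475
old1 top 0.58 [220.3, 153.6, 31.6, 23.4] 237.1 164.7 546
new1 side 0.9 [258.1, 314.3, 41.2, 45.3] 278.9 335.0 1170
new1 side 0.79 [198.4, 259.7, 38.5, 41.8] 219.5 280.7 1071
new1 side 0.77 [179.9, 232.9, 38.6, 38.7] 197.0 249.0 920
new1 side 0.59 [235.2, 290.2, 37.3, 36.4] 253.1 307.3 1037
new1 top 0.82 [275.3, 296.2, 20.5, 29.6] 285.1 309.6 459
new1 top 0.7 [233.0, 301.3, 26.5, 24.5] 244.9 314.1 482
new1 top 0.6 [191.6, 293.4, 21.3, 28.6] 201.4 308.9 551
new1 t
[... 525 characters left out ...]
op 0.72 [487.7, 301.6, 15.8, 10.3] 494.2 305.2 132
brush side 0.81 [261.2, 335.0, 80.3, 99.6] 305.4 379.8 2147
brush top 0.61 [191.2, 292.9, 18.3, 26.9] 201.2 308.6 542
brush top 0.58 [340.7, 277.4, 30.9, 82.9] 354.6 313.6 1125
brush top 0.46 [422.3, 195.2, 81.8, 119.1] 457.0 257.0 4495
brush top 0.41 [355.6, 170.1, 22.8, 21.4] 367.5 180.9 353
jar side 0.57 [432.6, 259.0, 29.5, 34.9] 447.2 276.6 831
jar top 0.85 [355.6, 169.0, 25.7, 22.2] 367.2 180.4 377
dish side 0.65 [174.0, 189.5, 45.8, 32.4] 196.1 204.8 1132
dish top 0.6 [133.3, 262.0, 41.2, 41.8] 154.3 281.6 1309
chute side 0.63 [268.6, 161.0, 105.8, 114.8] 311.7 206.8 3260
chute top 0.76 [198.1, 190.2, 124.2, 57.1] 246.0 215.8 3055
1.1
```

View pics/tc_chute.png

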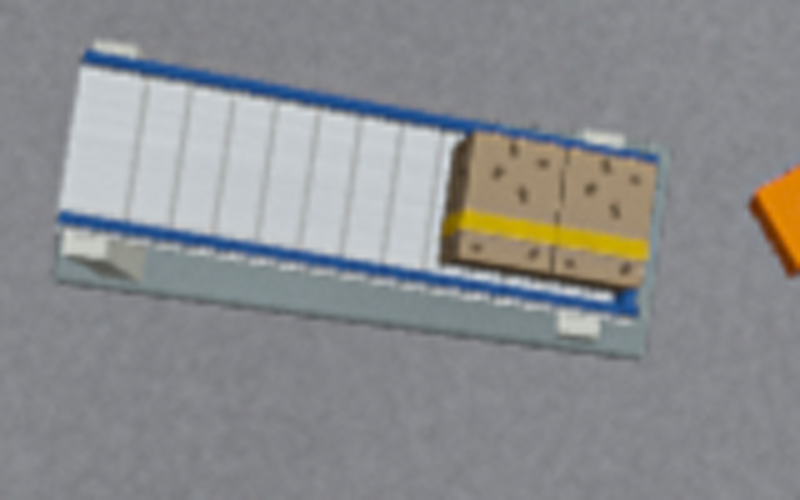

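View pics/tc_vise.png

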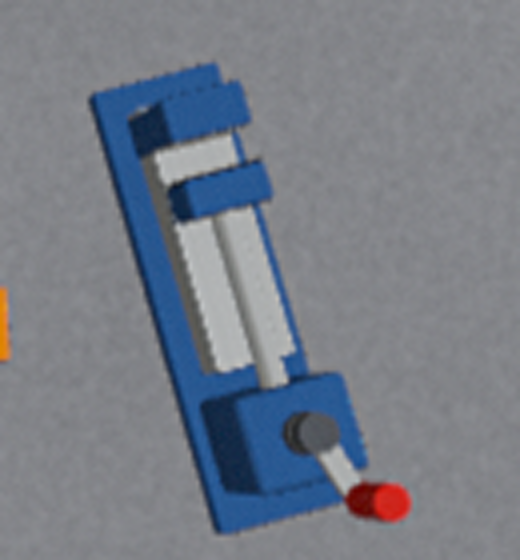

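View pics/sc_chute.png

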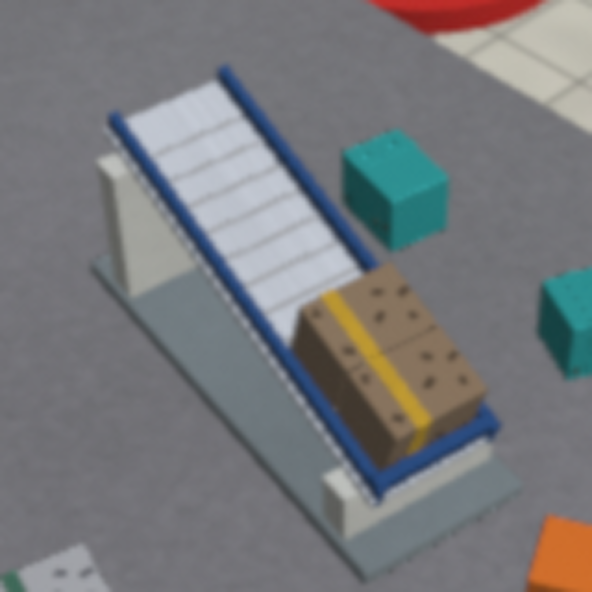

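View pics/sc_vise.png

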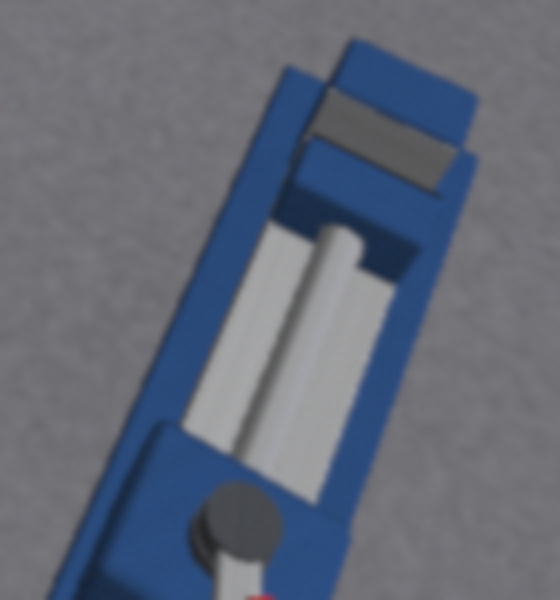

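View pics/tc_new.png

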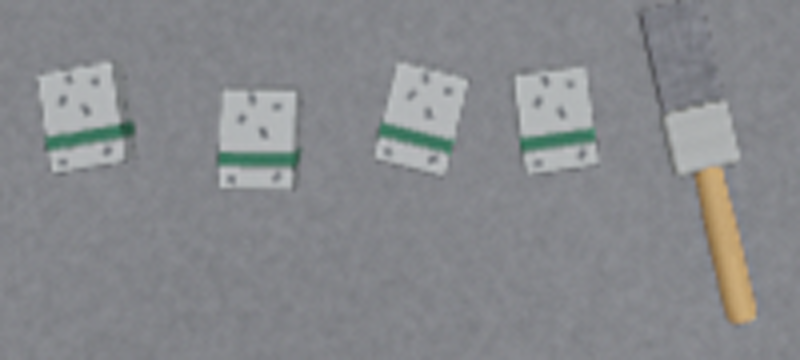

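```bash
cat > fit.py <<'E'
from h import *
from scipy.optimize import least_squares
def pk(x,y,ox,oy,s): return ((x+.5)/s-.5+ox,(y+.5)/s-.5+oy)
def T(p): # x,y,z,yaw -> R,t
    return R.from_euler('z',p[3]).as_matrix(),np.array(p[:3])
tv=lambda x,y:('top',)+pk(x,y,400,180,4); sv=lambda x,y:('side',)+pk(x,y,420,330,4)
tc=lambda x,y:('top',)+pk(x,y,190,180,5); sc=lambda x,y:('side',)+pk(x,y,240,140,3.7)
V=[(tv(343,374),(-.155,-.035,.085)),(tv(240,393),(-.155,.035,.085)),(tv(258,492),(-.215,.035,.085)),
(tv(165,140),(0,.026,.085)),(tv(250,122),(0,-.026,.085)),
(sv(332,88),(0,.026,.085)),(sv(458,150),(0,-.026,.085)),(sv(165,420),(-.155,.035,.085)),(sv(350,525),(-.155,-.035,.085)),(sv(105,560),(-.215,.035,.085))]
J=[(tv(185,183),'f',.026),(tv(262,161),'f',-.026),(tv(192,219),'b',.026),(tv(272,199),'b',-.026),(sv(297,183),'b',.026),(sv(420,245),'b',-.026)]
K=[(('top',494.2,305.2),)]
def resv(p,full=False):
    Rm=R.from_euler('z',p[2]).as_matrix();t=np.array([p[0],p[1],0]);r=[]
    for (c,u,v),P in V: r.append(proj(c,Rm@np.array(P)+t)[0]-(u,v))
    for (c,u,v),k,y in J: r.append(proj(c,Rm@np.array([-p[3]-(.026 if k=='b' else 0),y,.085])+t)[0]-(u,v))
    return np.concatenate(r)
CL=.265
C=[(tc(87,52),(.040,CL,.012)),(tc(60,222),(-.040,CL,.012)),(tc(658,158),(.040,-.007,.014)),(tc(637,315),(-.040,-.007,.014)),
(sc(224,67),(.040,CL,.012)),(sc(112,117),(-.040,CL,.012)),(sc(498,427),(.040,-.007,.014)),(sc(377,490),(-.040,-.007,.014))]
def chT(p): return (R.from_euler('z',p[3])*R.from_euler('x',.28)).as_matrix(),np.array(p[:3])
def resc(p):
    Rm,t=chT(p)
    return np.concatenate([proj(c,Rm@np.array(P)+t)[0]-(u,v) for (c,u,v),P in C])
if __name__=='__main__':
    fv=least_squares(resv,[.6,-.2,.2,.025],loss='soft_l1'); print(fv.x, np.round(fv.fun.reshape(-1,2),1).tolist())
    fc=least_squares(resc,[.6,.1,.05,0],loss='soft_l1'); print(fc.x, np.round(fc.fun.reshape(-1,2),1).tolist())
    np.save('v.npy',fv.x);np.save('c.npy',fc.x)
    im={n:cv2.imread(f'pics/{n}0.png') for n in('top','side')}
    S=4
    for n in im:
        b=cv2.resize(im[n],None,fx=S,fy=S,interpolation=cv2.INTER_CUBIC)
        def ln(pts,col):
            q=proj(n,pts); q=((q+.5)*S-.5).astype(int); cv2.polylines(b,[q.reshape(-1,1,2)],True,col,1)
        p=fv.x;Rm=R.from_euler('z',p[2]).as_matrix();t=np.array([p[0],p[1],0])
        def rect(x0,x1,y,z): return np.array([[x0,-y,z],[x0,y,z],[x1,y,z],[x1,-y,z]])
        for x0,x1,y,z in[(-.215,-.155,.035,.085),(-p[3]-.026,-p[3],.026,.085),(0,.03,.026,.085),(-.15,0,.025,.045)]: ln(rect(x0,x1,y,z)@Rm.T+t,(0,255,255))
        Rm,t=chT(fc.x)
        for x,y0,y1,z in[(.034,0,CL,0),(.034,0,CL,.012),(.040,-.007,CL,.012)]:
            ln(np.array([[-x,y0,z],[-x,y1,z],[x,y1,z],[x,y0,z]])@Rm.T+t,(0,0,255))
        for k in(0,1):
            y0=.045*k; 
            ln(np.array([[-.03,y0,.045],[-.03,y0+.045,.045],[.03,y0+.045,.045],[.03,y0,.045]])@Rm.T+t,(0,255,0))
        r={'top':[(190,180,160,100),(410,190,120,130)],'side':[(260,150,130,150),(420,330,140,150)]}[n]
        for i,(x,y,w,h) in enumerate(r): 
            cc=b[y*S:(y+h)*S,x*S:(x+w)*S]; cv2.imwrite(f'pics/ov_{n}{i}.png',cc)
E
python3 fit.py
```

```text
[ 0.64954655 -0.28711644  0.25144514  0.02266851] [[-0.1, -1.8], [-2.3, 1.3], [0.7, 1.3], [1.0, 0.9], [0.4, -0.2], [-0.8, -1.0], [1.2, -0.5], [-0.4, -2.4], [3.3, -0.2], [-2.2, 1.9], [-1.2, -0.8], [0.2, -1.0], [0.2, 0.6], [0.9, -0.0], [-2.1, -0.4], [1.7, 1.5]]
[ 0.62282979  0.04272805  0.05533049 -0.15093413] [[0.2, -0.5], [0.0, 0.4], [-0.2, -0.3], [-0.4, 0.9], [0.9, 0.1], [-1.0, 0.2], [0.4, -1.0], [-0.0, 0.4]]
```

```bash
cd pics; python3 -c "
import cv2,numpy as np
for a in ('top1','side1','top0','side0'):
    print(a,cv2.imread(f'ov_{a}.png').shape)"
```

```text
top1 (520, 480, 3)
side1 (600, 560, 3)
top0 (400, 640, 3)
side0 (600, 520, 3)
```

View pics/ov_top1.png

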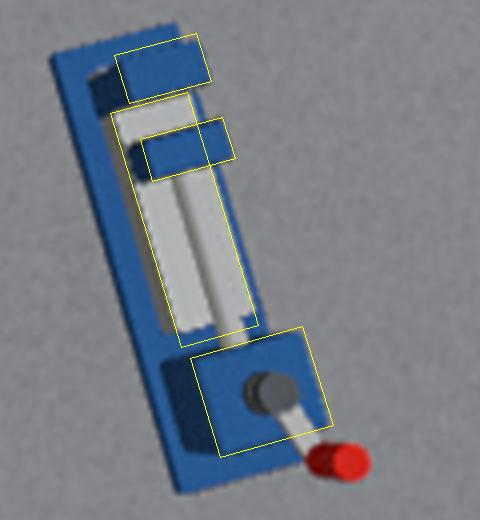

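View pics/ov_side1.png

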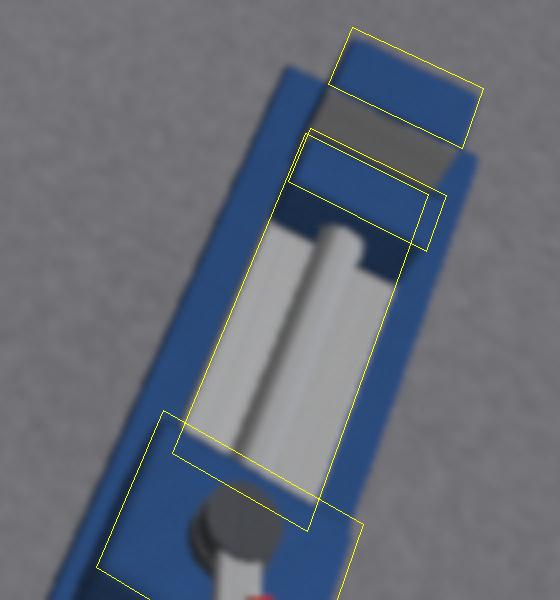

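View pics/ov_top0.png

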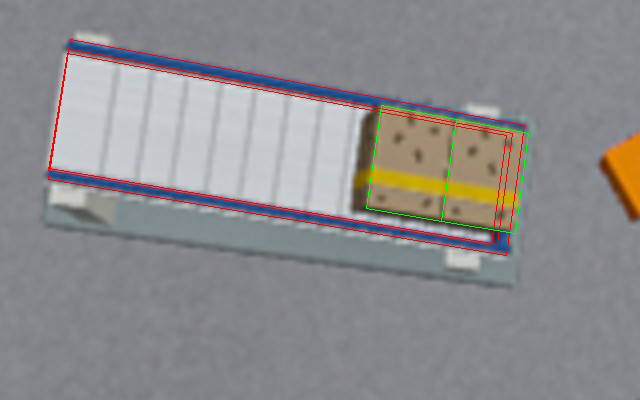

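View pics/ov_side0.png

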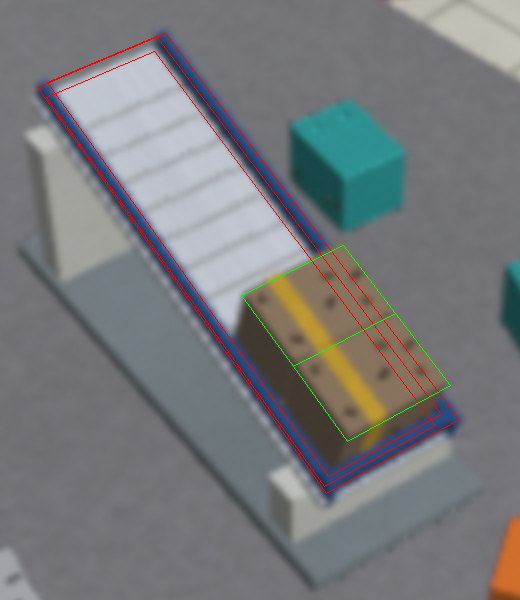

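```bash
cat > blk.py <<'E'
from h import *
from scipy.optimize import minimize
H=np.array([.0225,.03,.0225])
COR=np.array([[a,b,c] for a in(-1,1) for b in(-1,1) for c in(-1,1)])*H
def render(n,Rm,t,S=4,win=None):
    q=proj(n,COR@Rm.T+t); x,y,w,h=win
    q=((q+.5-[x,y])*S).astype(np.float32); m=np.zeros((h*S,w*S),np.uint8)
    cv2.fillConvexPoly(m,cv2.convexHull(q).astype(np.int32),1); return cv2.resize(m.astype(np.float32),(w,h),interpolation=cv2.INTER_AREA)
def fitblock(masks,p0):
    wins={}
    for n,m in masks.items():
        ys,xs=np.nonzero(m); x=max(xs.min()-12,0);y=max(ys.min()-12,0); wins[n]=(x,y,min(xs.max()+12,640)-x,min(ys.max()+12,480)-y)
    def cost(p):
        Rm=R.from_euler('z',p[2]/10).as_matrix(); t=np.array([p[0],p[1],.0225]); s=0
        for n,m in masks.items():
            x,y,w,h=wins[n]; s+=np.abs(render(n,Rm,t,win=wins[n])-m[y:y+h,x:x+w]).sum()/m.sum()
        return s/len(masks)
    best=None
    for yaw in(-.3,-.1,.1,.3):
        r=minimize(cost,[p0[0],p0[1],yaw*10],method='Nelder-Mead',options=dict(initial_simplex=np.array([[p0[0],p0[1],yaw*10],[p0[0]+.008,p0[1],yaw*10],[p0[0],p0[1]+.008,yaw*10],[p0[0],p0[1],yaw*10+1.5]]),xatol=1e-4,fatol=1e-4))
        if best is None or r.fun<best.fun: best=r
    return best.x[0],best.x[1],best.x[2]/10,best.fun
def colormask(n,im,rect):
    # light grey / green block on darker bench
    x,y,w,h=[int(v) for v in rect]; x-=4;y-=4;w+=8;h+=8
    m=np.zeros(im.shape[:2],bool); c=im[y:y+h,x:x+w].astype(int)
    m[y:y+h,x:x+w]=(c.min(2)>135)|((c[:,:,1]-c[:,:,0])>25); 
    m=cv2.morphologyEx(m.astype(np.uint8),cv2.MORPH_CLOSE,np.ones((5,5))); return m.astype(bool)
def findnew():
    ctrl.get_image('top');ctrl.get_image('side')
    T=ctrl.cut_out('top','new1');S=ctrl.cut_out('side','new1'); out=[]
    def pos(n,d):
        ys,xs=np.nonzero(d['pixels']); return onz(n,(xs.mean(),ys.mean()),.03 if n=='top' else .02)
    for d in T:
        p=pos('top',d); ms={'top':d['pixels']}
        c=[(np.linalg.norm(pos('side',e)-p),i) for i,e in enumerate(S)]
        if c and min(c)[0]<.035: ms['side']=S[min(c)[1]]['pixels']
        r=fitblock(ms,p); rt=fitblock({'top':d['pixels']},p)
        out.append((round(d['score'],2),len(ms),np.round(r,3),np.round(rt,3)))
    return out
if __name__=='__main__':
    for o in findnew(): print(*o)
E
python3 blk.py
python3 - <<'E'
from h import *
print('knob',onz('top',(494.2,305.2),.14))
print('jar',onz('top',(368,180),.06),'dish',onz('top',(154,282),.04),'oranges',onz('top',(355,220),.045),onz('top',(389,261),.045))
v=np.load('v.npy');ax=v[:2]+R.from_euler('z',v[2]).as_matrix()[:2,:2]@[-.185,0];print('axis',ax)
k=onz('top',(494.2,305.2),.14)[:2]-ax; print(np.linalg.norm(k),(np.arctan2(k[1],k[0])-v[2])%(2*np.pi), (v[3]*1e3-10)/3.183)
E
```

```text
knob [ 0.43063193 -0.35310651  0.14      ]
jar [ 0.73719302 -0.09101616  0.06      ] dish [0.49655657 0.43147683 0.04      ] oranges [ 0.64072989 -0.05832361  0.045     ] [ 0.53838882 -0.13911422  0.045     ]
axis [ 0.47036409 -0.33314516]
0.044464588162373406 3.355711592558048 3.980053730121961Traceback (most recent call last):
  File "blk.py", line 42, in <module>
    for o in findnew(): print(*o)
             ~~~~~~~^^
  File "blk.py", line 38, in findnew
    r=fitblock(ms,p); rt=fitblock({'top':d['pixels']},p)
  File "blk.py", line 20, in fitblock
    r=minimize(cost,[p0[0],p0[1],yaw*10],method='Nelder-Mead',options=dict(initial_simplex=np.array([[p0[0],p0[1],yaw*10],[p0[0]+.008,p0[1],yaw*10],[p0[0],p0[1]+.008,yaw*10],[p0[0],p0[1],yaw*10+1.5]]),xatol=1e-4,fatol=1e-4))
    res = _minimize_neldermead(fun, x0, args, callback, bounds=bounds,
                               **options)
    fxr = func(xr)
    fx = function(np.copy(x), *(wrapper_args + args))
  File "blk.py", line 16, in cost
    x,y,w,h=wins[n]; s+=np.abs(render(n,Rm,t,win=wins[n])-m[y:y+h,x:x+w]).sum()/m.sum()
                               ~~~~~~^^^^^^^^^^^^^^^^^^^^
  File "blk.py", line 6, in render
    q=proj(n,COR@Rm.T+t); x,y,w,h=win
  File "h.py", line 8, in proj
    K,Rm,t=cam(n); q=(np.atleast_2d(P)@Rm.T+t)@K.T; return q[:,:2]/q[:,2:]
           ~~~^^^
  File "h.py", line 5, in cam
    c=ctrl.calibration(n); f=240/np.tan(np.radians(c['fov_y']/2))
ValueError: time passes only in moves, steps and waits
```

```bash
python3 - <<'E'
s=open('h.py').read()
s=s.replace("def cam(n):","import functools\n@functools.lru_cache(None)\ndef cam(n):")
open('h.py','w').write(s)
s=open('fit.py').read()
s=s.replace("    return np.concatenate(r)\nCL","    a=p[3]; th=a\n    for (c,u,v),z in KN: r.append(2*(proj(c,Rm@np.array([-.185+.045*np.cos(th),.045*np.sin(th),z])+t)[0]-(u,v)))\n    return np.concatenate(r)\nKN=[(tv(392,502),.150),(tv(365,500),.108)]\nCL")
s=s.replace("-p[3]-(","-(.010+.003183*p[3])-(").replace("[.6,-.2,.2,.025]","[.6,-.2,.2,3.6]").replace("-p[3]-.026,-p[3]","-(.010+.003183*p[3])-.026,-(.010+.003183*p[3])")
open('fit.py','w').write(s)
E
python3 fit.py; python3 blk.py
```

```text
[ 0.64864269 -0.2872172   0.25290991  3.44274834] [[0.1, -1.4], [-2.2, 1.7], [0.9, 1.6], [1.1, 1.2], [0.4, 0.1], [-1.0, -0.6], [1.0, -0.1], [-0.6, -1.8], [3.2, 0.4], [-2.3, 2.6], [-1.4, -1.1], [0.0, -1.3], [0.1, 0.3], [0.7, -0.4], [-2.0, -0.8], [1.8, 1.1], [0.6, -0.2], [-1.6, -0.4]]
[ 0.62282979  0.04272805  0.05533049 -0.15093413] [[0.2, -0.5], [0.0, 0.4], [-0.2, -0.3], [-0.4, 0.9], [0.9, 0.1], [-1.0, 0.2], [0.4, -1.0], [-0.0, 0.4]]
0.84 2 [0.43  0.321 1.735 0.081] [ 0.429  0.32  -1.414  0.062]
0.78 2 [0.424 0.037 0.644 0.317] [ 0.423  0.036 -1.449  0.062]
0.78 2 [0.415 0.217 1.516 0.094] [ 0.415  0.217 -1.6    0.1  ]
0.61 1 [ 0.419 -0.37  -0.129  2.593] [ 0.419 -0.37  -0.129  2.593]
0.55 2 [0.426 0.118 1.314 0.079] [ 0.426  0.117 -1.786  0.083]
0.35 1 [ 0.447 -0.385 -0.378  1.213] [ 0.447 -0.385 -0.378  1.213]
```

```bash
cat > mv.py <<'E'
from h import *
from scipy.spatial.transform import Slerp
def Rdown(ya):
    y=np.array([np.cos(ya),np.sin(ya),0]);z=np.array([0,0,-1.]);return np.stack([np.cross(y,z),y,z],1)
def st():
    s=ctrl.get_state(); return s
def plan(wps,hand,nd=3,cmd=None):
    """wps: list of (row,pos,Rmat or None); prints rows relative to measured pose"""
    s=ctrl.get_state() ; p0=np.array(s['position']);R0=R.from_rotvec(s['tool_rot']) if cmd is None else None
    ks=[0];ps=[p0];rs=[R0]
    for k,p,Rm in wps: ks.append(k);ps.append(np.array(p));rs.append(rs[-1] if Rm is None else R.from_matrix(Rm))
    if ks[-1]<10: ks.append(10);ps.append(ps[-1]);rs.append(rs[-1])
    sl=Slerp(ks,R.concatenate(rs)); rows=[]
    for k in range(1,11):
        p=np.array([np.interp(k,ks,[q[i] for q in ps]) for i in range(3)])
        d=R0.inv().apply(p-p0); rv=(R0.inv()*sl(k)).as_rotvec()
        hnd=hand if np.isscalar(hand) else hand[k-1]
        rows.append([[round(float(v),3)+0. for v in rv],[round(float(v),nd)+0. for v in d],hnd])
    print('['+','.join(str(r).replace(' ','') for r in rows)+']')
def show():
    s=ctrl.get_state(); Rm=R.from_rotvec(s['tool_rot']).as_matrix()
    print('t',round(s['time'],2),'pos',np.round(s['position'],4),'yang',round(float(np.arctan2(Rm[1,1],Rm[0,1])),3),'z',np.round(Rm[:,2],3),'F',np.round(s['ft_force'],1),'w',round(s['grip_width'],3),'q',np.round(s['joint_positions'],2))
E
python3 - <<'E'
from mv import *
show()
plan([(5,(.38,.43,.28),Rdown(1.305-.85)),(10,(.57,.14,.30),Rdown(1.305-1.7))],0)
E
```

```text
t 1.5 pos [0.1714 0.627  0.2366] yang 1.304 z [ 0.  0. -1.] F [0.  0.1 0.3] w 0.998 q [-1.29  0.32 -0.07  1.45  0.02  1.37 -0.06]
[[[0.0,0.0,0.17],[-0.051,-0.027,-0.009],0],[[0.0,0.0,0.34],[-0.101,-0.054,-0.017],0],[[0.0,0.0,0.509],[-0.152,-0.081,-0.026],0],[[0.0,0.0,0.679],[-0.203,-0.108,-0.035],0],[[0.0,0.0,0.849],[-0.253,-0.135,-0.043],0],[[0.0,0.0,1.019],[-0.305,-0.181,-0.047],0],[[0.0,0.0,1.189],[-0.357,-0.227,-0.051],0],[[0.0,0.0,1.359],[-0.409,-0.273,-0.055],0],[[0.0,0.0,1.529],[-0.461,-0.319,-0.059],0],[[0.0,0.0,1.699],[-0.513,-0.365,-0.063],0]]
```

Look-alikes for old1, in top-image pixels:
- brown front block (310,224), against the stop at the low end: this is the one I want
- brown rear block (290,221): this is old2 and stays
- orange blocks (355,220) and (389,261)
- turquoise blocks (237,164) and (304,161)
- tan and grey cylinders in the tray (33,266) and (55,262)

The crop tc_chute shows two brown blocks with yellow bands, and the right one touches the blue stop, so that one is old1. The red knob is at (494,305). First I move toward the crank.

step_arm(plan=[[[0,0,0.17],[-0.051,-0.027,-0.009],0],[[0,0,0.34],[-0.101,-0.054,-0.017],0],[[0,0,0.51],[-0.152,-0.081,-0.026],0],[[0,0,0.68],[-0.203,-0.108,-0.035],0],[[0,0,0.85],[-0.253,-0.135,-0.043],0],[[0,0,1.02],[-0.305,-0.181,-0.047],0],[[0,0,1.19],[-0.357,-0.227,-0.051],0],[[0,0,1.36],[-0.409,-0.273,-0.055],0],[[0,0,1.53],[-0.461,-0.319,-0.059],0],[[0,0,1.7],[-0.513,-0.365,-0.063],0]])

```text
time: 2.75
position: [0.5516, 0.1674, 0.2981]
tool_rot: [-2.619, -1.734, -0.002]
ft_force: [1.2, 0.1, -0.4]
grip_width: 1.0
```

Run:
```python
from mv import *
show()
plan([(4,(.57,-.08,.28),Rdown(-.85)),(9,(.432,-.355,.22),Rdown(-1.017))],120)
```

```text
t 2.75 pos [0.5516 0.1674 0.2981] yang -0.401 z [ 0.001  0.001 -1.   ] F [ 1.2  0.1 -0.4] w 1.0 q [-0.75  0.14  0.47  1.56 -0.07  1.45 -0.69]
[[[0.0,0.0,0.112],[-0.055,0.028,0.004],120],[[0.0,-0.001,0.224],[-0.11,0.057,0.009],120],[[0.0,-0.001,0.337],[-0.165,0.085,0.013],120],[[0.0,-0.001,0.449],[-0.221,0.114,0.018],120],[[0.0,-0.001,0.482],[-0.282,0.11,0.03],120],[[0.0,-0.001,0.516],[-0.343,0.106,0.042],120],[[0.0,-0.001,0.549],[-0.405,0.102,0.054],120],[[0.0,-0.001,0.582],[-0.466,0.098,0.066],120],[[0.0,-0.001,0.616],[-0.528,0.094,0.078],120],[[0.0,-0.001,0.616],[-0.528,0.094,0.078],120]]
```

step_arm(plan=[[[0,0,0.11],[-0.055,0.028,0.004],120],[[0,0,0.22],[-0.11,0.057,0.009],120],[[0,0,0.34],[-0.165,0.085,0.013],120],[[0,0,0.45],[-0.221,0.114,0.018],120],[[0,0,0.48],[-0.282,0.11,0.03],120],[[0,0,0.52],[-0.343,0.106,0.042],120],[[0,0,0.55],[-0.405,0.102,0.054],120],[[0,0,0.58],[-0.466,0.098,0.066],120],[[0,0,0.62],[-0.528,0.094,0.078],120],[[0,0,0.62],[-0.528,0.094,0.078],120]])

```text
time: 4.0
position: [0.4292, -0.3595, 0.2193]
tool_rot: [3.025, 0.844, -0.004]
ft_force: [0.3, 0.3, 0.1]
grip_width: 0.527
```

Run:
```python
from mv import *
show()
t=ctrl.get_image('top');crop(t,400,180,140,160,4,'t1.png')
s=ctrl.get_image('side');crop(s,380,280,260,200,3,'s1.png')
show()
```

```text
t 4.0 pos [ 0.4292 -0.3595  0.2193] yang -1.027 z [-0.002 -0.002 -1.   ] F [0.3 0.3 0.1] w 0.527 q [-0.16  0.18  0.91  1.73 -0.15  1.3  -0.24]
t 4.1 pos [ 0.4335 -0.3547  0.2195] yang -1.018 z [ 0.     0.001 -1.   ] F [0.5 0.7 0.9] w 0.532 q [-0.16  0.18  0.9   1.73 -0.15  1.3  -0.25]
```

View pics/t1.png

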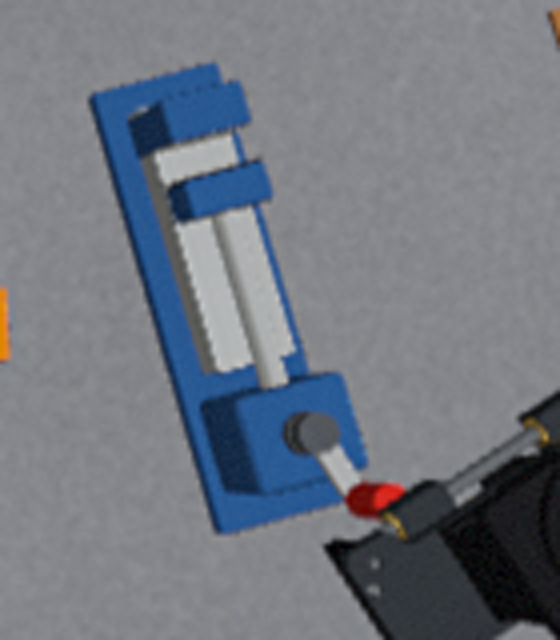

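View pics/s1.png

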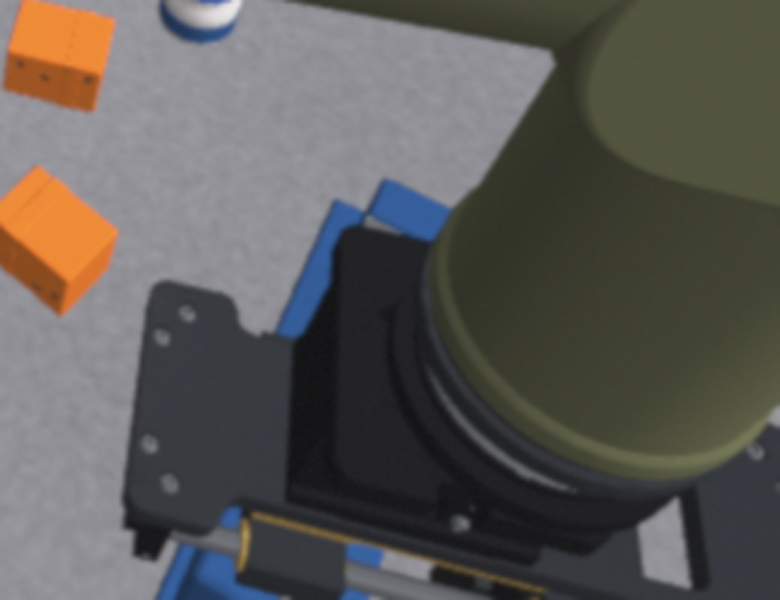

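step_arm(plan=[[[0,0,0],[0,0,0.02],120],[[0,0,0],[0,0.001,0.04],120],[[0,0,0],[0,0.001,0.06],120],[[0,0,0],[0,0.001,0.08],120],[[0,0,0],[0,0.001,0.093],120],[[0,0,0],[0,0.001,0.093],120],[[0,0,0],[0,0.001,0.093],120],[[0,0,0],[0,0.001,0.093],120],[[0,0,0],[0,0.001,0.093],120],[[0,0,0],[0,0.001,0.093],120]])

```text
time: 5.35
position: [0.4345, -0.3552, 0.1268]
tool_rot: [3.021, 0.86, 0.001]
ft_force: [-0.4, -0.6, -0.1]
grip_width: 0.531
```

Run:
```python
from mv import *
show()
t=ctrl.get_image('top');crop(t,400,180,140,160,4,'t2.png')
s=ctrl.get_image('side');crop(s,380,280,260,200,3,'s2.png')
```

```text
t 5.35 pos [ 0.4345 -0.3552  0.1268] yang -1.016 z [ 0.001 -0.    -1.   ] F [-0.4 -0.6 -0.1] w 0.531 q [-0.11  0.29  0.87  1.84 -0.24  1.13 -0.17]
```

View pics/t2.png

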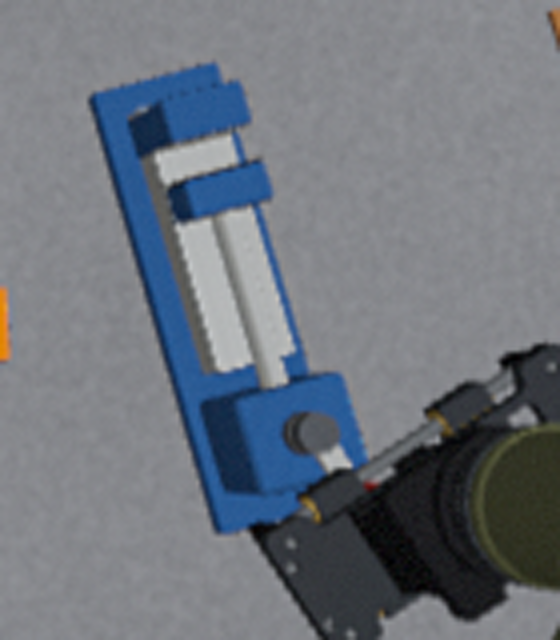

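step_arm(plan=[[[0,0,0],[0,0,0],160],[[0,0,0],[0,0,0],180],[[0,0,0],[0,0,0],200],[[0,0,0],[0,0,0],220],[[0,0,0],[0,0,0],240],[[0,0,0],[0,0,0],255],[[0,0,0],[0,0,0],255],[[0,0,0],[0,0,0],255],[[0,0,0],[0,0,0],255],[[0,0,0],[0,0,0],255]], squeeze=15)

```text
time: 6.7
position: [0.4341, -0.3548, 0.1264]
tool_rot: [-3.021, -0.86, 0.0]
ft_force: [-3.5, 4.2, 2.7]
grip_width: 0.248
```

Run:
```python
from mv import *
show()
s=st(); print(R.from_rotvec(s['tool_rot']).inv().apply(s['ft_force']))
```

```text
t 6.7 pos [ 0.4341 -0.3548  0.1264] yang -1.016 z [-0.     0.001 -1.   ] F [-3.5  4.2  2.7] w 0.248 q [-0.11  0.29  0.87  1.84 -0.24  1.13 -0.17]
[-0.70793183 -5.43999116 -2.70061147]
```

```bash
cat >> mv.py <<'E'
def circ(th0,dth,n=10,rad=.045,hand=255,hold=0):
    s=ctrl.get_state();R0=R.from_rotvec(s['tool_rot']);u=lambda a:rad*np.array([np.cos(a),np.sin(a),0]);rows=[]
    for k in range(1,11):
        d=R0.inv().apply(u(th0+dth*min(k,n)/n)-u(th0)); rows.append([[0,0,0],[round(float(v),4)+0. for v in d[:2]]+[0],hand])
    print('['+','.join(str(r).replace(' ','') for r in rows)+']')
E
python3 - <<'E'
from mv import *
circ(3.697,np.pi/2,n=9)
E
```

```text
[[[0,0,0],[0.0007,0.0078,0],255],[[0,0,0],[0.0027,0.0154,0],255],[[0,0,0],[0.006,0.0225,0],255],[[0,0,0],[0.0105,0.0289,0],255],[[0,0,0],[0.0161,0.0345,0],255],[[0,0,0],[0.0225,0.039,0],255],[[0,0,0],[0.0296,0.0423,0],255],[[0,0,0],[0.0372,0.0443,0],255],[[0,0,0],[0.045,0.045,0],255],[[0,0,0],[0.045,0.045,0],255]]
```

step_arm(plan=[[[0,0,0],[0.001,0.008,0],255],[[0,0,0],[0.003,0.0155,0],255],[[0,0,0],[0.006,0.0225,0],255],[[0,0,0],[0.0105,0.029,0],255],[[0,0,0],[0.016,0.0345,0],255],[[0,0,0],[0.0225,0.039,0],255],[[0,0,0],[0.0295,0.0425,0],255],[[0,0,0],[0.037,0.0445,0],255],[[0,0,0],[0.045,0.045,0],255],[[0,0,0],[0.045,0.045,0],255]], squeeze=25)

```text
time: 7.95
position: [0.4949, -0.3707, 0.1264]
tool_rot: [3.021, 0.859, -0.005]
ft_force: [-5.4, 1.8, 3.6]
grip_width: 0.247
```

Run:
```python
from mv import *
show()
s=st(); print(R.from_rotvec(s['tool_rot']).inv().apply(s['ft_force']))
t=ctrl.get_image('top');crop(t,400,180,140,160,4,'t3.png')
s=st(); print(R.from_rotvec(s['tool_rot']).inv().apply(s['ft_force']))
show()
```

```text
t 7.95 pos [ 0.4949 -0.3707  0.1264] yang -1.017 z [-0.003 -0.001 -1.   ] F [-5.4  1.8  3.6] w 0.247 q [-0.06  0.42  0.83  1.69 -0.33  1.18 -0.16]
[-3.65204662 -4.33787411 -3.58724565]
[-2.31483933 -3.55913808 -3.1421799 ]
t 8.0 pos [ 0.4949 -0.3708  0.1264] yang -1.017 z [-0.002 -0.001 -1.   ] F [-3.8  1.8  3.1] w 0.244 q [-0.06  0.42  0.83  1.69 -0.33  1.18 -0.16]
```

View pics/t3.png

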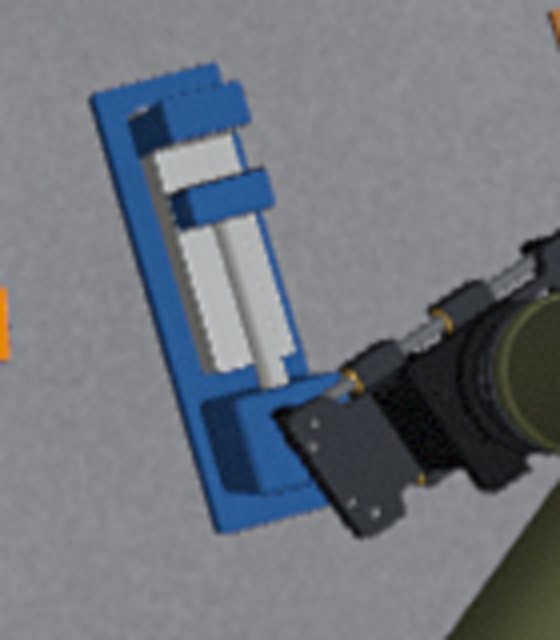

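step_arm(plan=[[[0,0,0],[0.014,-0.002,0],255],[[0,0,0],[0.0265,-0.0085,0],255],[[0,0,0],[0.0365,-0.0185,0],255],[[0,0,0],[0.043,-0.031,0],255],[[0,0,0],[0.045,-0.045,0],255],[[0,0,0],[0.043,-0.059,0],255],[[0,0,0],[0.0365,-0.0715,0],255],[[0,0,0],[0.0265,-0.0815,0],255],[[0,0,0],[0.014,-0.088,0],255],[[0,0,0],[0,-0.09,0],255]])

```text
time: 9.25
position: [0.4526, -0.2912, 0.1266]
tool_rot: [3.019, 0.864, 0.011]
ft_force: [7.3, 3.5, -3.5]
grip_width: 0.242
```

Run:
```python
from mv import *
show()
s=st(); print(R.from_rotvec(s['tool_rot']).inv().apply(s['ft_force']))
```

```text
t 9.25 pos [ 0.4526 -0.2912  0.1266] yang -1.013 z [ 0.007  0.001 -1.   ] F [ 7.3  3.5 -3.5] w 0.242 q [-0.25  0.22  0.87  1.9  -0.19  1.11 -0.32]
[8.00753024 0.89210423 3.59753974]
```

Forces are low and the grip is holding, so I continue.

step_arm(plan=[[[0,0,0],[-0.014,0.002,0],255],[[0,0,0],[-0.0265,0.0085,0],255],[[0,0,0],[-0.0365,0.0185,0],255],[[0,0,0],[-0.043,0.031,0],255],[[0,0,0],[-0.045,0.045,0],255],[[0,0,0],[-0.043,0.059,0],255],[[0,0,0],[-0.0365,0.0715,0],255],[[0,0,0],[-0.0265,0.0815,0],255],[[0,0,0],[-0.014,0.088,0],255],[[0,0,0],[0,0.09,0],255]])

```text
time: 10.5
position: [0.4934, -0.3716, 0.1263]
tool_rot: [-3.022, -0.857, 0.008]
ft_force: [-9.2, 1.9, 5.7]
grip_width: 0.246
```

step_arm(plan=[[[0,0,0],[0.014,-0.002,0],255],[[0,0,0],[0.0265,-0.0085,0],255],[[0,0,0],[0.0365,-0.0185,0],255],[[0,0,0],[0.043,-0.031,0],255],[[0,0,0],[0.045,-0.045,0],255],[[0,0,0],[0.043,-0.059,0],255],[[0,0,0],[0.0365,-0.0715,0],255],[[0,0,0],[0.0265,-0.0815,0],255],[[0,0,0],[0.014,-0.088,0],255],[[0,0,0],[0,-0.09,0],255]])

```text
time: 11.75
position: [0.4525, -0.2913, 0.1266]
tool_rot: [3.019, 0.864, 0.011]
ft_force: [7.7, 2.9, -4.9]
grip_width: 0.244
```

step_arm(plan=[[[0,0,0],[-0.014,0.002,0],255],[[0,0,0],[-0.0265,0.0085,0],255],[[0,0,0],[-0.0365,0.0185,0],255],[[0,0,0],[-0.043,0.031,0],255],[[0,0,0],[-0.045,0.045,0],255],[[0,0,0],[-0.045,0.045,0],255],[[0,0,0],[-0.045,0.045,0],120],[[0,0,0],[-0.045,0.045,0],120],[[0,0,0],[-0.045,0.045,0],120],[[0,0,0],[-0.045,0.045,0],120]])

```text
time: 13.0
position: [0.4345, -0.3552, 0.1266]
tool_rot: [3.021, 0.86, 0.001]
ft_force: [1.0, 0.9, -0.4]
grip_width: 0.515
```

Run:
```python
from mv import *
show()
t=ctrl.get_image('top');crop(t,400,180,140,160,4,'t4.png')
```

```text
t 13.0 pos [ 0.4345 -0.3552  0.1266] yang -1.016 z [ 0.001 -0.    -1.   ] F [ 1.   0.9 -0.4] w 0.515 q [-0.14  0.3   0.91  1.84 -0.26  1.13 -0.16]
```

View pics/t4.png

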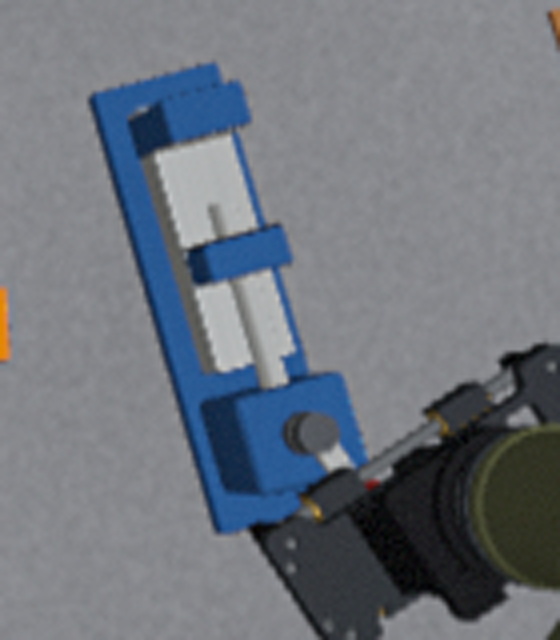

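Run:
```python
from mv import *
v=np.load('v.npy');Rm=R.from_euler('z',v[2]).as_matrix();t=np.array([v[0],v[1],0])
for px,z in[((215,205),.05),((190,262),.085),((290,226),.085),((165,140),.085),((250,122),.085)]:
    u=(400+(px[0]+.5)/4-.5,180+(px[1]+.5)/4-.5); print(px,np.round(Rm.T@(onz('top',u,z)-t),4))
# chute grasp pose for old1
c=np.load('c.npy'); Rc=(R.from_euler('z',c[3])*R.from_euler('x',.28)).as_matrix(); tc=c[:3]
print(Rc, tc, Rc@[0,.0225,.0225]+tc)
plan([(3,(.44,-.355,.24),None),(7,(.56,-.15,.27),Rdown(-.5)),(10,(.615,.02,.26),Rdown(-.15))],[120]*4+[0]*6)
```

```text
(215, 205) [-0.0407 -0.0025  0.05  ]
(190, 262) [-0.0705  0.0347  0.085 ]
(290, 226) [-0.0657 -0.0296  0.085 ]
(165, 140) [0.0036 0.0277 0.085 ]
(250, 122) [ 0.0005 -0.0251  0.085 ]
[[ 0.98863105  0.14450594 -0.04155331]
 [-0.15036171  0.95012925 -0.27321378]
 [ 0.          0.27635565  0.96105544]] [0.62282979 0.04272805 0.05533049] [0.62514622 0.05795865 0.08317224]
[[[0.0,0.0,0.0],[0.002,0.001,-0.038],120],[[0.0,0.0,0.0],[0.003,0.002,-0.076],120],[[0.0,0.0,0.0],[0.005,0.003,-0.113],120],[[0.0,0.0,-0.129],[0.057,-0.025,-0.121],120],[[0.0,0.0,-0.258],[0.11,-0.053,-0.128],0],[[0.0,0.0,-0.387],[0.162,-0.08,-0.136],0],[[0.0,0.0,-0.516],[0.215,-0.108,-0.143],0],[[0.0,0.0,-0.633],[0.26,-0.147,-0.14],0],[[0.0,0.0,-0.749],[0.306,-0.185,-0.137],0],[[0.0,0.0,-0.866],[0.351,-0.224,-0.133],0]]
```

step_arm(plan=[[[0,0,0],[0.002,0.001,-0.038],120],[[0,0,0],[0.003,0.002,-0.076],120],[[0,0,0],[0.005,0.003,-0.113],120],[[0,0,-0.13],[0.057,-0.025,-0.121],120],[[0,0,-0.26],[0.11,-0.053,-0.128],0],[[0,0,-0.39],[0.162,-0.08,-0.136],0],[[0,0,-0.52],[0.215,-0.108,-0.143],0],[[0,0,-0.63],[0.26,-0.147,-0.14],0],[[0,0,-0.75],[0.306,-0.185,-0.137],0],[[0,0,-0.87],[0.351,-0.224,-0.133],0]])

```text
time: 14.3
position: [0.6153, 0.022, 0.2597]
tool_rot: [2.373, 2.058, 0.001]
ft_force: [0.7, -0.2, -0.9]
grip_width: 0.986
```

```bash
cat >> mv.py <<'E'
_c=np.load('c.npy'); Rc=(R.from_euler('z',_c[3])*R.from_euler('x',.28)).as_matrix(); tc=_c[:3]
Rch=np.stack([Rc[:,1],Rc[:,0],-Rc[:,2]],1)
_v=np.load('v.npy');Rv=R.from_euler('z',_v[2]).as_matrix();tv=np.array([_v[0],_v[1],0])
def ch(x,y,z): return Rc@np.array([x,y,z])+tc
def vi(x,y,z): return Rv@np.array([x,y,z])+tv
E
python3 - <<'E'
from mv import *
show()
plan([(7,ch(0,.0225,.12),Rch)],0)
E
```

```text
t 14.3 pos [0.6153 0.022  0.2597] yang -0.142 z [ 0.001  0.    -1.   ] F [ 0.7 -0.2 -0.9] w 0.986 q [-0.58  0.26  0.61  1.53 -0.15  1.4  -0.1 ]
[[[0.0,0.04,0.001],[0.001,0.001,0.012],0],[[0.0,0.08,0.003],[0.003,0.001,0.024],0],[[0.0,0.12,0.004],[0.004,0.002,0.035],0],[[0.0,0.16,0.005],[0.006,0.002,0.047],0],[[0.0,0.2,0.006],[0.007,0.003,0.059],0],[[0.0,0.24,0.008],[0.009,0.004,0.071],0],[[0.0,0.28,0.009],[0.01,0.004,0.083],0],[[0.0,0.28,0.009],[0.01,0.004,0.083],0],[[0.0,0.28,0.009],[0.01,0.004,0.083],0],[[0.0,0.28,0.009],[0.01,0.004,0.083],0]]
```

step_arm(plan=[[[0,0.04,0],[0.001,0.001,0.012],0],[[0,0.08,0],[0.003,0.001,0.024],0],[[0,0.12,0],[0.004,0.002,0.035],0],[[0,0.16,0],[0.006,0.002,0.047],0],[[0,0.2,0],[0.007,0.003,0.059],0],[[0,0.24,0.01],[0.009,0.004,0.071],0],[[0,0.28,0.01],[0.01,0.004,0.083],0],[[0,0.28,0.01],[0.01,0.004,0.083],0],[[0,0.28,0.01],[0.01,0.004,0.083],0],[[0,0.28,0.01],[0.01,0.004,0.083],0]])

```text
time: 15.55
position: [0.6206, 0.03, 0.1774]
tool_rot: [-2.236, -1.914, -0.315]
ft_force: [0.5, -0.6, 0.0]
grip_width: 1.002
```

Run:
```python
from mv import *
show()
t=ctrl.get_image('top');crop(t,190,180,160,120,5,'t5.png')
s=ctrl.get_image('side');crop(s,240,100,180,200,3,'s5.png')
plan([(6,ch(0,.0225,.030),Rch)],0)
```

```text
t 15.55 pos [0.6206 0.03   0.1774] yang -0.155 z [ 0.043  0.273 -0.961] F [ 0.5 -0.6  0. ] w 1.002 q [-0.42  0.31  0.58  1.67 -0.48  1.24  0.15]
[[[0.0,0.0,-0.001],[0.0,0.0,0.015],0],[[0.0,0.0,-0.001],[0.0,0.0,0.03],0],[[0.0,0.0,-0.002],[0.001,0.0,0.045],0],[[0.001,0.0,-0.003],[0.001,0.0,0.06],0],[[0.001,0.0,-0.003],[0.001,0.0,0.076],0],[[0.001,0.0,-0.004],[0.001,0.0,0.091],0],[[0.001,0.0,-0.004],[0.001,0.0,0.091],0],[[0.001,0.0,-0.004],[0.001,0.0,0.091],0],[[0.001,0.0,-0.004],[0.001,0.0,0.091],0],[[0.001,0.0,-0.004],[0.001,0.0,0.091],0]]
```

View pics/s5.png

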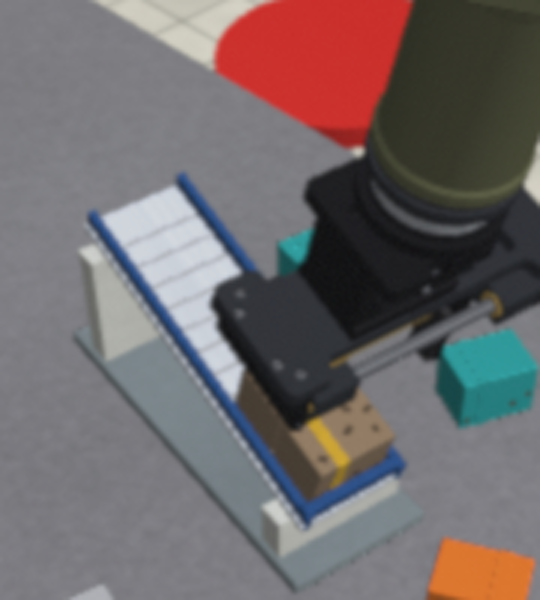

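View pics/t5.png

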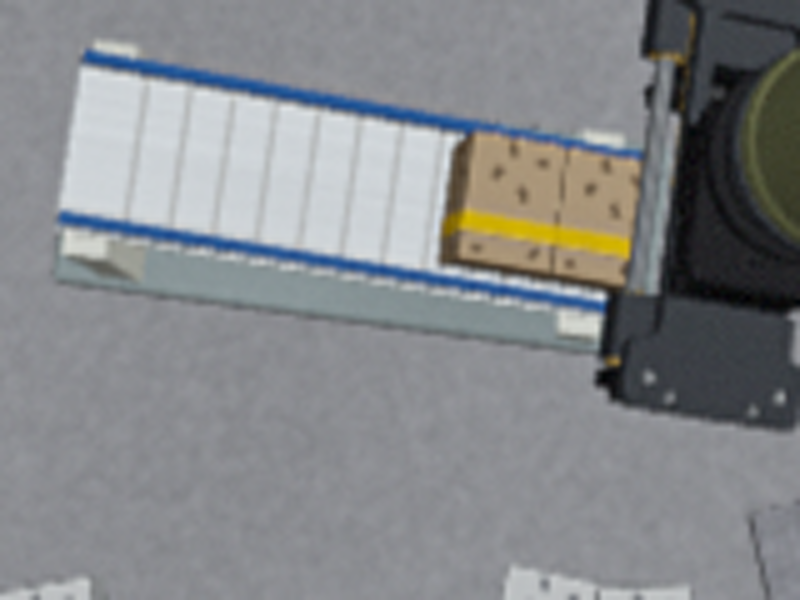

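step_arm(plan=[[[0,0,0],[0,0,0.015],0],[[0,0,0],[0,0,0.03],0],[[0,0,0],[0,0,0.045],0],[[0,0,0],[0,0,0.06],0],[[0,0,0],[0.001,0,0.075],0],[[0,0,0],[0.001,0,0.083],0],[[0,0,0],[0.001,0,0.09],0],[[0,0,0],[0.001,0,0.09],0],[[0,0,0],[0.001,0,0.09],0],[[0,0,0],[0.001,0,0.09],0]])

```text
time: 16.9
position: [0.6244, 0.0548, 0.0909]
tool_rot: [-2.237, -1.912, -0.315]
ft_force: [-0.3, 0.6, 0.0]
grip_width: 0.997
```

Run:
```python
from mv import *
show()
s=st();print(Rc.T@(np.array(s['position'])-tc))
im=ctrl.get_image('side');crop(im,240,100,180,200,3,'s6.png')
```

```text
t 16.9 pos [0.6244 0.0548 0.0909] yang -0.156 z [ 0.043  0.273 -0.961] F [-0.3  0.6  0. ] w 0.997 q [-0.42  0.4   0.54  1.75 -0.55  1.09  0.2 ]
[-0.00027812  0.02149756  0.0308014 ]
```

View pics/s6.png

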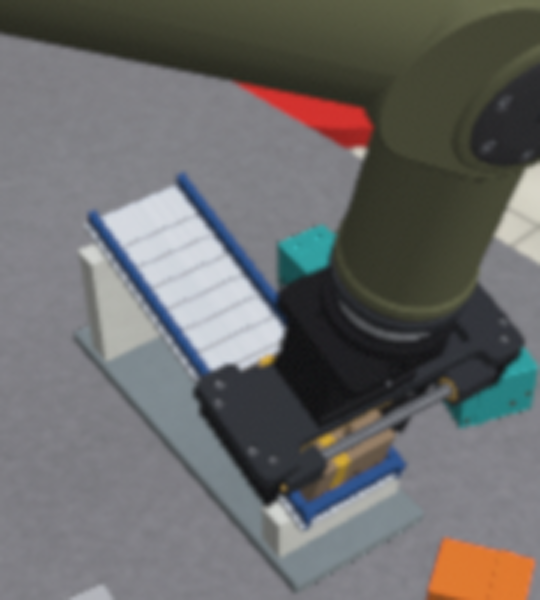

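step_arm(plan=[[[0,0,0],[0,0,0],50],[[0,0,0],[0,0,0],70],[[0,0,0],[0,0,0],90],[[0,0,0],[0,0,0],120],[[0,0,0],[0,0,0],255],[[0,0,0],[0,0,0],255],[[0,0,0],[0,0,0],255],[[0,0,0],[0,0,0],255],[[0,0,0],[0,0,0],255],[[0,0,0],[0,0,0],255]], squeeze=35)

```text
time: 18.2
position: [0.6241, 0.0549, 0.0904]
tool_rot: [-2.236, -1.912, -0.314]
ft_force: [2.3, 0.3, -0.8]
grip_width: 0.685
```

Run:
```python
from mv import *
show()
s=st();print(Rc.T@(np.array(s['position'])-tc), Rc.T@s['ft_force'])
```

```text
t 18.2 pos [0.6241 0.0549 0.0904] yang -0.156 z [ 0.042  0.273 -0.961] F [ 2.3  0.3 -0.8] w 0.685 q [-0.42  0.4   0.54  1.75 -0.55  1.09  0.2 ]
[-0.00056683  0.02149218  0.03033866] [ 2.21744613  0.36221953 -0.97168135]
```

step_arm(plan=[[[0,0,0],[0,0,-0.01],255],[[0,0,0],[0,0,-0.02],255],[[0,0,0],[0,0,-0.03],255],[[0,0,0],[0,0,-0.05],255],[[0,0,0],[0,0,-0.075],255],[[0,0,0],[0,0,-0.1],255],[[0,0,0],[0,0,-0.125],255],[[0,0,0],[0,0,-0.15],255],[[0,0,0],[0,0,-0.15],255],[[0,0,0],[0,0,-0.15],255]])

```text
time: 19.45
position: [0.6173, 0.0142, 0.234]
tool_rot: [-2.236, -1.912, -0.313]
ft_force: [-0.4, -0.1, -3.5]
grip_width: 0.686
```

Run:
```python
from mv import *
show()
im=ctrl.get_image('side');crop(im,200,60,260,240,2.5,'s7.png');crop(im,420,330,140,150,4,'s7v.png')
im=ctrl.get_image('top');crop(im,180,160,340,200,2.3,'t7.png');crop(im,415,185,70,90,6.6,'t7v.png')
```

```text
t 19.45 pos [0.6173 0.0142 0.234 ] yang -0.156 z [ 0.041  0.273 -0.961] F [-0.4 -0.1 -3.5] w 0.686 q [-0.41  0.27  0.6   1.6  -0.44  1.35  0.13]
```

View pics/s7.png

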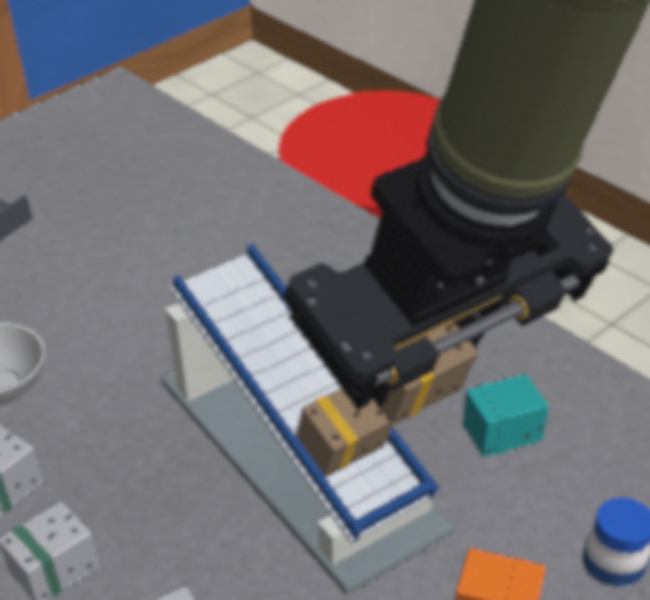

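View pics/s7v.png

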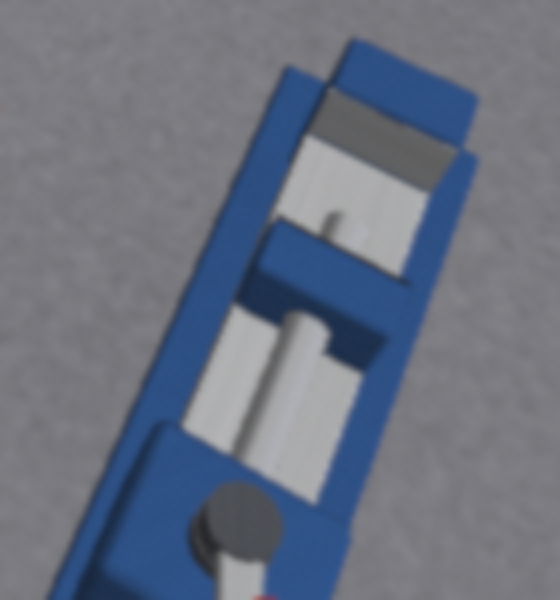

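View pics/t7.png

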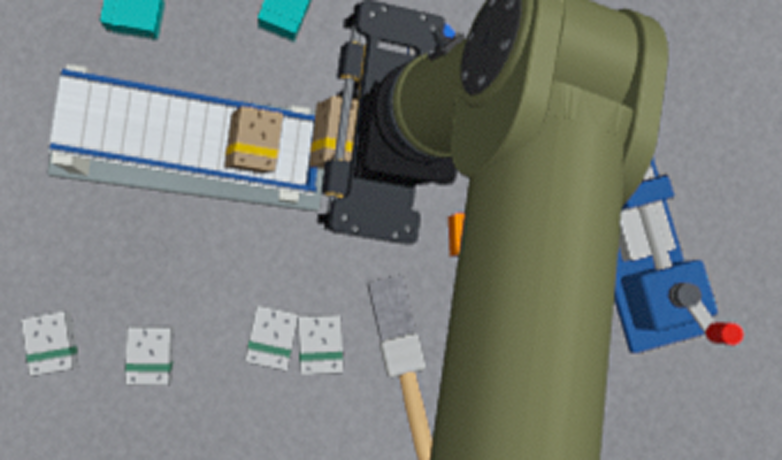

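View pics/t7v.png

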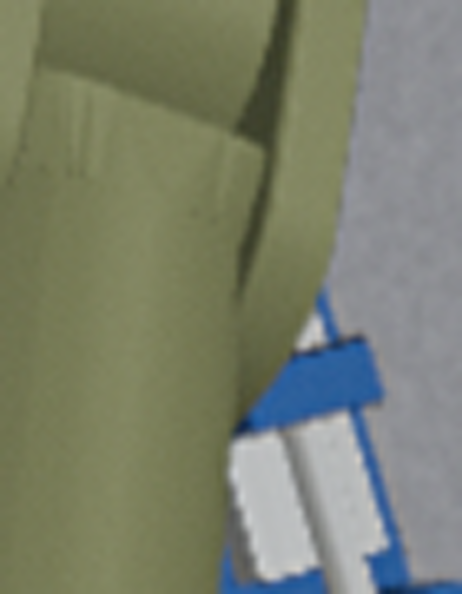

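Run:
```python
from mv import *
p,e=tri((503.4,382.6),(453.4,230.9));print(np.round(Rv.T@(p-tv),4),e)
for n,px in[('side',(345,215)),('side',(330,238)),('side',(300,318)),('side',(318,352))]:
    u=(420+(px[0]+.5)/4-.5,330+(px[1]+.5)/4-.5)
    for z in(.045,.055): print(px,z,np.round(Rv.T@(onz(n,u,z)-tv),4))
t=ctrl.get_image('top'); crop(t,190,180,160,120,5,'t8.png'); show()
```

```text
[-0.0417  0.0056  0.0711] 0.0011339593420502951
(345, 215) 0.045 [-0.0253  0.0003  0.045 ]
(345, 215) 0.055 [-0.0314  0.0012  0.055 ]
(330, 238) 0.045 [-0.0379  0.0024  0.045 ]
(330, 238) 0.055 [-0.0438  0.0032  0.055 ]
(300, 318) 0.045 [-0.0755  0.0021  0.045 ]
(300, 318) 0.055 [-0.0809  0.0029  0.055 ]
(318, 352) 0.045 [-0.0847 -0.0079  0.045 ]
(318, 352) 0.055 [-0.0899 -0.0069  0.055 ]
t 19.6 pos [0.6171 0.0146 0.2332] yang -0.155 z [ 0.039  0.273 -0.961] F [-0.8  0.1 -2.7] w 0.686 q [-0.41  0.27  0.6   1.6  -0.44  1.35  0.13]
```

View pics/t8.png

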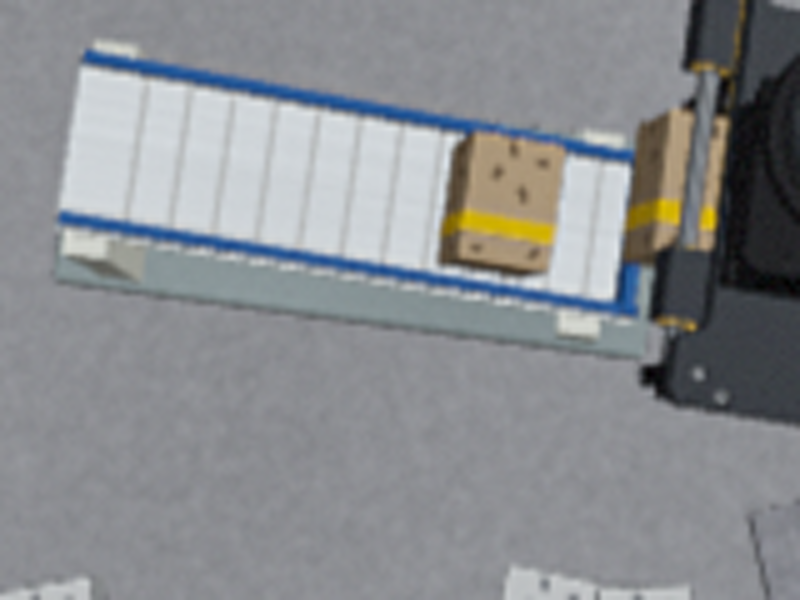

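Run:
```python
from mv import *
Rvt=Rdown(_v[2]+np.pi/2-np.pi); print(_v[2]-np.pi/2, vi(-.0265,0,.2))
plan([(9,vi(-.0265,0,.20),Rvt)],255)
```

```text
Traceback (most recent call last):
NameError: name '_v' is not defined. Did you mean: 'Rv'?
```

```bash
sed -i 's/^Rch=/Rvt=Rdown(np.load("\.\/v.npy")[2]-np.pi\/2)\nRch=/' mv.py
python3 - <<'E'
from mv import *
print(vi(-.0265,0,.2))
plan([(9,vi(-.0265,0,.20),Rvt)],255)
E
```

```text
[ 0.6229857  -0.29384809  0.2       ]
[[[-0.018,-0.027,0.128],[-0.033,0.006,-0.006],255],[[-0.037,-0.055,0.256],[-0.067,0.012,-0.012],255],[[-0.055,-0.082,0.385],[-0.1,0.018,-0.017],255],[[-0.074,-0.109,0.513],[-0.134,0.024,-0.023],255],[[-0.092,-0.136,0.641],[-0.167,0.03,-0.029],255],[[-0.11,-0.164,0.769],[-0.201,0.036,-0.035],255],[[-0.129,-0.191,0.898],[-0.234,0.042,-0.041],255],[[-0.147,-0.218,1.026],[-0.268,0.048,-0.046],255],[[-0.166,-0.245,1.154],[-0.301,0.054,-0.052],255],[[-0.166,-0.245,1.154],[-0.301,0.054,-0.052],255]]
```

step_arm(plan=[[[-0.018,-0.027,0.128],[-0.033,0.006,-0.006],255],[[-0.037,-0.055,0.256],[-0.067,0.012,-0.012],255],[[-0.055,-0.082,0.385],[-0.1,0.018,-0.017],255],[[-0.074,-0.109,0.513],[-0.134,0.024,-0.023],255],[[-0.092,-0.136,0.641],[-0.167,0.03,-0.029],255],[[-0.11,-0.164,0.769],[-0.201,0.036,-0.035],255],[[-0.129,-0.191,0.898],[-0.234,0.042,-0.041],255],[[-0.147,-0.218,1.026],[-0.268,0.048,-0.046],255],[[-0.166,-0.245,1.154],[-0.301,0.054,-0.052],255],[[-0.166,-0.245,1.154],[-0.301,0.054,-0.052],255]])

```text
time: 20.85
position: [0.6228, -0.2966, 0.1996]
tool_rot: [3.116, 0.39, -0.001]
ft_force: [0.1, 1.0, -3.0]
grip_width: 0.688
```

Run:
```python
from mv import *
im=ctrl.get_image('side');crop(im,400,270,200,210,2.8,'s9.png')
im=ctrl.get_image('top');crop(im,190,180,300,150,2.6,'t9.png')
show(); s=st(); print(Rv.T@(np.array(s['position'])-tv))
plan([(5,vi(-.0265,0,.12),Rvt),(8,vi(-.0265,0,.0925),Rvt)],255)
```

```text
t 20.95 pos [ 0.624  -0.2933  0.2001] yang -1.317 z [ 0.002  0.002 -1.   ] F [ 0.6 -0.1 -2.8] w 0.686 q [-0.21  0.55  0.89  1.42 -0.43  1.38 -0.63]
[-0.02542413  0.00028201  0.20014813]
[[[0.0,0.0,0.0],[0.0,0.0,0.016],255],[[-0.001,-0.001,0.0],[0.0,0.0,0.032],255],[[-0.001,-0.001,0.0],[-0.001,0.0,0.048],255],[[-0.001,-0.002,0.001],[-0.001,0.0,0.064],255],[[-0.001,-0.002,0.001],[-0.001,0.0,0.08],255],[[-0.001,-0.002,0.001],[-0.001,0.0,0.089],255],[[-0.001,-0.002,0.001],[-0.001,0.0,0.098],255],[[-0.001,-0.002,0.001],[-0.001,0.0,0.108],255],[[-0.001,-0.002,0.001],[-0.001,0.0,0.108],255],[[-0.001,-0.002,0.001],[-0.001,0.0,0.108],255]]
```

View pics/s9.png

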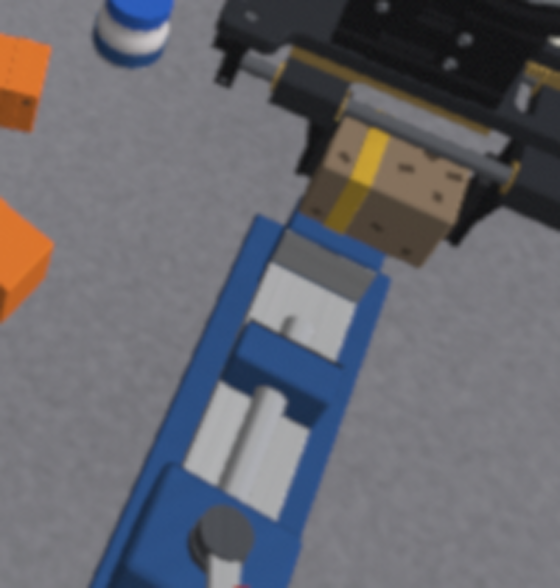

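View pics/t9.png

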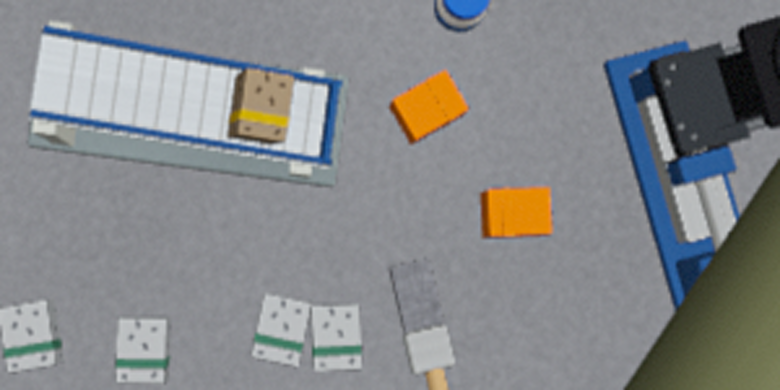

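step_arm(plan=[[[0,0,0],[0,0,0.016],255],[[0,0,0],[0,0,0.032],255],[[0,0,0],[-0.001,0,0.048],255],[[0,0,0],[-0.001,0,0.06],255],[[0,0,0],[-0.001,0,0.07],255],[[0,0,0],[-0.001,0,0.08],255],[[0,0,0],[-0.001,0,0.087],255],[[0,0,0],[-0.001,0,0.094],255],[[0,0,0],[-0.001,0,0.1],255],[[0,0,0],[-0.001,0,0.1],255]])

```text
time: 22.2
position: [0.623, -0.2944, 0.1006]
tool_rot: [-3.116, -0.395, -0.003]
ft_force: [0.6, -0.3, -2.6]
grip_width: 0.688
```

Run:
```python
from mv import *
im=ctrl.get_image('side');crop(im,400,270,200,210,2.8,'s10.png')
im=ctrl.get_image('top');crop(im,190,180,300,150,2.6,'t10.png')
show(); s=st(); print(Rv.T@(np.array(s['position'])-tv))
```

```text
t 22.3 pos [ 0.6234 -0.2947  0.1014] yang -1.318 z [ 0.003 -0.    -1.   ] F [-0.8 -0.2 -3. ] w 0.688 q [-0.19  0.62  0.85  1.52 -0.49  1.21 -0.58]
[-0.0263311  -0.00093874  0.10138627]
```

View pics/s10.png

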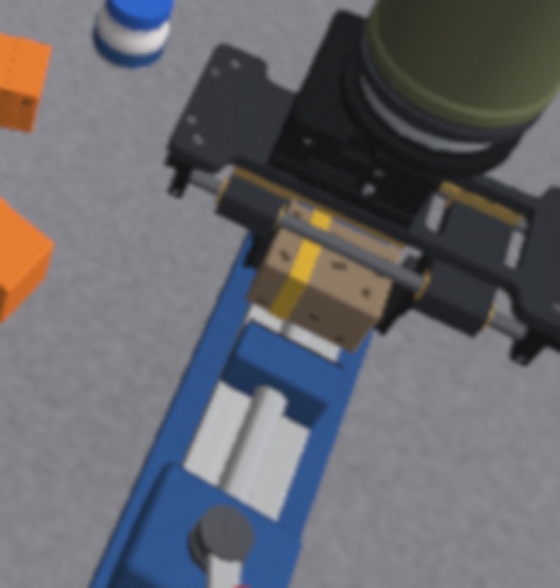

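step_arm(plan=[[[0,0,0],[0,0,0.004],255],[[0,0,0],[0,0,0.008],255],[[0,0,0],[0,-0.001,0.012],255],[[0,0,0],[0,-0.001,0.015],255],[[0,0,0],[0,-0.001,0.018],255],[[0,0,0],[0,-0.001,0.02],255],[[0,0,0],[0,-0.001,0.022],255],[[0,0,0],[0,-0.001,0.0235],255],[[0,0,0],[0,-0.001,0.0235],255],[[0,0,0],[0,-0.001,0.0235],255]])

```text
time: 23.55
position: [0.6231, -0.2936, 0.0778]
tool_rot: [3.116, 0.395, 0.004]
ft_force: [-0.5, -0.2, -3.3]
grip_width: 0.69
```

Run:
```python
from mv import *
im=ctrl.get_image('side');crop(im,400,270,200,210,2.8,'s11.png')
show(); s=st(); print(Rv.T@(np.array(s['position'])-tv))
```

```text
t 23.6 pos [ 0.6232 -0.2936  0.0778] yang -1.318 z [ 0.003 -0.    -1.   ] F [ 0.1 -0.2 -3.7] w 0.684 q [-0.18  0.64  0.83  1.54 -0.5   1.18 -0.57]
[-0.02627144  0.00015939  0.077822  ]
```

View pics/s11.png

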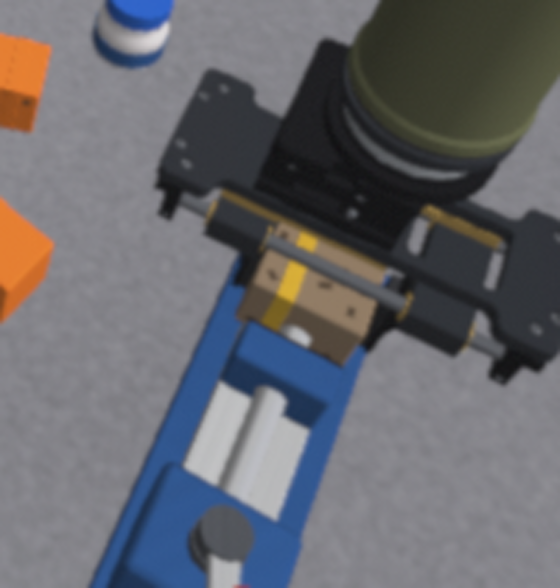

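step_arm(plan=[[[0,0,0],[0,0,0.0005],255],[[0,0,0],[0,0,0.001],255],[[0,0,0],[0,0,0.0015],255],[[0,0,0],[0,0,0.002],255],[[0,0,0],[0,0,0.002],255],[[0,0,0],[0,0,0.002],255],[[0,0,0],[0,0,0.002],255],[[0,0,0],[0,0,0.002],255],[[0,0,0],[0,0,0.002],255],[[0,0,0],[0,0,0.002],255]])

```text
time: 24.85
position: [0.6232, -0.2936, 0.076]
tool_rot: [3.116, 0.396, 0.005]
ft_force: [-1.4, 2.5, 2.7]
grip_width: 0.688
```

step_arm(plan=[[[0,0,0],[0,0,0],75],[[0,0,0],[0,0,0],60],[[0,0,0],[0,0,0],40],[[0,0,0],[0,0,0],20],[[0,0,0],[0,0,0],20],[[0,0,0],[0,0,-0.02],20],[[0,0,0],[0,0,-0.05],20],[[0,0,0],[0,0,-0.09],20],[[0,0,0],[0,0,-0.13],20],[[0,0,0],[0,0,-0.16],20]])

```text
time: 26.1
position: [0.623, -0.2943, 0.2396]
tool_rot: [3.115, 0.395, 0.009]
ft_force: [0.6, -0.9, -0.4]
grip_width: 0.924
```

Run:
```python
from mv import *
show()
im=ctrl.get_image('side');crop(im,400,270,200,210,2.8,'s12.png')
im=ctrl.get_image('top');crop(im,400,180,140,160,4,'t12.png')
# knob
k=tv+Rv@np.array([-.185,0,0])+.045*np.array([np.cos(3.697),np.sin(3.697),0]); print('axis,knob',vi(-.185,0,0),k)
plan([(5,(.50,-.34,.23),Rdown(-1.1)),(8,(.4345,-.3552,.21),Rdown(-1.016)),(10,(.4345,-.3552,.16),Rdown(-1.016))],120)
```

```text
t 26.1 pos [ 0.623  -0.2943  0.2396] yang -1.319 z [ 0.006 -0.001 -1.   ] F [ 0.6 -0.9 -0.4] w 0.924 q [-0.21  0.52  0.91  1.37 -0.41  1.44 -0.64]
axis,knob [ 0.46952784 -0.33350834  0.        ] [ 0.43129198 -0.35723636  0.        ]
[[[0.001,-0.002,-0.044],[-0.026,0.002,0.002],120],[[0.003,-0.003,-0.087],[-0.053,0.005,0.004],120],[[0.004,-0.005,-0.131],[-0.079,0.007,0.006],120],[[0.006,-0.007,-0.175],[-0.105,0.01,0.008],120],[[0.007,-0.009,-0.219],[-0.131,0.012,0.01],120],[[0.007,-0.008,-0.247],[-0.154,0.012,0.017],120],[[0.007,-0.008,-0.275],[-0.176,0.011,0.023],120],[[0.007,-0.008,-0.303],[-0.199,0.01,0.03],120],[[0.007,-0.008,-0.303],[-0.199,0.01,0.055],120],[[0.007,-0.008,-0.303],[-0.199,0.01,0.08],120]]
```

View pics/s12.png

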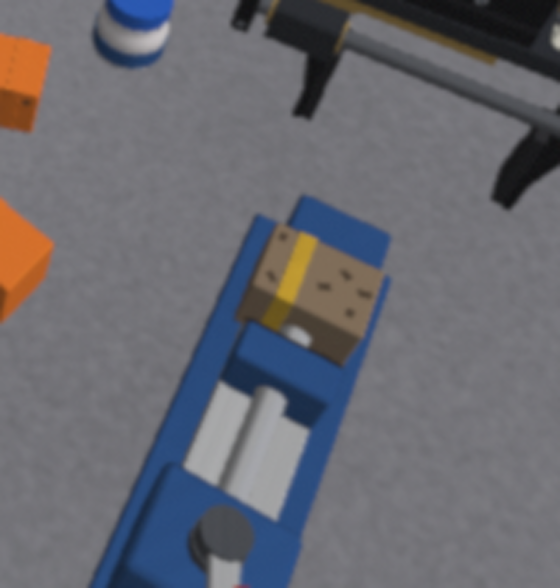

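View pics/t12.png

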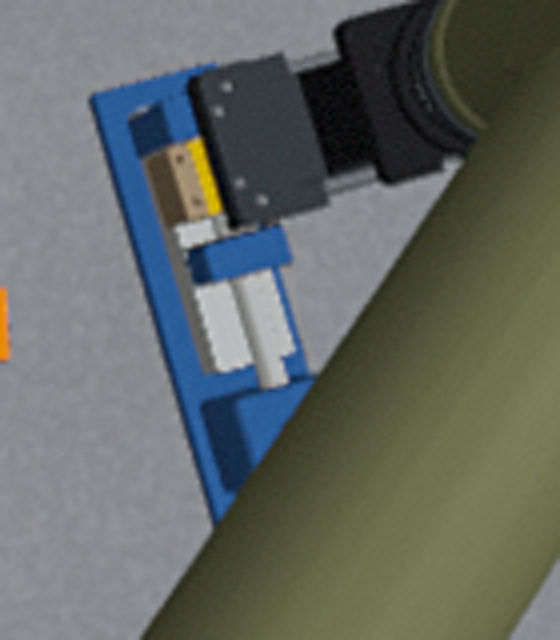

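Picture: old1 sits flat on the bed between the jaws, centred and square to them (side crop around (310,285)). Next I go back to the knob.

step_arm(plan=[[[0,0,-0.05],[-0.026,0.002,0.002],20],[[0,0,-0.09],[-0.053,0.005,0.004],120],[[0,0,-0.13],[-0.079,0.007,0.006],120],[[0,0,-0.18],[-0.105,0.01,0.008],120],[[0,0,-0.22],[-0.131,0.012,0.01],120],[[0,0,-0.25],[-0.154,0.012,0.017],120],[[0,0,-0.28],[-0.176,0.011,0.023],120],[[0.006,-0.007,-0.303],[-0.199,0.01,0.03],120],[[0.006,-0.007,-0.303],[-0.199,0.01,0.04],120],[[0.006,-0.007,-0.303],[-0.199,0.01,0.04],120]])

```text
time: 27.45
position: [0.433, -0.3521, 0.1943]
tool_rot: [-3.016, -0.861, 0.009]
ft_force: [-0.6, -0.3, 0.5]
grip_width: 0.53
```

Run:
```python
from mv import *
show()
im=ctrl.get_image('side');crop(im,400,270,200,210,2.8,'s13.png')
im=ctrl.get_image('top');crop(im,400,180,140,160,4,'t13.png')
show()
plan([(6,(.4335,-.3552,.1265),Rdown(-1.016))],120,nd=4)
```

```text
t 27.45 pos [ 0.433  -0.3521  0.1943] yang -1.015 z [-0.007  0.004 -1.   ] F [-0.6 -0.3  0.5] w 0.53 q [-0.21  0.22  0.97  1.76 -0.19  1.26 -0.21]
t 27.55 pos [ 0.4336 -0.3525  0.1951] yang -1.014 z [-0.006  0.002 -1.   ] F [-0.1  0.2 -0.1] w 0.531 q [-0.21  0.22  0.97  1.76 -0.19  1.26 -0.21]
[[[-0.001,0.001,0.0],[-0.0002,0.0004,0.0114],120],[[-0.002,0.001,0.001],[-0.0004,0.0009,0.0229],120],[[-0.003,0.002,0.001],[-0.0006,0.0013,0.0343],120],[[-0.004,0.003,0.001],[-0.0008,0.0017,0.0457],120],[[-0.004,0.003,0.002],[-0.001,0.0022,0.0571],120],[[-0.005,0.004,0.002],[-0.0012,0.0026,0.0686],120],[[-0.005,0.004,0.002],[-0.0012,0.0026,0.0686],120],[[-0.005,0.004,0.002],[-0.0012,0.0026,0.0686],120],[[-0.005,0.004,0.002],[-0.0012,0.0026,0.0686],120],[[-0.005,0.004,0.002],[-0.0012,0.0026,0.0686],120]]
```

View pics/t13.png

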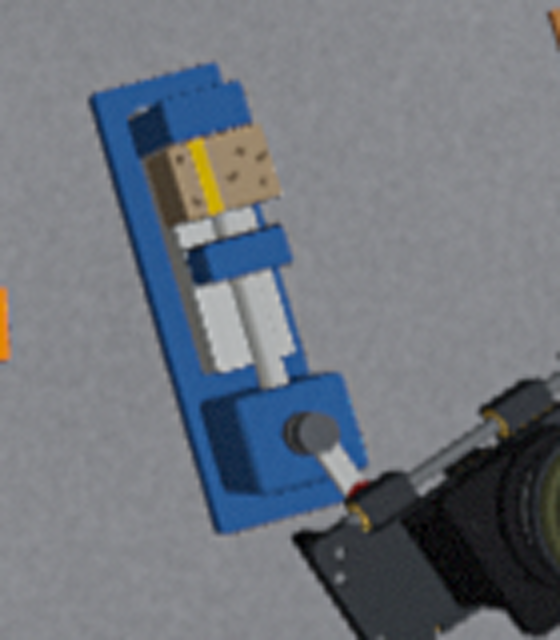

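step_arm(plan=[[[0,0,0],[0,0,0.015],120],[[0,0,0],[0,0.001,0.03],120],[[-0.003,0.002,0],[-0.0005,0.0015,0.045],120],[[-0.005,0.004,0],[-0.001,0.0025,0.06],120],[[-0.005,0.004,0],[-0.001,0.0025,0.0685],120],[[-0.005,0.004,0],[-0.001,0.0025,0.0685],150],[[-0.005,0.004,0],[-0.001,0.0025,0.0685],180],[[-0.005,0.004,0],[-0.001,0.0025,0.0685],220],[[-0.005,0.004,0],[-0.001,0.0025,0.0685],255],[[-0.005,0.004,0],[-0.001,0.0025,0.0685],255]], squeeze=30)

```text
time: 28.8
position: [0.4333, -0.3562, 0.1273]
tool_rot: [3.02, 0.861, 0.002]
ft_force: [1.1, -2.2, 0.2]
grip_width: 0.247
```

Run:
```python
from mv import *
show()
```

```text
t 28.8 pos [ 0.4333 -0.3562  0.1273] yang -1.015 z [ 0.002 -0.001 -1.   ] F [ 1.1 -2.2  0.2] w 0.247 q [-0.16  0.3   0.94  1.84 -0.27  1.13 -0.15]
```

step_arm(plan=[[[0,0,0],[0.002,-0.014,0],255],[[0,0,0],[0.0085,-0.0265,0],255],[[0,0,0],[0.0185,-0.0365,0],255],[[0,0,0],[0.031,-0.043,0],255],[[0,0,0],[0.045,-0.045,0],255],[[0,0,0],[0.059,-0.043,0],255],[[0,0,0],[0.0715,-0.0365,0],255],[[0,0,0],[0.0815,-0.0265,0],255],[[0,0,0],[0.088,-0.014,0],255],[[0,0,0],[0.09,0,0],255]])

```text
time: 30.05
position: [0.5079, -0.3056, 0.127]
tool_rot: [-3.014, -0.861, 0.004]
ft_force: [-6.5, 6.0, 10.8]
grip_width: 0.242
```

Run:
```python
from mv import *
show()
s=st(); print(R.from_rotvec(s['tool_rot']).inv().apply(s['ft_force']))
im=ctrl.get_image('side');crop(im,400,270,200,210,2.8,'s14.png')
a=np.radians(8)*np.arange(1,11); print([[round(45*(np.cos(x)-1),1),round(45*np.sin(x),1)] for x in a])
```

```text
t 30.05 pos [ 0.5079 -0.3056  0.127 ] yang -1.014 z [-0.004  0.006 -1.   ] F [-6.5  6.  10.8] w 0.242 q [-0.22  0.38  0.88  1.75 -0.32  1.17 -0.26]
[ -2.36320897  -8.6059934  -10.69888423]
[[np.float64(-0.4), np.float64(6.3)], [np.float64(-1.7), np.float64(12.4)], [np.float64(-3.9), np.float64(18.3)], [np.float64(-6.8), np.float64(23.8)], [np.float64(-10.5), np.float64(28.9)], [np.float64(-14.9), np.float64(33.4)], [np.float64(-19.8), np.float64(37.3)], [np.float64(-25.3), np.float64(40.4)], [np.float64(-31.1), np.float64(42.8)], [np.float64(-37.2), np.float64(44.3)]]
```

View pics/s14.png

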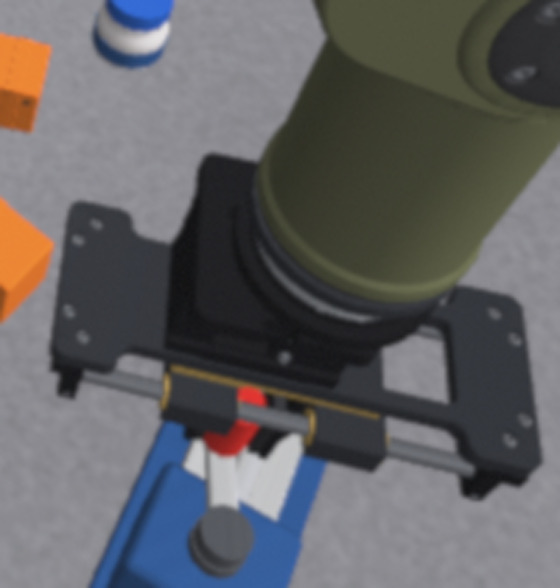

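step_arm(plan=[[[0,0,0],[-0.0005,0.0065,0],255],[[0,0,0],[-0.0015,0.0125,0],255],[[0,0,0],[-0.004,0.0185,0],255],[[0,0,0],[-0.007,0.024,0],255],[[0,0,0],[-0.0105,0.029,0],255],[[0,0,0],[-0.015,0.0335,0],255],[[0,0,0],[-0.02,0.0375,0],255],[[0,0,0],[-0.0255,0.0405,0],255],[[0,0,0],[-0.031,0.043,0],255],[[0,0,0],[-0.037,0.0445,0],255]])

```text
time: 31.35
position: [0.5048, -0.3623, 0.1273]
tool_rot: [-3.018, -0.866, -0.01]
ft_force: [7.2, 3.5, 1.9]
grip_width: 0.245
```

Run:
```python
from mv import *
show()
s=st(); print(R.from_rotvec(s['tool_rot']).inv().apply(s['ft_force']))
im=ctrl.get_image('top');crop(im,400,180,140,160,4,'t15.png')
d=np.array(s['position'])[:2]-vi(-.185,0,0)[:2]; print('ang',(np.arctan2(d[1],d[0])-.2529)%(2*np.pi),np.hypot(*d))
a=np.radians(80)+np.radians(4)*np.arange(1,11); a0=np.radians(80)
print([[round(float(45*(np.cos(x)-np.cos(a0))),1),round(float(45*(np.sin(x)-np.sin(a0))),1)] for x in a])
```

```text
t 31.35 pos [ 0.5048 -0.3623  0.1273] yang -1.012 z [ 0.005  0.004 -1.   ] F [7.2 3.5 1.9] w 0.245 q [-0.1   0.44  0.87  1.69 -0.37  1.18 -0.15]
[ 7.91047699  0.86762036 -1.79917412]
ang 5.3465766501077 0.0455579658631631
[[-3.1, 0.4], [-6.2, 0.7], [-9.4, 0.7], [-12.5, 0.4], [-15.6, 0.0], [-18.7, -0.7], [-21.7, -1.5], [-24.7, -2.6], [-27.5, -3.9], [-30.3, -5.3]]
```

View pics/t15.png

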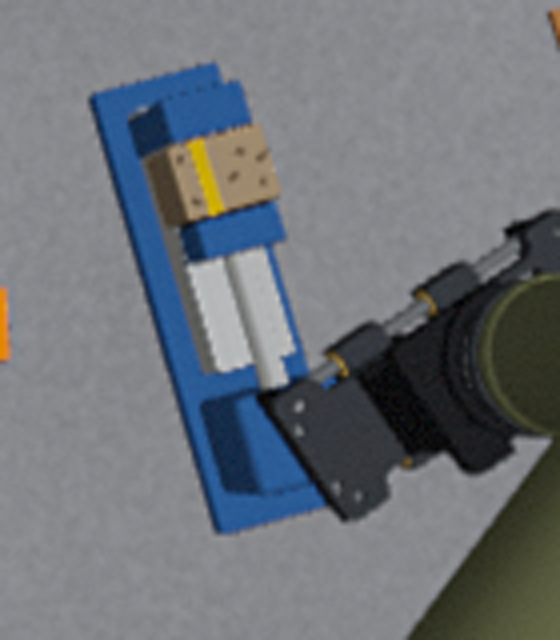

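step_arm(plan=[[[0,0,0],[-0.003,0.0005,0],255],[[0,0,0],[-0.006,0.0005,0],255],[[0,0,0],[-0.0095,0.0005,0],255],[[0,0,0],[-0.0125,0.0005,0],255],[[0,0,0],[-0.0155,0,0],255],[[0,0,0],[-0.0185,-0.0005,0],255],[[0,0,0],[-0.0215,-0.0015,0],255],[[0,0,0],[-0.0245,-0.0025,0],255],[[0,0,0],[-0.026,-0.003,0],255],[[0,0,0],[-0.026,-0.003,0],255]])

```text
time: 32.65
position: [0.4809, -0.3761, 0.1274]
tool_rot: [3.018, 0.863, 0.009]
ft_force: [7.1, -2.4, -2.8]
grip_width: 0.244
```

```bash
cat > st.py <<'E'
from mv import *
show()
s=st(); print('toolF',np.round(R.from_rotvec(s['tool_rot']).inv().apply(s['ft_force']),1))
d=np.array(s['position'])[:2]-vi(-.185,0,0)[:2]; print('ang',(np.arctan2(d[1],d[0])-.2529)%(2*np.pi)+2*np.pi,np.hypot(*d))
E
python3 st.py
```

```text
t 32.65 pos [ 0.4809 -0.3761  0.1274] yang -1.014 z [ 0.006 -0.001 -1.   ] F [ 7.1 -2.4 -2.8] w 0.244 q [-0.09  0.42  0.89  1.72 -0.35  1.17 -0.12]
toolF [4.8 5.8 2.8]
ang 11.003639903871848 0.044117294807891984
```

step_arm(plan=[[[0,0,0],[-0.0005,-0.0005,0],255],[[0,0,0],[-0.001,-0.0005,0],255],[[0,0,0],[-0.002,-0.001,0],255],[[0,0,0],[-0.003,-0.0015,0],255],[[0,0,0],[-0.0035,-0.002,0],255],[[0,0,0],[-0.0045,-0.0025,0],255],[[0,0,0],[-0.0055,-0.003,0],255],[[0,0,0],[-0.0055,-0.003,0],255],[[0,0,0],[-0.0055,-0.003,0],255],[[0,0,0],[-0.0055,-0.003,0],255]], squeeze=45)

```text
time: 33.9
position: [0.4778, -0.3766, 0.1276]
tool_rot: [3.014, 0.865, 0.015]
ft_force: [14.4, -4.2, -7.2]
grip_width: 0.24
```

```bash
python3 st.py
```

```text
t 33.9 pos [ 0.4778 -0.3766  0.1276] yang -1.012 z [ 0.011 -0.004 -1.   ] F [14.4 -4.2 -7.2] w 0.24 q [-0.09  0.41  0.89  1.73 -0.35  1.16 -0.11]
toolF [10.  11.1  7.4]
ang 10.932510124400716 0.0438599019242162
```

step_arm(plan=[[[0,0,0],[-0.0005,-0.0005,0],255],[[0,0,0],[-0.001,-0.001,0],255],[[0,0,0],[-0.0015,-0.001,0],255],[[0,0,0],[-0.002,-0.0015,0],255],[[0,0,0],[-0.0025,-0.002,0],255],[[0,0,0],[-0.003,-0.0025,0],255],[[0,0,0],[-0.003,-0.0025,0],255],[[0,0,0],[-0.003,-0.0025,0],255],[[0,0,0],[-0.003,-0.0025,0],255],[[0,0,0],[-0.003,-0.0025,0],255]])

```text
time: 35.15
position: [0.4757, -0.3767, 0.1278]
tool_rot: [3.01, 0.865, 0.019]
ft_force: [18.4, -7.0, -10.9]
grip_width: 0.242
```

```bash
python3 st.py
python3 - <<'E'
from mv import *
im=ctrl.get_image('side');crop(im,400,270,200,210,2.8,'s16.png')
im=ctrl.get_image('top');crop(im,400,180,140,160,4,'t16.png'); crop(im,190,180,200,150,4,'t16c.png')
E
```

```text
t 35.15 pos [ 0.4757 -0.3767  0.1278] yang -1.011 z [ 0.014 -0.006 -1.   ] F [ 18.4  -7.  -10.9] w 0.242 q [-0.09  0.4   0.89  1.74 -0.34  1.15 -0.11]
toolF [11.8 15.5 11.2]
ang 10.885290310612632 0.043640984316552625
```

View pics/t16.png

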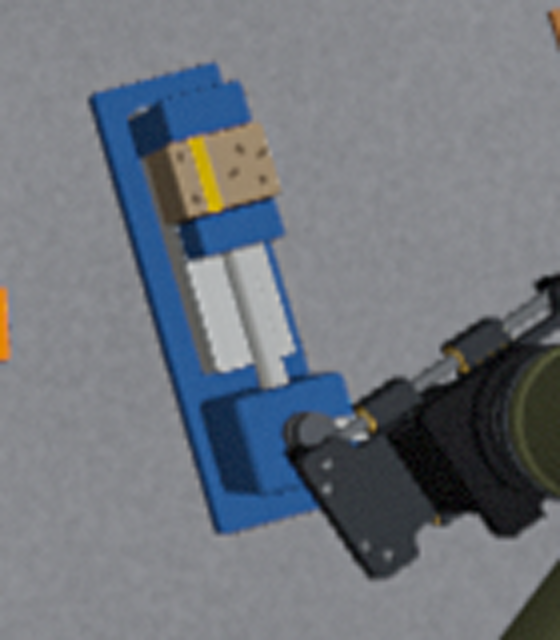

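View pics/t16c.png

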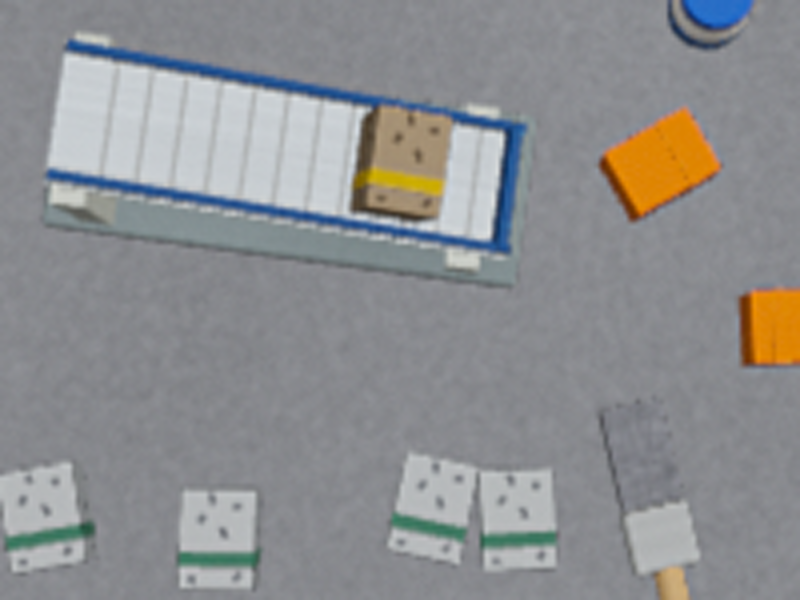

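step_arm(plan=[[[0,0,0],[0,0,0],200],[[0,0,0],[0,0,0],165],[[0,0,0],[0,0,0],165],[[0,0,0],[0,0,0],165],[[0,0,0],[0,0,-0.01],165],[[0,0,0],[0,0,-0.03],165],[[0,0,0],[0,0,-0.06],165],[[0,0,0],[0,0,-0.09],165],[[0,0,0],[0,0,-0.12],165],[[0,0,0],[0,0,-0.13],165]])

```text
time: 36.5
position: [0.4675, -0.3765, 0.2582]
tool_rot: [3.021, 0.862, 0.003]
ft_force: [-0.2, 0.7, -0.2]
grip_width: 0.354
```

Run:
```python
from mv import *
show()
im=ctrl.get_image('side');crop(im,400,270,200,210,2.8,'s17.png')
plan([(6,(.60,-.10,.26),Rdown(-.5)),(10,ch(0,.13,.13),Rch)],255)
```

```text
t 36.5 pos [ 0.4675 -0.3765  0.2582] yang -1.015 z [ 0.002  0.    -1.   ] F [-0.2  0.7 -0.2] w 0.354 q [-0.14  0.29  0.95  1.58 -0.24  1.4  -0.19]
[[[0.0,0.0,-0.086],[0.043,-0.028,0.0],255],[[0.0,0.0,-0.172],[0.086,-0.055,0.0],255],[[0.001,-0.001,-0.258],[0.129,-0.083,-0.001],255],[[0.001,-0.001,-0.343],[0.172,-0.11,-0.001],255],[[0.001,-0.001,-0.429],[0.215,-0.138,-0.001],255],[[0.001,-0.001,-0.515],[0.258,-0.165,-0.001],255],[[0.031,0.063,-0.602],[0.296,-0.209,0.01],255],[[0.062,0.129,-0.688],[0.334,-0.254,0.021],255],[[0.092,0.195,-0.773],[0.373,-0.298,0.032],255],[[0.123,0.261,-0.858],[0.411,-0.342,0.043],255]]
```

View pics/s17.png

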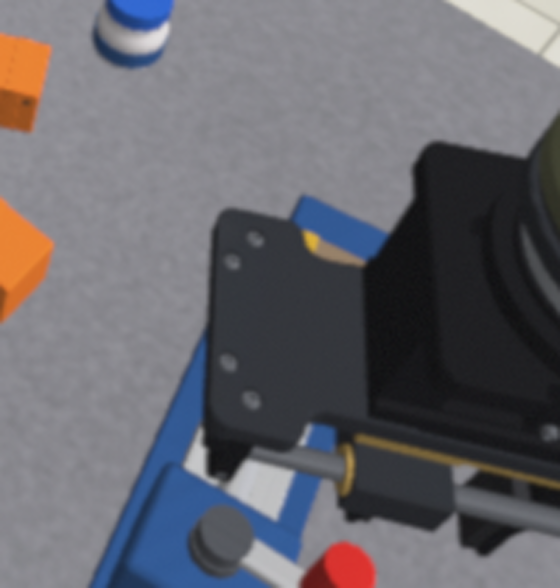

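```bash
python3 blk.py; python3 -c "
from mv import *
show()"
```

```text
0.86 2 [0.432 0.087 1.338 0.247] [0.432 0.086 1.336 0.08 ]
0.8 2 [0.424 0.036 1.579 0.116] [ 0.423  0.034 -1.576  0.099]
0.76 2 [ 0.415  0.217 -1.589  0.093] [0.415 0.215 1.554 0.087]
0.68 2 [0.43  0.321 1.715 0.088] [0.43  0.32  1.725 0.081]
t 36.75 pos [ 0.4668 -0.3757  0.2552] yang -1.015 z [-0.002  0.002 -1.   ] F [ 0.3  0.4 -0.6] w 0.356 q [-0.14  0.29  0.95  1.58 -0.24  1.4  -0.19]
```

Run:
```python
from mv import *
plan([(5,(.51,-.15,.24),Rdown(-.6)),(10,(.432,.0865,.14),Rdown(-.234))],0)
```

```text
[[[-0.001,0.0,-0.083],[0.031,-0.034,0.003],0],[[-0.001,0.0,-0.166],[0.062,-0.068,0.006],0],[[-0.002,0.0,-0.249],[0.093,-0.101,0.009],0],[[-0.002,0.0,-0.332],[0.125,-0.135,0.012],0],[[-0.003,0.0,-0.415],[0.156,-0.169,0.016],0],[[-0.003,0.0,-0.488],[0.167,-0.217,0.036],0],[[-0.003,0.0,-0.562],[0.179,-0.266,0.056],0],[[-0.003,0.0,-0.635],[0.191,-0.314,0.076],0],[[-0.003,0.0,-0.708],[0.203,-0.362,0.096],0],[[-0.003,0.0,-0.781],[0.214,-0.411,0.116],0]]
```

step_arm(plan=[[[0,0,-0.08],[0.031,-0.034,0.003],165],[[0,0,-0.17],[0.062,-0.068,0.006],165],[[0,0,-0.25],[0.093,-0.101,0.009],0],[[0,0,-0.33],[0.125,-0.135,0.012],0],[[0,0,-0.415],[0.156,-0.169,0.016],0],[[0,0,-0.49],[0.167,-0.217,0.036],0],[[0,0,-0.56],[0.179,-0.266,0.056],0],[[0,0,-0.635],[0.191,-0.314,0.076],0],[[0,0,-0.71],[0.203,-0.362,0.096],0],[[0,0,-0.78],[0.214,-0.411,0.116],0]])

```text
time: 38.0
position: [0.4309, 0.0871, 0.1394]
tool_rot: [-2.464, -1.948, 0.001]
ft_force: [0.8, -0.0, -0.2]
grip_width: 0.997
```

Run:
```python
from mv import *
im=ctrl.get_image('side');crop(im,150,180,230,200,3,'s18.png')
im=ctrl.get_image('top');crop(im,400,180,140,160,4,'t18v.png');crop(im,180,250,220,160,3.6,'t18.png')
show()
plan([(8,(.432,.0865,.030),Rdown(-.234))],0)
```

```text
t 38.1 pos [0.4279 0.0902 0.1376] yang -0.226 z [-0.007 -0.    -1.   ] F [-0.6 -1.1  0. ] w 0.995 q [-0.78 -0.08  0.5   2.09  0.04  1.13 -0.53]
[[[-0.001,0.0,0.001],[0.0,0.001,0.013],0],[[-0.002,0.0,0.002],[-0.001,0.001,0.027],0],[[-0.002,0.001,0.003],[-0.001,0.002,0.04],0],[[-0.003,0.001,0.004],[-0.001,0.003,0.054],0],[[-0.004,0.001,0.005],[-0.002,0.003,0.067],0],[[-0.005,0.001,0.006],[-0.002,0.004,0.081],0],[[-0.006,0.002,0.007],[-0.002,0.005,0.094],0],[[-0.007,0.002,0.008],[-0.003,0.006,0.108],0],[[-0.007,0.002,0.008],[-0.003,0.006,0.108],0],[[-0.007,0.002,0.008],[-0.003,0.006,0.108],0]]
```

View pics/s18.png

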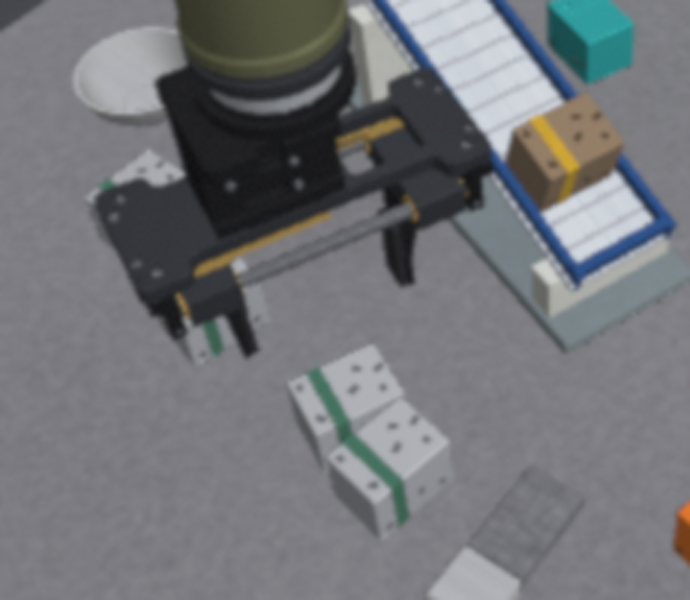

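View pics/t18.png

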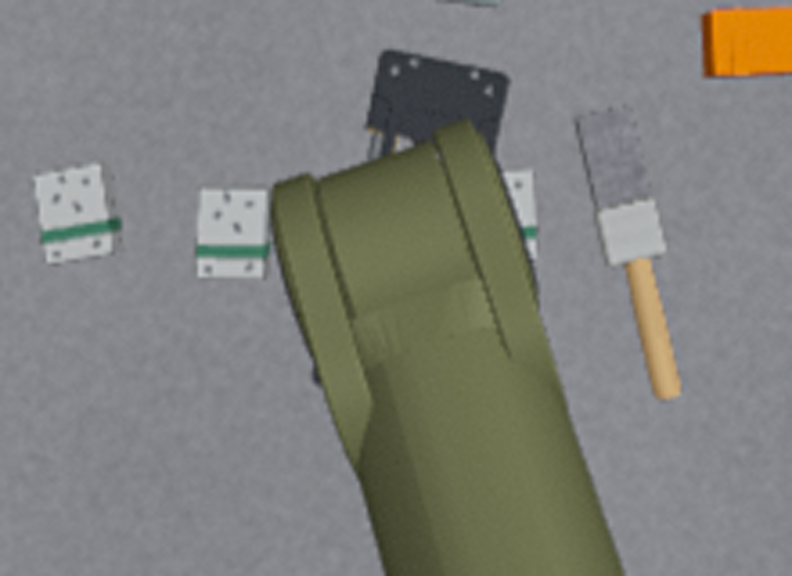

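View pics/t18v.png

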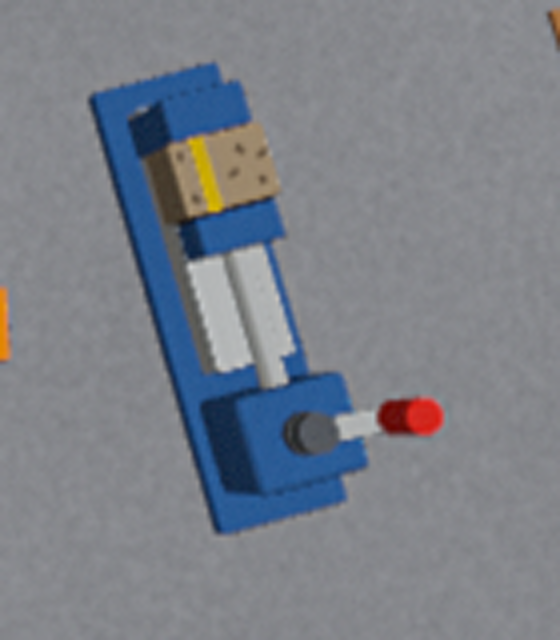

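step_arm(plan=[[[0,0,0],[0,0.001,0.013],0],[[0,0,0],[-0.001,0.002,0.027],0],[[0,0,0],[-0.001,0.003,0.04],0],[[0,0,0],[-0.002,0.004,0.054],0],[[-0.007,0,0],[-0.002,0.005,0.067],0],[[-0.007,0,0],[-0.003,0.006,0.072],0],[[-0.007,0,0],[-0.003,0.006,0.072],0],[[-0.007,0,0],[-0.003,0.006,0.072],0],[[-0.007,0,0],[-0.003,0.006,0.072],0],[[-0.007,0,0],[-0.003,0.006,0.072],0]])

```text
time: 39.35
position: [0.4378, 0.0816, 0.0693]
tool_rot: [2.463, 1.942, 0.009]
ft_force: [-0.7, -0.1, 0.8]
grip_width: 1.001
```

Run:
```python
from mv import *
im=ctrl.get_image('side');crop(im,150,180,230,200,3,'s19.png')
show()
plan([(8,(.432,.0865,.030),Rdown(-.234))],0)
```

```text
t 39.4 pos [0.4377 0.0816 0.0692] yang -0.235 z [ 0.007 -0.001 -1.   ] F [ 0.5 -0.4  0.4] w 0.997 q [-0.76  0.03  0.53  2.15 -0.02  0.96 -0.46]
[[[0.001,0.0,0.0],[0.0,-0.001,0.005],0],[[0.002,0.0,0.0],[0.001,-0.002,0.01],0],[[0.003,0.0,0.0],[0.001,-0.003,0.015],0],[[0.004,-0.001,-0.001],[0.002,-0.003,0.02],0],[[0.005,-0.001,-0.001],[0.002,-0.004,0.024],0],[[0.005,-0.001,-0.001],[0.003,-0.005,0.029],0],[[0.006,-0.001,-0.001],[0.003,-0.006,0.034],0],[[0.007,-0.001,-0.001],[0.003,-0.007,0.039],0],[[0.007,-0.001,-0.001],[0.003,-0.007,0.039],0],[[0.007,-0.001,-0.001],[0.003,-0.007,0.039],0]]
```

View pics/s19.png

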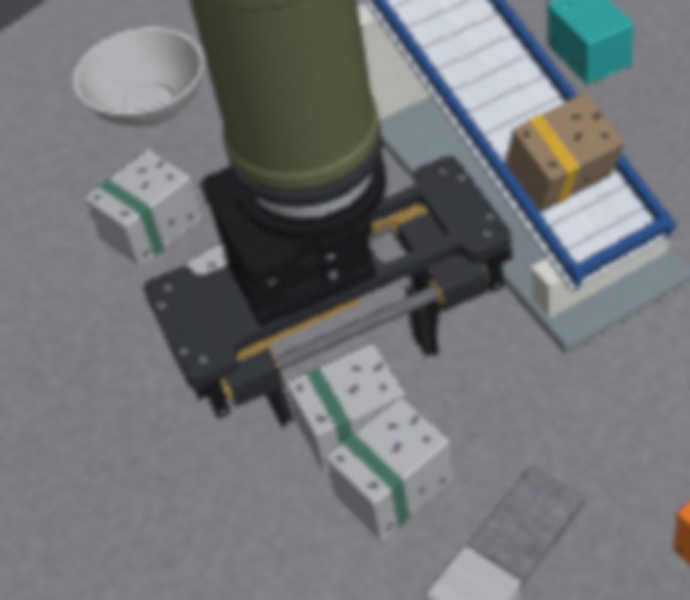

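step_arm(plan=[[[0,0,0],[0.001,-0.002,0.003],0],[[0,0,0],[0.002,-0.004,0.006],0],[[0.003,0,0],[0.003,-0.006,0.01],0],[[0.007,0,0],[0.003,-0.007,0.017],0],[[0.007,0,0],[0.003,-0.007,0.024],0],[[0.007,0,0],[0.003,-0.007,0.031],0],[[0.007,0,0],[0.003,-0.007,0.039],0],[[0.007,0,0],[0.003,-0.007,0.039],0],[[0.007,0,0],[0.003,-0.007,0.039],50],[[0.007,0,0],[0.003,-0.007,0.039],70]], squeeze=35)

```text
time: 40.65
position: [0.432, 0.0861, 0.0302]
tool_rot: [-2.467, -1.945, -0.002]
ft_force: [0.3, 0.4, -0.4]
grip_width: 0.852
```

step_arm(plan=[[[0,0,0],[0,0,0],90],[[0,0,0],[0,0,0],255],[[0,0,0],[0,0,0],255],[[0,0,0],[0,0,0],255],[[0,0,0],[0,0,0],255],[[0,0,0],[0,0,0],255],[[0,0,0],[0,0,0],255],[[0,0,0],[0,0,-0.01],255],[[0,0,0],[0,0,-0.02],255],[[0,0,0],[0,0,-0.03],255]])

```text
time: 41.9
position: [0.4314, 0.0858, 0.0605]
tool_rot: [-2.466, -1.945, 0.0]
ft_force: [-0.2, -0.1, -2.5]
grip_width: 0.685
```

Run:
```python
from mv import *
show()
im=ctrl.get_image('side');crop(im,150,180,230,200,3,'s20.png')
plan([(4,(.47,.10,.17),Rdown(-.2)),(10,ch(0,.135,.12),Rch)],255)
```

```text
t 41.9 pos [0.4314 0.0858 0.0605] yang -0.235 z [-0.  0. -1.] F [-0.2 -0.1 -2.5] w 0.685 q [-0.77  0.04  0.53  2.16 -0.03  0.94 -0.46]
[[[0.0,0.0,-0.009],[0.006,0.008,-0.027],255],[[0.001,-0.001,-0.018],[0.011,0.017,-0.054],255],[[0.001,-0.001,-0.027],[0.017,0.025,-0.081],255],[[0.001,-0.002,-0.036],[0.022,0.033,-0.108],255],[[0.003,0.045,-0.044],[0.035,0.059,-0.114],255],[[0.005,0.091,-0.052],[0.048,0.085,-0.121],255],[[0.007,0.138,-0.06],[0.061,0.11,-0.127],255],[[0.009,0.185,-0.068],[0.073,0.136,-0.133],255],[[0.011,0.231,-0.076],[0.086,0.162,-0.14],255],[[0.013,0.278,-0.084],[0.099,0.187,-0.146],255]]
```

View pics/s20.png

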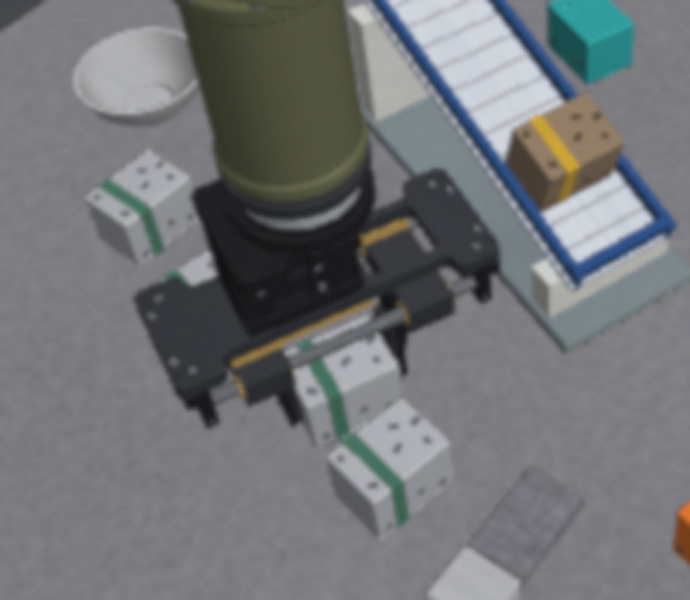

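step_arm(plan=[[[0,0,0],[0.006,0.008,-0.027],255],[[0,0,-0.02],[0.011,0.017,-0.054],255],[[0,0,-0.03],[0.017,0.025,-0.081],255],[[0,0,-0.036],[0.022,0.033,-0.108],255],[[0.003,0.045,-0.044],[0.035,0.059,-0.114],255],[[0.005,0.091,-0.052],[0.048,0.085,-0.121],255],[[0.007,0.138,-0.06],[0.061,0.11,-0.127],255],[[0.009,0.185,-0.068],[0.073,0.136,-0.133],255],[[0.011,0.231,-0.076],[0.086,0.162,-0.14],255],[[0.013,0.278,-0.084],[0.099,0.187,-0.146],255]])

```text
time: 43.2
position: [0.6373, 0.1386, 0.206]
tool_rot: [-2.23, -1.918, -0.312]
ft_force: [-0.1, 0.0, -3.1]
grip_width: 0.689
```

```bash
cat > cs.py <<'E'
from mv import *
show(); s=st(); print('chute',np.round(Rc.T@(np.array(s['position'])-tc),4),'Fch',np.round(Rc.T@np.array(s['ft_force']),1))
E
python3 - <<'E'
import cs
from mv import *
plan([(7,ch(0,.138,.0335),Rch)],255,nd=4)
E
```

```text
t 43.2 pos [0.6373 0.1386 0.206 ] yang -0.15 z [ 0.04   0.273 -0.961] F [-0.1  0.  -3.1] w 0.689 q [-0.58  0.32  0.58  1.6  -0.47  1.26 -0.03]
chute [-1.000e-04  1.349e-01  1.180e-01] Fch [-0.2 -0.9 -3. ]
[[[0.0,0.0,0.0],[0.0005,0.0,0.0121],255],[[-0.001,0.0,0.0],[0.0009,0.0001,0.0241],255],[[-0.001,0.0,0.0],[0.0014,0.0001,0.0362],255],[[-0.001,0.0,0.0],[0.0018,0.0002,0.0483],255],[[-0.001,0.0,0.0],[0.0023,0.0002,0.0603],255],[[-0.002,0.0,0.0],[0.0027,0.0003,0.0724],255],[[-0.002,0.0,0.001],[0.0032,0.0003,0.0845],255],[[-0.002,0.0,0.001],[0.0032,0.0003,0.0845],255],[[-0.002,0.0,0.001],[0.0032,0.0003,0.0845],255],[[-0.002,0.0,0.001],[0.0032,0.0003,0.0845],255]]
```

step_arm(plan=[[[0,0,0],[0.0005,0,0.012],255],[[0,0,0],[0.001,0,0.024],255],[[0,0,0],[0.0015,0,0.036],255],[[0,0,0],[0.002,0,0.048],255],[[0,0,0],[0.0025,0,0.06],255],[[0,0,0],[0.003,0,0.072],255],[[0,0,0],[0.003,0,0.08],255],[[0,0,0],[0.003,0,0.0845],255],[[0,0,0],[0.003,0,0.0845],255],[[0,0,0],[0.003,0,0.0845],255]])

```text
time: 44.45
position: [0.6408, 0.1642, 0.126]
tool_rot: [-2.232, -1.918, -0.313]
ft_force: [0.9, -1.1, -3.3]
grip_width: 0.686
```

Run:
```python
import cs
from mv import *
im=ctrl.get_image('side');crop(im,240,120,180,180,3.3,'s21.png')
im=ctrl.get_image('top');crop(im,190,180,160,120,5,'t21.png')
```

```text
t 44.45 pos [0.6408 0.1642 0.126 ] yang -0.151 z [ 0.041  0.272 -0.961] F [ 0.9 -1.1 -3.3] w 0.686 q [-0.58  0.4   0.54  1.67 -0.53  1.12  0.  ]
chute [-0.0005  0.1376  0.034 ] Fch [ 1.  -1.8 -2.9]
```

View pics/s21.png

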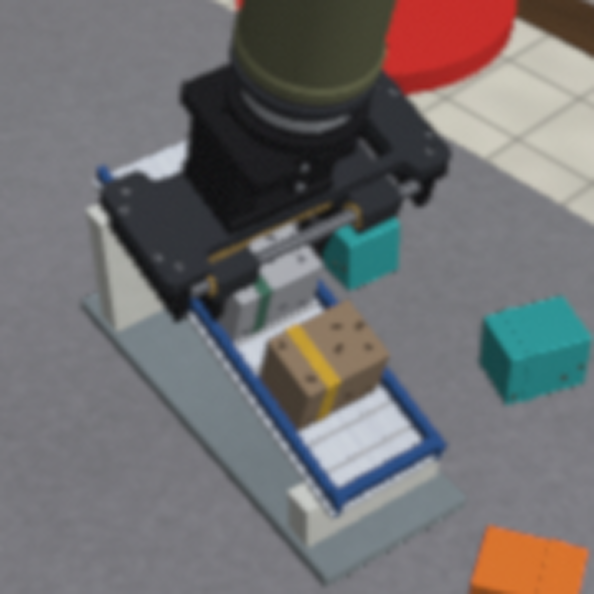

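View pics/t21.png

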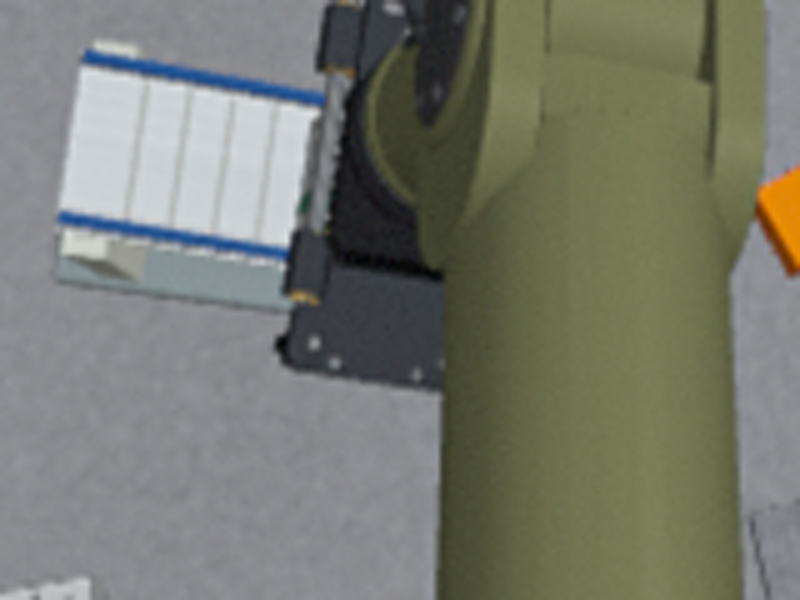

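step_arm(plan=[[[0,0,0],[-0.007,0,0.001],255],[[0,0,0],[-0.014,0,0.002],255],[[0,0,0],[-0.021,0,0.002],255],[[0,0,0],[-0.028,0,0.002],255],[[0,0,0],[-0.034,0,0.002],255],[[0,0,0],[-0.04,0,0.002],255],[[0,0,0],[-0.046,0,0.002],255],[[0,0,0],[-0.051,0,0.002],255],[[0,0,0],[-0.055,0,0.002],255],[[0,0,0],[-0.055,0,0.002],255]])

```text
time: 45.8
position: [0.6326, 0.1122, 0.1084]
tool_rot: [-2.232, -1.918, -0.312]
ft_force: [0.3, -0.3, -2.7]
grip_width: 0.688
```

Run:
```python
import cs
from mv import *
im=ctrl.get_image('side');crop(im,240,120,180,180,3.3,'s22.png')
```

```text
t 45.8 pos [0.6326 0.1122 0.1084] yang -0.151 z [ 0.04   0.272 -0.961] F [ 0.3 -0.3 -2.7] w 0.688 q [-0.52  0.4   0.56  1.71 -0.54  1.11  0.1 ]
chute [-0.0008  0.0821  0.0316] Fch [ 0.3 -1.  -2.5]
```

View pics/s22.png

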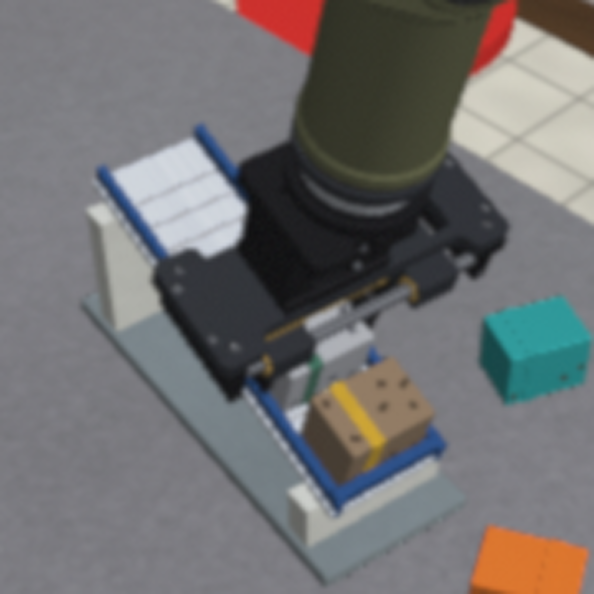

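step_arm(plan=[[[0,0,0],[-0.003,0,0],255],[[0,0,0],[-0.006,0,0],255],[[0,0,0],[-0.009,0,0.0005],255],[[0,0,0],[-0.011,0,0.001],255],[[0,0,0],[-0.0125,0,0.0015],255],[[0,0,0],[-0.0135,0,0.0015],255],[[0,0,0],[-0.014,0,0.0015],255],[[0,0,0],[-0.014,0,0.0015],255],[[0,0,0],[-0.014,0,0.0015],255],[[0,0,0],[-0.014,0,0.0015],255]])

```text
time: 47.1
position: [0.6306, 0.0999, 0.1032]
tool_rot: [-2.231, -1.918, -0.312]
ft_force: [0.5, -0.2, -1.9]
grip_width: 0.688
```

```bash
python3 cs.py
```

```text
t 47.1 pos [0.6306 0.0999 0.1032] yang -0.15 z [ 0.04   0.272 -0.961] F [ 0.5 -0.2 -1.9] w 0.688 q [-0.5   0.4   0.56  1.72 -0.55  1.1   0.13]
chute [-0.0009  0.0687  0.0301] Fch [ 0.5 -0.6 -1.8]
```

step_arm(plan=[[[0,0,0],[0,0,0],75],[[0,0,0],[0,0,0],55],[[0,0,0],[0,0,0],30],[[0,0,0],[0,0,0],0],[[0,0,0],[0,0,0],0],[[0,0,0],[0,0,-0.015],0],[[0,0,0],[0,0,-0.035],0],[[0,0,0],[0,0,-0.06],0],[[0,0,0],[0,0,-0.09],0],[[0,0,0],[0,0,-0.12],0]])

```text
time: 48.35
position: [0.6261, 0.0661, 0.2213]
tool_rot: [-2.233, -1.918, -0.314]
ft_force: [0.1, 0.3, -0.6]
grip_width: 0.996
```

Run:
```python
import cs
from mv import *
im=ctrl.get_image('side');crop(im,240,120,180,180,3.3,'s23.png')
plan([(5,(.55,.04,.19),Rdown(-.05)),(10,(.4255,.034,.09),Rdown(0))],0)
```

```text
t 48.35 pos [0.6261 0.0661 0.2213] yang -0.152 z [ 0.042  0.272 -0.961] F [ 0.1  0.3 -0.6] w 0.996 q [-0.5   0.28  0.61  1.61 -0.46  1.31  0.07]
chute [-0.0003  0.0685  0.153 ] Fch [ 0.   0.2 -0.7]
[[[0.004,-0.056,-0.02],[-0.009,-0.015,0.005],0],[[0.009,-0.112,-0.041],[-0.018,-0.029,0.01],0],[[0.013,-0.168,-0.061],[-0.027,-0.044,0.014],0],[[0.017,-0.224,-0.081],[-0.036,-0.059,0.019],0],[[0.021,-0.28,-0.102],[-0.044,-0.074,0.024],0],[[0.023,-0.28,-0.112],[-0.055,-0.098,0.042],0],[[0.024,-0.28,-0.122],[-0.065,-0.123,0.059],0],[[0.026,-0.28,-0.132],[-0.075,-0.147,0.077],0],[[0.027,-0.28,-0.142],[-0.086,-0.172,0.095],0],[[0.028,-0.28,-0.151],[-0.096,-0.197,0.112],0]]
```

View pics/s23.png

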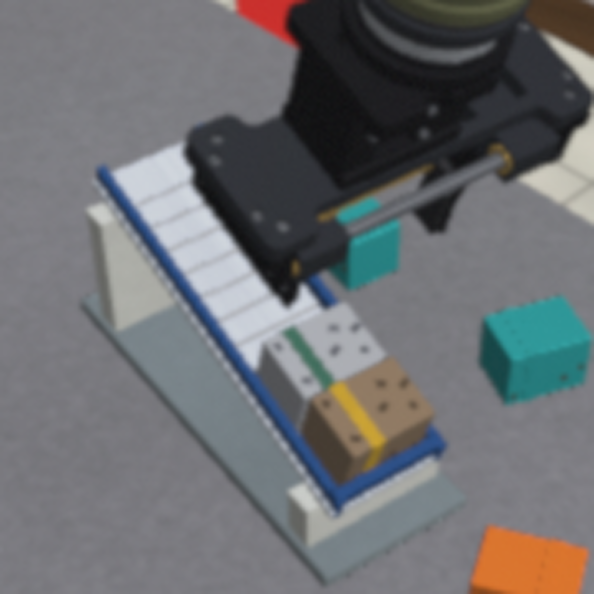

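step_arm(plan=[[[0,-0.056,-0.02],[-0.009,-0.015,0.005],0],[[0.009,-0.112,-0.041],[-0.018,-0.029,0.01],0],[[0.013,-0.168,-0.061],[-0.027,-0.044,0.014],0],[[0.017,-0.224,-0.081],[-0.036,-0.059,0.019],0],[[0.021,-0.28,-0.1],[-0.044,-0.074,0.024],0],[[0.023,-0.28,-0.11],[-0.055,-0.098,0.042],0],[[0.024,-0.28,-0.12],[-0.065,-0.123,0.059],0],[[0.026,-0.28,-0.13],[-0.075,-0.147,0.077],0],[[0.027,-0.28,-0.14],[-0.086,-0.172,0.095],0],[[0.028,-0.28,-0.151],[-0.096,-0.197,0.112],0]])

```text
time: 49.65
position: [0.4215, 0.0356, 0.0852]
tool_rot: [-2.217, -2.22, 0.007]
ft_force: [0.9, 0.5, -0.8]
grip_width: 0.998
```

Run:
```python
import cs
from mv import *
im=ctrl.get_image('side');crop(im,150,180,230,200,3,'s24.png')
show()
for d in ctrl.cut_out('side','new1'): print(d['score'],d['rect'])
plan([(6,(.4245,.0345,.065),Rdown(0))],0)
```

```text
t 49.65 pos [0.4215 0.0356 0.0852] yang 0.001 z [-0.006  0.    -1.   ] F [ 0.9  0.5 -0.8] w 0.998 q [-0.72 -0.04  0.57  2.18  0.03  1.01 -0.16]
chute [-0.1979 -0.0276  0.039 ] Fch [ 0.8  0.4 -0.9]
t 49.7 pos [0.4162 0.035  0.0823] yang 0.002 z [-0.014 -0.001 -1.   ] F [-4.5 -1.5 -1.8] w 0.998 q [-0.72 -0.04  0.57  2.18  0.03  1.01 -0.16]
0.9 [198.8, 261.7, 30.4, 34.6]
0.82 [319.8, 213.3, 36.4, 35.9]
0.78 [258.9, 310.9, 42.5, 50.5]
0.67 [331.5, 229.8, 37.3, 34.0]
0.66 [181.3, 231.4, 37.9, 37.3]
[[[-0.002,0.0,0.0],[0.0,0.001,0.003],0],[[-0.004,0.0,0.001],[0.0,0.002,0.006],0],[[-0.006,0.0,0.001],[0.0,0.003,0.009],0],[[-0.008,0.0,0.001],[-0.001,0.004,0.012],0],[[-0.01,0.0,0.001],[-0.001,0.005,0.015],0],[[-0.012,0.0,0.002],[-0.001,0.006,0.018],0],[[-0.012,0.0,0.002],[-0.001,0.006,0.018],0],[[-0.012,0.0,0.002],[-0.001,0.006,0.018],0],[[-0.012,0.0,0.002],[-0.001,0.006,0.018],0],[[-0.012,0.0,0.002],[-0.001,0.006,0.018],0]]
```

View pics/s24.png

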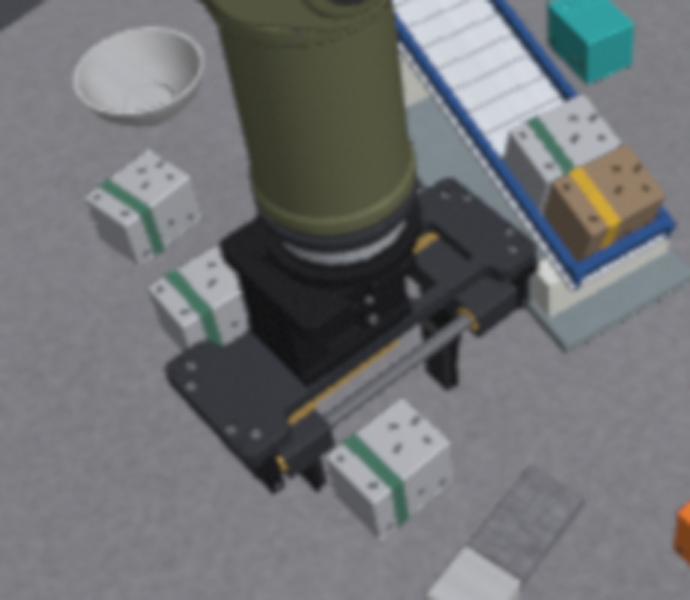

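step_arm(plan=[[[0,0,0],[0,0,0],0],[[0,0,0],[0,0,0],0],[[0,0,0],[0,0,0.005],0],[[0,0,0],[0,0,0.01],0],[[0,0,0],[0,0,0.015],0],[[0,0,0],[0,0,0.02],0],[[0,0,0],[0,0,0.02],0],[[0,0,0],[0,0,0.02],0],[[0,0,0],[0,0,0.02],0],[[0,0,0],[0,0,0.02],0]])

```text
time: 51.0
position: [0.4216, 0.036, 0.0648]
tool_rot: [-2.215, -2.22, 0.01]
ft_force: [-0.2, -0.5, -0.6]
grip_width: 0.997
```

Run:
```python
import cs
from mv import *
im=ctrl.get_image('side');crop(im,150,180,230,200,3,'s25.png')
plan([(3,(.4245,.0345,.06),Rdown(0)),(9,(.4245,.0345,.030),Rdown(0))],0,nd=4)
```

```text
t 51.0 pos [0.4216 0.036  0.0648] yang 0.002 z [-0.008 -0.001 -1.   ] F [-0.2 -0.5 -0.6] w 0.997 q [-0.72 -0.    0.58  2.19  0.    0.96 -0.14]
chute [-0.1979 -0.0329  0.0194] Fch [-0.1 -0.7 -0.4]
[[[-0.003,0.0,0.001],[-0.0005,0.001,0.0016],0],[[-0.005,0.001,0.002],[-0.001,0.002,0.0032],0],[[-0.008,0.001,0.002],[-0.0015,0.003,0.0048],0],[[-0.008,0.001,0.002],[-0.0015,0.003,0.0098],0],[[-0.008,0.001,0.002],[-0.0015,0.003,0.0148],0],[[-0.008,0.001,0.002],[-0.0014,0.0031,0.0198],0],[[-0.008,0.001,0.002],[-0.0014,0.0031,0.0248],0],[[-0.008,0.001,0.002],[-0.0014,0.0032,0.0298],0],[[-0.008,0.001,0.002],[-0.0014,0.0032,0.0348],0],[[-0.008,0.001,0.002],[-0.0014,0.0032,0.0348],0]]
```

View pics/s25.png

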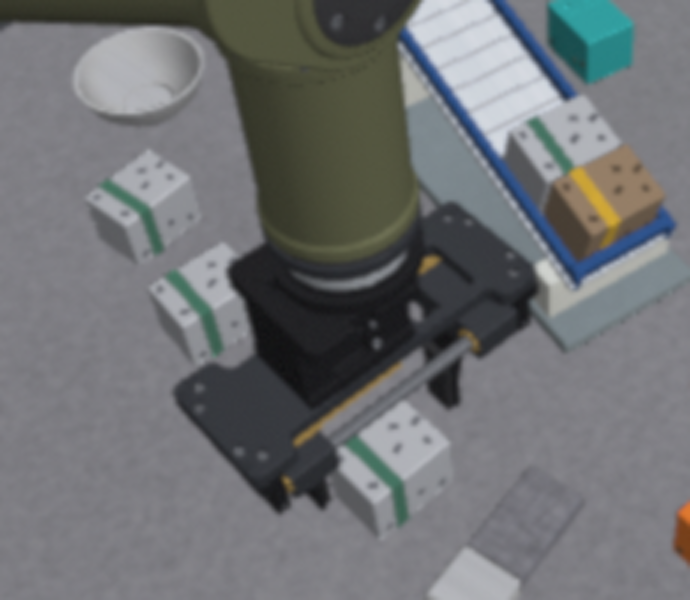

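step_arm(plan=[[[-0.004,0,0],[-0.0005,0.0015,0.002],0],[[-0.008,0,0],[-0.001,0.003,0.004],0],[[-0.008,0,0],[-0.0015,0.003,0.01],0],[[-0.008,0,0],[-0.0015,0.003,0.017],0],[[-0.008,0,0],[-0.0015,0.003,0.024],0],[[-0.008,0,0],[-0.0015,0.003,0.03],0],[[-0.008,0,0],[-0.0015,0.003,0.035],0],[[-0.008,0,0],[-0.0015,0.003,0.035],0],[[-0.008,0,0],[-0.0015,0.003,0.035],50],[[-0.008,0,0],[-0.0015,0.003,0.035],70]])

```text
time: 52.3
position: [0.4244, 0.0344, 0.0299]
tool_rot: [2.218, 2.223, -0.0]
ft_force: [0.1, 0.7, 0.9]
grip_width: 0.846
```

step_arm(plan=[[[0,0,0],[0,0,0],90],[[0,0,0],[0,0,0],255],[[0,0,0],[0,0,0],255],[[0,0,0],[0,0,0],255],[[0,0,0],[0,0,0],255],[[0,0,0],[0,0,0],255],[[0,0,0],[0,0,-0.005],255],[[0,0,0],[0,0,-0.015],255],[[0,0,0],[0,0,-0.03],255],[[0,0,0],[0,0,-0.04],255]])

```text
time: 53.55
position: [0.4247, 0.0345, 0.071]
tool_rot: [2.218, 2.223, 0.001]
ft_force: [-0.4, 0.6, -2.6]
grip_width: 0.686
```

Run:
```python
import cs
from mv import *
im=ctrl.get_image('side');crop(im,150,180,230,200,3,'s26.png')
plan([(4,(.48,.10,.18),Rdown(-.1)),(10,ch(0,.165,.12),Rch)],255)
```

```text
t 53.55 pos [0.4247 0.0345 0.071 ] yang 0.002 z [ 0.001 -0.    -1.   ] F [-0.4  0.6 -2.6] w 0.686 q [-0.72 -0.02  0.58  2.19  0.01  0.97 -0.15]
chute [-0.1946 -0.0321  0.0255] Fch [-0.5 -0.2 -2.6]
[[[0.001,0.0,0.026],[0.016,0.014,-0.027],255],[[0.001,0.0,0.051],[0.033,0.027,-0.054],255],[[0.002,0.0,0.077],[0.049,0.041,-0.081],255],[[0.003,-0.001,0.102],[0.065,0.055,-0.108],255],[[-0.001,0.046,0.111],[0.076,0.082,-0.114],255],[[-0.004,0.093,0.119],[0.087,0.109,-0.12],255],[[-0.008,0.139,0.128],[0.098,0.136,-0.126],255],[[-0.011,0.186,0.136],[0.109,0.163,-0.132],255],[[-0.015,0.232,0.144],[0.121,0.19,-0.138],255],[[-0.019,0.279,0.153],[0.132,0.217,-0.144],255]]
```

View pics/s26.png

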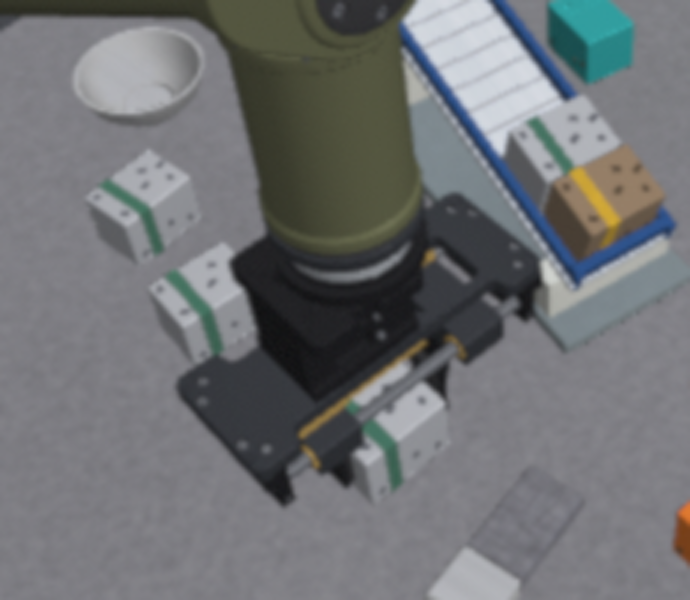

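Run:
```python
from mv import *
plan([(4,(.48,.08,.18),Rdown(-.1)),(10,ch(0,.13,.12),Rch)],255)
```

```text
[[[0.001,0.0,0.026],[0.011,0.014,-0.027],255],[[0.001,0.0,0.051],[0.023,0.027,-0.054],255],[[0.002,0.0,0.077],[0.034,0.041,-0.081],255],[[0.003,-0.001,0.102],[0.045,0.055,-0.108],255],[[-0.001,0.046,0.111],[0.054,0.081,-0.112],255],[[-0.004,0.093,0.119],[0.063,0.107,-0.117],255],[[-0.008,0.139,0.128],[0.072,0.133,-0.121],255],[[-0.011,0.186,0.136],[0.081,0.159,-0.125],255],[[-0.015,0.232,0.144],[0.089,0.186,-0.13],255],[[-0.019,0.279,0.153],[0.098,0.212,-0.134],255]]
```

step_arm(plan=[[[0,0,0.026],[0.011,0.014,-0.027],255],[[0,0,0.051],[0.023,0.027,-0.054],255],[[0,0,0.077],[0.034,0.041,-0.081],255],[[0,0,0.1],[0.045,0.055,-0.108],255],[[0,0.046,0.11],[0.054,0.081,-0.112],255],[[-0.004,0.093,0.12],[0.063,0.107,-0.117],255],[[-0.008,0.14,0.128],[0.072,0.133,-0.121],255],[[-0.011,0.186,0.136],[0.081,0.159,-0.125],255],[[-0.015,0.232,0.144],[0.089,0.186,-0.13],255],[[-0.019,0.279,0.153],[0.098,0.212,-0.134],255]])

```text
time: 54.85
position: [0.6367, 0.1333, 0.2034]
tool_rot: [-2.231, -1.917, -0.311]
ft_force: [0.3, 0.1, -3.7]
grip_width: 0.687
```

step_arm(plan=[[[0,0,0],[0,0,0],255],[[0,0,0],[0,0,0],255],[[0,0,0],[0,0,0.012],255],[[0,0,0],[0,0,0.024],255],[[0,0,0],[0,0,0.036],255],[[0,0,0],[0,0,0.046],255],[[0,0,0],[0,0,0.05],255],[[0,0,0],[0,0,0.05],255],[[0,0,0],[0,0,0.05],255],[[0,0,0],[0,0,0.05],255]])

```text
time: 56.1
position: [0.6383, 0.1464, 0.156]
tool_rot: [-2.233, -1.917, -0.312]
ft_force: [0.1, 0.3, -3.9]
grip_width: 0.686
```

Run:
```python
import cs
from mv import *
im=ctrl.get_image('side');crop(im,240,120,180,180,3.3,'s27.png')
plan([(6,ch(0,.126,.0325),Rch)],255,nd=4)
```

```text
t 56.1 pos [0.6383 0.1464 0.156 ] yang -0.152 z [ 0.04   0.272 -0.961] F [ 0.1  0.3 -3.9] w 0.686 q [-0.58  0.36  0.57  1.65 -0.51  1.17  0.  ]
chute [-0.0003  0.1286  0.0678] Fch [ 0.1 -0.8 -3.8]
[[[0.0,0.0,0.0],[-0.0004,0.0001,0.0059],255],[[-0.001,0.0,0.0],[-0.0009,0.0001,0.0117],255],[[-0.001,0.001,-0.001],[-0.0013,0.0002,0.0176],255],[[-0.001,0.001,-0.001],[-0.0017,0.0003,0.0235],255],[[-0.001,0.001,-0.001],[-0.0021,0.0004,0.0293],255],[[-0.002,0.001,-0.001],[-0.0026,0.0004,0.0352],255],[[-0.002,0.001,-0.001],[-0.0026,0.0004,0.0352],255],[[-0.002,0.001,-0.001],[-0.0026,0.0004,0.0352],255],[[-0.002,0.001,-0.001],[-0.0026,0.0004,0.0352],255],[[-0.002,0.001,-0.001],[-0.0026,0.0004,0.0352],255]]
```

View pics/s27.png

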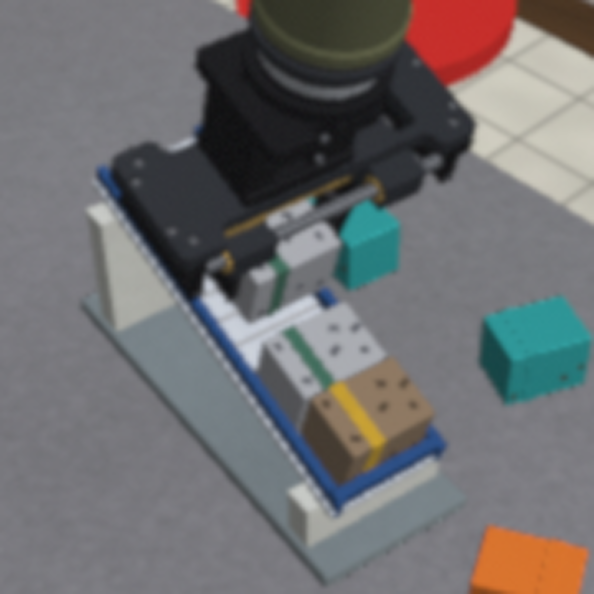

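Clearance is fine. I lower the block and then push it gently down the lane.

step_arm(plan=[[[0,0,0],[0,0,0.01],255],[[0,0,0],[-0.001,0,0.02],255],[[0,0,0],[-0.002,0,0.028],255],[[0,0,0],[-0.003,0,0.0335],255],[[0,0,0],[-0.004,0,0.036],255],[[0,0,0],[-0.007,0,0.0365],255],[[0,0,0],[-0.01,0,0.0365],255],[[0,0,0],[-0.013,0,0.037],255],[[0,0,0],[-0.0155,0,0.037],255],[[0,0,0],[-0.0155,0,0.037],255]])

```text
time: 57.4
position: [0.6373, 0.1427, 0.1161]
tool_rot: [-2.231, -1.917, -0.312]
ft_force: [-0.8, 1.9, -2.6]
grip_width: 0.688
```

```bash
python3 cs.py
```

```text
t 57.4 pos [0.6373 0.1427 0.1161] yang -0.151 z [ 0.04   0.273 -0.961] F [-0.8  1.9 -2.6] w 0.688 q [-0.56  0.4   0.56  1.69 -0.54  1.11  0.05]
chute [-0.0007  0.1138  0.0305] Fch [-1.  1. -3.]
```

step_arm(plan=[[[0,0,0],[0,0,0],75],[[0,0,0],[0,0,0],55],[[0,0,0],[0,0,0],30],[[0,0,0],[0,0,0],0],[[0,0,0],[0,0,0],0],[[0,0,0],[0,0,-0.015],0],[[0,0,0],[0,0,-0.035],0],[[0,0,0],[0,0,-0.06],0],[[0,0,0],[0,0,-0.08],0],[[0,0,0],[0,0,-0.1],0]])

```text
time: 58.65
position: [0.6334, 0.1142, 0.2137]
tool_rot: [-2.233, -1.917, -0.312]
ft_force: [-0.7, 0.0, 1.3]
grip_width: 0.996
```

```bash
python3 blk.py
python3 - <<'E'
import cs
from mv import *
im=ctrl.get_image('side');crop(im,150,120,270,230,2.5,'s28.png')
plan([(5,(.53,.17,.18),Rdown(-.05)),(10,(.416,.216,.09),Rdown(-.018))],0)
E
```

```text
0.98 2 [0.415 0.217 1.552 0.089] [ 0.415  0.216 -1.592  0.064]
0.88 1 [0.652 0.162 0.762 0.572] [0.652 0.162 0.762 0.572]
0.69 2 [0.43  0.321 0.623 0.275] [0.429 0.32  0.612 0.336]
t 58.85 pos [0.6332 0.1147 0.212 ] yang -0.151 z [ 0.039  0.272 -0.961] F [ 0.1  0.1 -0.4] w 1.002 q [-0.56  0.31  0.6   1.6  -0.47  1.28 -0.  ]
chute [-0.0005  0.1132  0.1304] Fch [ 0.1  0.  -0.4]
[[[0.002,-0.056,-0.02],[0.006,-0.022,0.008],0],[[0.004,-0.111,-0.04],[0.011,-0.044,0.016],0],[[0.006,-0.167,-0.06],[0.017,-0.066,0.025],0],[[0.008,-0.223,-0.081],[0.023,-0.088,0.033],0],[[0.011,-0.278,-0.101],[0.029,-0.11,0.041],0],[[0.011,-0.278,-0.107],[0.029,-0.134,0.06],0],[[0.012,-0.278,-0.114],[0.03,-0.157,0.079],0],[[0.013,-0.278,-0.12],[0.03,-0.181,0.098],0],[[0.014,-0.278,-0.126],[0.031,-0.205,0.117],0],[[0.015,-0.278,-0.133],[0.031,-0.229,0.136],0]]
```

View pics/s28.png

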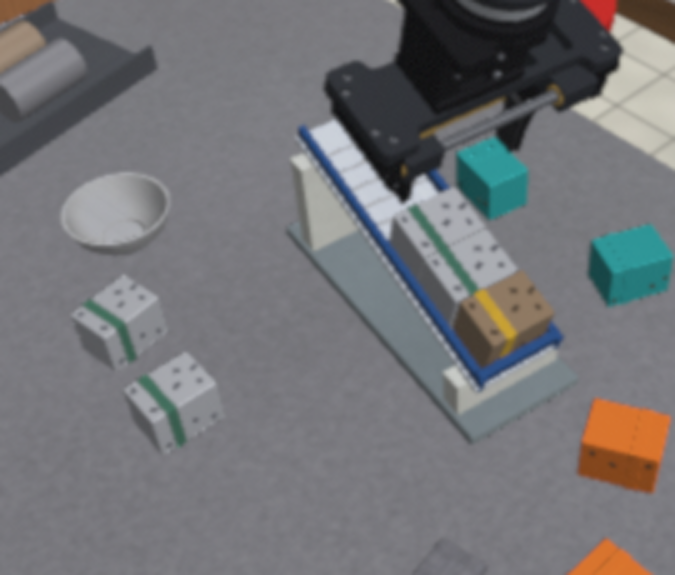

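step_arm(plan=[[[0,-0.056,-0.02],[0.006,-0.022,0.008],0],[[0.004,-0.111,-0.04],[0.011,-0.044,0.016],0],[[0.006,-0.167,-0.06],[0.017,-0.066,0.025],0],[[0.008,-0.223,-0.081],[0.023,-0.088,0.033],0],[[0.011,-0.278,-0.1],[0.029,-0.11,0.041],0],[[0.011,-0.278,-0.107],[0.029,-0.134,0.06],0],[[0.012,-0.278,-0.114],[0.03,-0.157,0.079],0],[[0.013,-0.278,-0.12],[0.03,-0.181,0.098],0],[[0.014,-0.278,-0.126],[0.031,-0.205,0.117],0],[[0.015,-0.278,-0.133],[0.031,-0.229,0.136],0]])

```text
time: 60.15
position: [0.415, 0.216, 0.0886]
tool_rot: [2.24, 2.202, -0.002]
ft_force: [-0.3, 0.8, 0.9]
grip_width: 1.002
```

step_arm(plan=[[[0,0,0],[0,0,0],0],[[0,0,0],[0,0,0],0],[[0,0,0],[0,0,0.005],0],[[0,0,0],[0,0,0.01],0],[[0,0,0],[0,0,0.015],0],[[0,0,0],[0,0,0.02],0],[[0,0,0],[0,0,0.02],0],[[0,0,0],[0,0,0.02],0],[[0,0,0],[0,0,0.02],0],[[0,0,0],[0,0,0.02],0]])

```text
time: 61.4
position: [0.4168, 0.2159, 0.0703]
tool_rot: [2.241, 2.201, 0.002]
ft_force: [0.1, -0.3, 0.3]
grip_width: 1.002
```

Run:
```python
import cs
from mv import *
im=ctrl.get_image('side');crop(im,150,120,270,230,2.5,'s29.png')
plan([(3,(.415,.2165,.06),Rdown(-.018)),(9,(.415,.2165,.030),Rdown(-.018))],0,nd=4)
```

```text
t 61.4 pos [0.4168 0.2159 0.0703] yang -0.018 z [ 0.001  0.    -1.   ] F [ 0.1 -0.3  0.3] w 1.002 q [-0.98  0.09  0.47  2.09 -0.05  0.97 -0.51]
chute [-0.2297  0.1389 -0.0244] Fch [ 0.2 -0.2  0.3]
[[[0.0,0.0,0.0],[0.0002,-0.0006,0.0034],0],[[0.001,0.0,0.0],[0.0004,-0.0012,0.0068],0],[[0.001,0.0,0.0],[0.0006,-0.0018,0.0102],0],[[0.001,0.0,0.0],[0.0006,-0.0018,0.0152],0],[[0.001,0.0,0.0],[0.0006,-0.0018,0.0202],0],[[0.001,0.0,0.0],[0.0006,-0.0018,0.0252],0],[[0.001,0.0,0.0],[0.0006,-0.0018,0.0302],0],[[0.001,0.0,0.0],[0.0006,-0.0018,0.0352],0],[[0.001,0.0,0.0],[0.0006,-0.0018,0.0402],0],[[0.001,0.0,0.0],[0.0006,-0.0018,0.0402],0]]
```

View pics/s29.png

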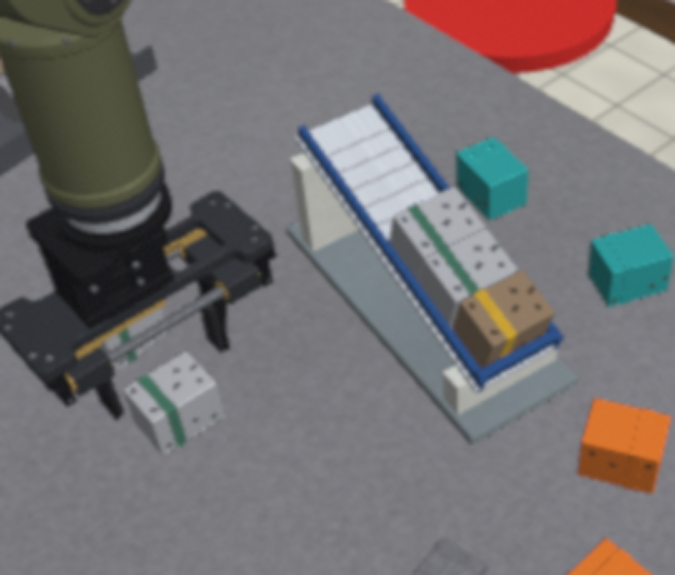

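step_arm(plan=[[[0,0,0],[0,-0.001,0.004],0],[[0,0,0],[0.0005,-0.002,0.01],0],[[0,0,0],[0.0005,-0.002,0.016],0],[[0,0,0],[0.0005,-0.002,0.022],0],[[0,0,0],[0.0005,-0.002,0.029],0],[[0,0,0],[0.0005,-0.002,0.035],0],[[0,0,0],[0.0005,-0.002,0.04],0],[[0,0,0],[0.0005,-0.002,0.04],0],[[0,0,0],[0.0005,-0.002,0.04],50],[[0,0,0],[0.0005,-0.002,0.04],70]])

```text
time: 62.7
position: [0.4149, 0.2164, 0.0304]
tool_rot: [2.241, 2.201, 0.002]
ft_force: [-0.4, 0.8, 0.4]
grip_width: 0.852
```

step_arm(plan=[[[0,0,0],[0,0,0],90],[[0,0,0],[0,0,0],255],[[0,0,0],[0,0,0],255],[[0,0,0],[0,0,0],255],[[0,0,0],[0,0,0],255],[[0,0,0],[0,0,0],255],[[0,0,0],[0,0,-0.005],255],[[0,0,0],[0,0,-0.015],255],[[0,0,0],[0,0,-0.03],255],[[0,0,0],[0,0,-0.04],255]])

```text
time: 63.95
position: [0.4151, 0.2166, 0.0715]
tool_rot: [2.241, 2.201, 0.003]
ft_force: [0.1, -0.3, -3.2]
grip_width: 0.687
```

Run:
```python
import cs
from mv import *
im=ctrl.get_image('side');crop(im,150,120,270,230,2.5,'s30.png')
plan([(4,(.46,.21,.19),Rdown(-.05)),(10,ch(0,.175,.10),Rch)],255)
```

```text
t 63.95 pos [0.4151 0.2166 0.0715] yang -0.018 z [ 0.002  0.001 -1.   ] F [ 0.1 -0.3 -3.2] w 0.687 q [-0.98  0.09  0.47  2.09 -0.05  0.97 -0.51]
chute [-0.2316  0.1396 -0.0234] Fch [ 0.1 -1.1 -3. ]
[[[0.001,-0.001,0.008],[-0.001,0.011,-0.029],255],[[0.002,-0.001,0.016],[-0.003,0.022,-0.059],255],[[0.002,-0.002,0.024],[-0.004,0.034,-0.088],255],[[0.003,-0.002,0.032],[-0.006,0.045,-0.117],255],[[0.0,0.044,0.049],[-0.01,0.075,-0.119],255],[[-0.003,0.091,0.065],[-0.014,0.106,-0.12],255],[[-0.006,0.137,0.082],[-0.018,0.137,-0.122],255],[[-0.009,0.184,0.099],[-0.023,0.168,-0.124],255],[[-0.012,0.23,0.116],[-0.027,0.198,-0.125],255],[[-0.015,0.277,0.132],[-0.031,0.229,-0.127],255]]
```

View pics/s30.png

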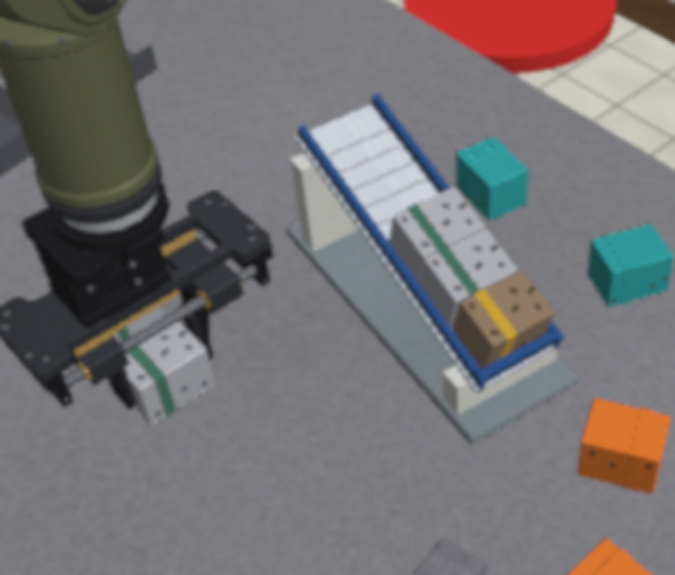

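step_arm(plan=[[[0,0,0.01],[-0.001,0.011,-0.029],255],[[0,0,0.02],[-0.003,0.022,-0.059],255],[[0,0,0.024],[-0.004,0.034,-0.088],255],[[0,0,0.032],[-0.006,0.045,-0.117],255],[[0,0.044,0.049],[-0.01,0.075,-0.119],255],[[-0.003,0.091,0.065],[-0.014,0.106,-0.12],255],[[-0.006,0.137,0.082],[-0.018,0.137,-0.122],255],[[-0.009,0.184,0.099],[-0.023,0.168,-0.124],255],[[-0.012,0.23,0.116],[-0.027,0.198,-0.125],255],[[-0.015,0.277,0.132],[-0.031,0.229,-0.127],255]])

```text
time: 65.25
position: [0.6435, 0.1811, 0.1971]
tool_rot: [-2.231, -1.918, -0.309]
ft_force: [1.1, 1.1, -3.8]
grip_width: 0.689
```

step_arm(plan=[[[0,0,0],[0,0,0],255],[[0,0,0],[0,0,0],255],[[0,0,0],[0,0,0.01],255],[[0,0,0],[0,0,0.02],255],[[0,0,0],[0,0,0.03],255],[[0,0,0],[0,0,0.035],255],[[0,0,0],[0,0,0.035],255],[[0,0,0],[0,0,0.035],255],[[0,0,0],[0,0,0.035],255],[[0,0,0],[0,0,0.035],255]])

```text
time: 66.5
position: [0.6445, 0.1906, 0.164]
tool_rot: [-2.232, -1.919, -0.31]
ft_force: [-0.2, 0.4, -3.7]
grip_width: 0.687
```

Run:
```python
import cs
from mv import *
im=ctrl.get_image('side');crop(im,150,120,270,230,2.5,'s31.png')
plan([(5,ch(0,.172,.0325),Rch)],255,nd=4)
```

```text
t 66.5 pos [0.6445 0.1906 0.164 ] yang -0.151 z [ 0.039  0.271 -0.962] F [-0.2  0.4 -3.7] w 0.687 q [-0.65  0.38  0.58  1.61 -0.52  1.18 -0.06]
chute [-0.0008  0.1736  0.0632] Fch [-0.2 -0.7 -3.6]
[[[0.0,0.0,0.0],[-0.0003,0.0002,0.0061],255],[[-0.001,0.001,0.0],[-0.0006,0.0004,0.0122],255],[[-0.001,0.001,0.0],[-0.0009,0.0005,0.0184],255],[[-0.002,0.002,0.0],[-0.0013,0.0007,0.0245],255],[[-0.002,0.002,0.0],[-0.0016,0.0009,0.0306],255],[[-0.002,0.002,0.0],[-0.0016,0.0009,0.0306],255],[[-0.002,0.002,0.0],[-0.0016,0.0009,0.0306],255],[[-0.002,0.002,0.0],[-0.0016,0.0009,0.0306],255],[[-0.002,0.002,0.0],[-0.0016,0.0009,0.0306],255],[[-0.002,0.002,0.0],[-0.0016,0.0009,0.0306],255]]
```

View pics/s31.png

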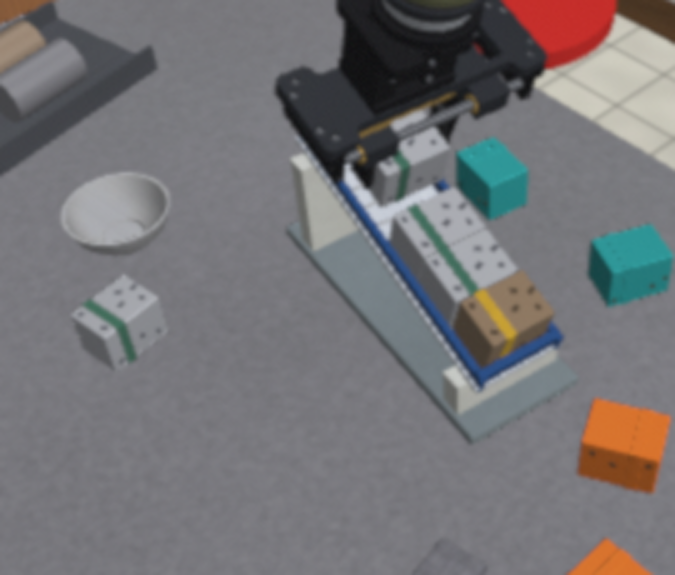

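step_arm(plan=[[[0,0,0],[0,0,0.01],255],[[0,0,0],[-0.001,0.001,0.02],255],[[0,0,0],[-0.002,0.001,0.027],255],[[0,0,0],[-0.003,0.001,0.031],255],[[0,0,0],[-0.005,0.001,0.0325],255],[[0,0,0],[-0.008,0.001,0.0325],255],[[0,0,0],[-0.011,0.001,0.0325],255],[[0,0,0],[-0.0135,0.001,0.0325],255],[[0,0,0],[-0.015,0.001,0.0325],255],[[0,0,0],[-0.015,0.001,0.0325],255]])

```text
time: 67.8
position: [0.6448, 0.186, 0.129]
tool_rot: [-2.231, -1.919, -0.312]
ft_force: [0.1, 1.3, -2.2]
grip_width: 0.686
```

```bash
python3 cs.py
```

```text
t 67.8 pos [0.6448 0.186  0.129 ] yang -0.15 z [ 0.04   0.272 -0.961] F [ 0.1  1.3 -2.2] w 0.686 q [-0.63  0.42  0.57  1.65 -0.55  1.13 -0.02]
chute [1.000e-04 1.597e-01 3.070e-02] Fch [-0.1  0.6 -2.5]
```

step_arm(plan=[[[0,0,0],[0,0,0],75],[[0,0,0],[0,0,0],55],[[0,0,0],[0,0,0],30],[[0,0,0],[0,0,0],0],[[0,0,0],[0,0,0],0],[[0,0,0],[0,0,-0.015],0],[[0,0,0],[0,0,-0.035],0],[[0,0,0],[0,0,-0.06],0],[[0,0,0],[0,0,-0.08],0],[[0,0,0],[0,0,-0.09],0]])

```text
time: 69.05
position: [0.6417, 0.1599, 0.2173]
tool_rot: [-2.233, -1.919, -0.313]
ft_force: [1.1, -0.7, -0.3]
grip_width: 1.002
```

```bash
python3 blk.py
python3 - <<'E'
import cs
from mv import *
im=ctrl.get_image('side');crop(im,150,120,270,230,2.5,'s32.png')
plan([(5,(.52,.25,.18),Rdown(.05)),(10,(.43,.3205,.08),Rdown(.15))],0)
E
```

```text
0.7 2 [0.431 0.321 1.727 0.118] [0.431 0.319 1.731 0.131]
t 69.25 pos [0.6406 0.1609 0.2144] yang -0.15 z [ 0.038  0.271 -0.962] F [-0.8 -0.4 -1.1] w 1.0 q [-0.63  0.33  0.61  1.57 -0.48  1.27 -0.06]
chute [-0.0002  0.1588  0.1199] Fch [-0.7 -0.8 -0.9]
[[[0.005,-0.055,-0.04],[0.012,-0.026,0.01],0],[[0.01,-0.111,-0.08],[0.023,-0.053,0.021],0],[[0.014,-0.166,-0.119],[0.035,-0.079,0.031],0],[[0.019,-0.221,-0.159],[0.046,-0.106,0.042],0],[[0.024,-0.276,-0.199],[0.058,-0.132,0.052],0],[[0.027,-0.276,-0.219],[0.063,-0.152,0.075],0],[[0.029,-0.276,-0.239],[0.069,-0.172,0.097],0],[[0.032,-0.276,-0.259],[0.074,-0.192,0.119],0],[[0.035,-0.276,-0.279],[0.079,-0.211,0.142],0],[[0.038,-0.275,-0.298],[0.085,-0.231,0.164],0]]
```

View pics/s32.png

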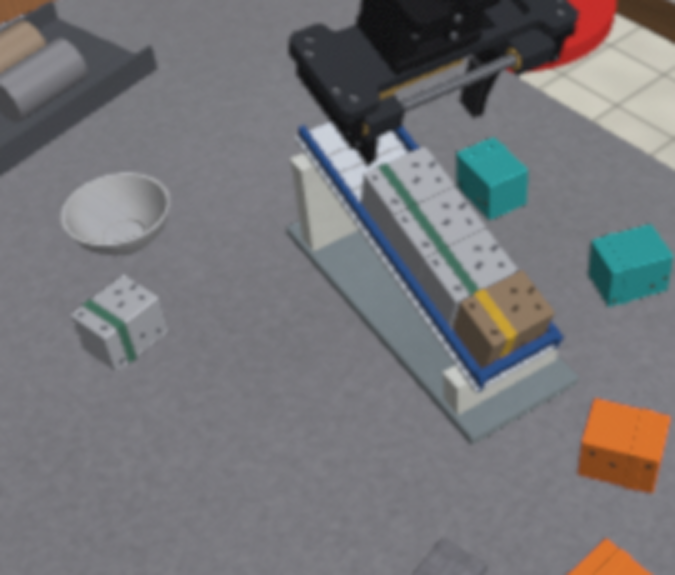

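step_arm(plan=[[[0,-0.055,-0.04],[0.012,-0.026,0.01],0],[[0.01,-0.11,-0.08],[0.023,-0.053,0.021],0],[[0.014,-0.166,-0.12],[0.035,-0.079,0.031],0],[[0.019,-0.221,-0.16],[0.046,-0.106,0.042],0],[[0.024,-0.276,-0.2],[0.058,-0.132,0.052],0],[[0.027,-0.276,-0.219],[0.063,-0.152,0.075],0],[[0.029,-0.276,-0.239],[0.069,-0.172,0.097],0],[[0.032,-0.276,-0.259],[0.074,-0.192,0.119],0],[[0.035,-0.276,-0.279],[0.079,-0.211,0.142],0],[[0.038,-0.275,-0.3],[0.085,-0.231,0.154],0]])

```text
time: 70.55
position: [0.4289, 0.3178, 0.0886]
tool_rot: [2.045, 2.384, -0.003]
ft_force: [0.4, 0.5, 0.1]
grip_width: 1.002
```

step_arm(plan=[[[0,0,0],[0,0,0],0],[[0,0,0],[0,0,0],0],[[0,0,0],[0,0,0.004],0],[[0,0,0],[0,0,0.008],0],[[0,0,0],[0,0,0.012],0],[[0,0,0],[0,0,0.016],0],[[0,0,0],[0,0,0.02],0],[[0,0,0],[0,0,0.02],0],[[0,0,0],[0,0,0.02],0],[[0,0,0],[0,0,0.02],0]])

```text
time: 71.8
position: [0.431, 0.318, 0.0707]
tool_rot: [2.047, 2.382, 0.003]
ft_force: [1.1, -0.0, -0.2]
grip_width: 1.003
```

Run:
```python
import cs
from mv import *
im=ctrl.get_image('side');crop(im,150,120,270,230,2.5,'s33.png')
plan([(3,(.431,.3205,.06),Rdown(.156)),(9,(.431,.3205,.030),Rdown(.156))],0,nd=4)
```

```text
t 71.8 pos [0.431  0.318  0.0707] yang 0.151 z [ 0.002  0.001 -1.   ] F [ 1.1 -0.  -0.2] w 1.003 q [-1.09  0.24  0.45  1.94 -0.12  0.99 -0.43]
chute [-0.2311  0.238  -0.0524] Fch [ 1.1  0.1 -0.2]
[[[0.001,0.0,-0.002],[0.0008,0.0001,0.0036],0],[[0.001,0.0,-0.003],[0.0017,0.0003,0.0072],0],[[0.002,-0.001,-0.005],[0.0025,0.0004,0.0107],0],[[0.002,-0.001,-0.005],[0.0025,0.0004,0.0157],0],[[0.002,-0.001,-0.005],[0.0025,0.0004,0.0207],0],[[0.002,-0.001,-0.005],[0.0025,0.0004,0.0257],0],[[0.002,-0.001,-0.005],[0.0025,0.0004,0.0307],0],[[0.002,-0.001,-0.005],[0.0025,0.0004,0.0357],0],[[0.002,-0.001,-0.005],[0.0025,0.0004,0.0407],0],[[0.002,-0.001,-0.005],[0.0025,0.0004,0.0407],0]]
```

View pics/s33.png

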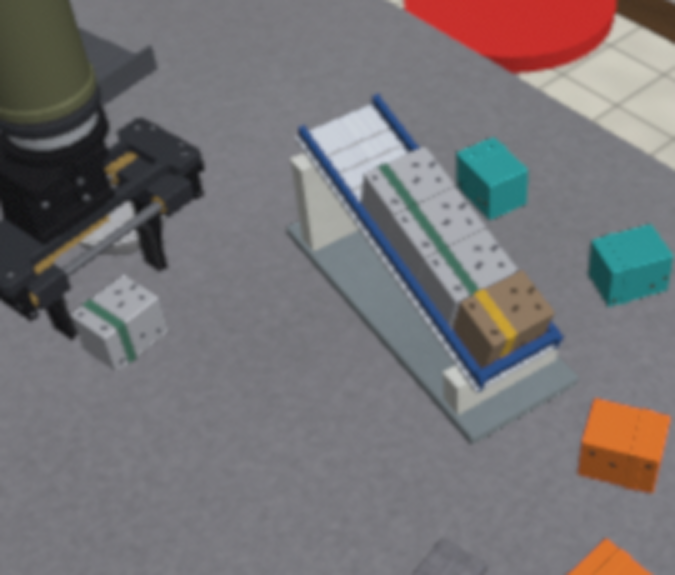

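step_arm(plan=[[[0,0,0],[0.001,0,0.004],0],[[0,0,-0.005],[0.002,0,0.01],0],[[0,0,-0.005],[0.0025,0.0005,0.016],0],[[0,0,-0.005],[0.0025,0.0005,0.022],0],[[0,0,-0.005],[0.0025,0.0005,0.029],0],[[0,0,-0.005],[0.0025,0.0005,0.035],0],[[0,0,-0.005],[0.0025,0.0005,0.0405],0],[[0,0,-0.005],[0.0025,0.0005,0.0405],0],[[0,0,-0.005],[0.0025,0.0005,0.0405],50],[[0,0,-0.005],[0.0025,0.0005,0.0405],70]])

```text
time: 73.1
position: [0.4312, 0.3206, 0.0304]
tool_rot: [2.041, 2.387, 0.003]
ft_force: [0.1, -1.0, -1.2]
grip_width: 0.851
```

step_arm(plan=[[[0,0,0],[0,0,0],90],[[0,0,0],[0,0,0],255],[[0,0,0],[0,0,0],255],[[0,0,0],[0,0,0],255],[[0,0,0],[0,0,0],255],[[0,0,0],[0,0,0],255],[[0,0,0],[0,0,-0.005],255],[[0,0,0],[0,0,-0.015],255],[[0,0,0],[0,0,-0.03],255],[[0,0,0],[0,0,-0.04],255]])

```text
time: 74.35
position: [0.4314, 0.3207, 0.0715]
tool_rot: [2.041, 2.387, 0.005]
ft_force: [0.1, -0.0, -4.0]
grip_width: 0.689
```

Run:
```python
import cs
from mv import *
im=ctrl.get_image('side');crop(im,150,120,270,230,2.5,'s34.png')
plan([(4,(.47,.30,.19),Rdown(.10)),(10,ch(0,.222,.10),Rch)],255)
```

```text
t 74.35 pos [0.4314 0.3207 0.0715] yang 0.156 z [ 0.003  0.002 -1.   ] F [ 0.1 -0.  -4. ] w 0.689 q [-1.09  0.24  0.45  1.93 -0.12  0.99 -0.43]
chute [-0.231   0.241  -0.0524] Fch [ 0.1 -1.1 -3.9]
[[[0.001,-0.001,0.014],[-0.007,0.009,-0.029],255],[[0.002,-0.001,0.028],[-0.013,0.017,-0.059],255],[[0.003,-0.002,0.042],[-0.02,0.026,-0.088],255],[[0.004,-0.003,0.056],[-0.027,0.035,-0.117],255],[[-0.003,0.043,0.098],[-0.043,0.063,-0.121],255],[[-0.01,0.09,0.139],[-0.06,0.09,-0.125],255],[[-0.017,0.136,0.181],[-0.077,0.118,-0.128],255],[[-0.025,0.182,0.222],[-0.094,0.146,-0.132],255],[[-0.032,0.228,0.264],[-0.111,0.174,-0.136],255],[[-0.039,0.275,0.305],[-0.127,0.202,-0.14],255]]
```

View pics/s34.png

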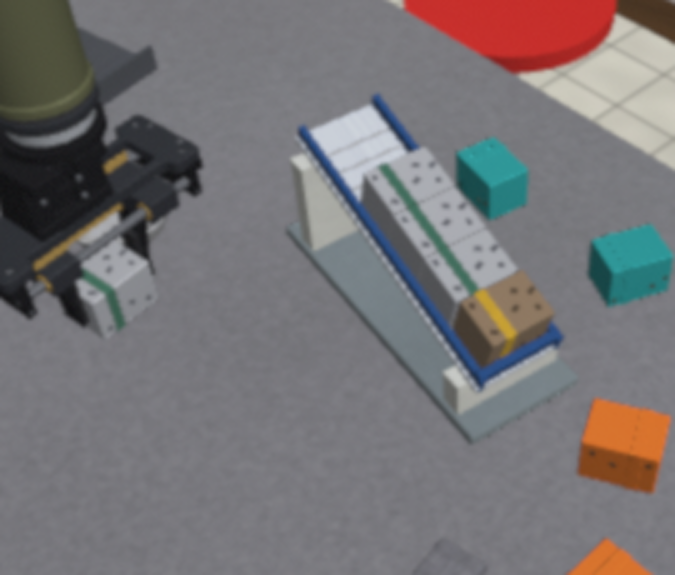

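step_arm(plan=[[[0,0,0.014],[-0.007,0.009,-0.029],255],[[0,0,0.028],[-0.013,0.017,-0.059],255],[[0,0,0.042],[-0.02,0.026,-0.088],255],[[0,0,0.056],[-0.027,0.035,-0.117],255],[[-0.003,0.043,0.098],[-0.043,0.063,-0.121],255],[[-0.01,0.09,0.139],[-0.06,0.09,-0.125],255],[[-0.017,0.136,0.181],[-0.077,0.118,-0.128],255],[[-0.025,0.182,0.222],[-0.094,0.146,-0.132],255],[[-0.032,0.228,0.264],[-0.111,0.174,-0.136],255],[[-0.039,0.275,0.305],[-0.127,0.202,-0.14],255]])

```text
time: 75.65
position: [0.6508, 0.2256, 0.2104]
tool_rot: [-2.232, -1.917, -0.31]
ft_force: [0.4, 1.3, -3.5]
grip_width: 0.689
```

step_arm(plan=[[[0,0,0],[0,0,0],255],[[0,0,0],[0,0,0],255],[[0,0,0],[0,0,0.01],255],[[0,0,0],[0,0,0.02],255],[[0,0,0],[0,0,0.03],255],[[0,0,0],[0,0,0.035],255],[[0,0,0],[0,0,0.035],255],[[0,0,0],[0,0,0.035],255],[[0,0,0],[0,0,0.035],255],[[0,0,0],[0,0,0.035],255]])

```text
time: 76.9
position: [0.6516, 0.2356, 0.1771]
tool_rot: [-2.232, -1.919, -0.311]
ft_force: [0.3, -1.0, -3.3]
grip_width: 0.686
```

Run:
```python
import cs
from mv import *
im=ctrl.get_image('side');crop(im,150,120,270,230,2.5,'s35.png')
plan([(5,ch(0,.218,.0325),Rch),(10,ch(0,.205,.0308),Rch)],255,nd=4)
```

```text
t 76.9 pos [0.6516 0.2356 0.1771] yang -0.151 z [ 0.04   0.271 -0.962] F [ 0.3 -1.  -3.3] w 0.686 q [-0.7   0.41  0.58  1.56 -0.52  1.2  -0.14]
chute [-0.0006  0.221   0.0631] Fch [ 0.4 -1.8 -2.9]
[[[0.0,0.0,0.0],[-0.0006,0.0001,0.0061],255],[[-0.001,0.001,0.0],[-0.0012,0.0003,0.0122],255],[[-0.001,0.001,0.0],[-0.0018,0.0004,0.0183],255],[[-0.001,0.002,0.0],[-0.0024,0.0005,0.0244],255],[[-0.002,0.002,0.0],[-0.003,0.0007,0.0305],255],[[-0.002,0.002,0.0],[-0.0056,0.0007,0.0309],255],[[-0.002,0.002,0.0],[-0.0082,0.0007,0.0312],255],[[-0.002,0.002,0.0],[-0.0108,0.0007,0.0315],255],[[-0.002,0.002,0.0],[-0.0134,0.0007,0.0319],255],[[-0.002,0.002,0.0],[-0.016,0.0007,0.0322],255]]
```

View pics/s35.png

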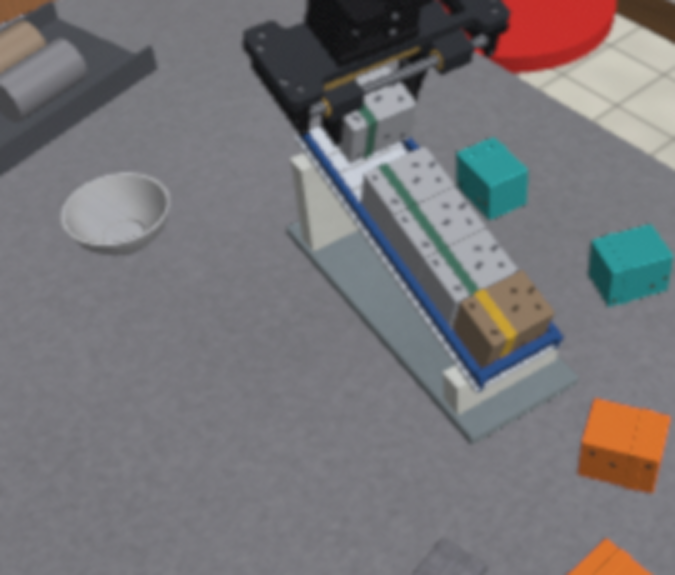

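step_arm(plan=[[[0,0,0],[0,0,0.01],255],[[0,0,0],[-0.001,0.0005,0.02],255],[[0,0,0],[-0.002,0.0005,0.027],255],[[0,0,0],[-0.003,0.0005,0.031],255],[[0,0,0],[-0.005,0.0005,0.0325],255],[[0,0,0],[-0.008,0.0005,0.0325],255],[[0,0,0],[-0.011,0.0005,0.0325],255],[[0,0,0],[-0.014,0.0005,0.0325],255],[[0,0,0],[-0.0165,0.0005,0.0325],255],[[0,0,0],[-0.0165,0.0005,0.0325],255]])

```text
time: 78.2
position: [0.6508, 0.2284, 0.1409]
tool_rot: [-2.232, -1.918, -0.31]
ft_force: [-0.6, -0.4, -3.3]
grip_width: 0.683
```

```bash
python3 cs.py
```

```text
t 78.2 pos [0.6508 0.2284 0.1409] yang -0.151 z [ 0.039  0.271 -0.962] F [-0.6 -0.4 -3.3] w 0.683 q [-0.69  0.43  0.57  1.6  -0.55  1.14 -0.1 ]
chute [-0.0003  0.2041  0.0304] Fch [-0.5 -1.4 -3. ]
```

step_arm(plan=[[[0,0,0],[-0.0005,0,0],255],[[0,0,0],[-0.001,0,0.0005],255],[[0,0,0],[-0.0015,0,0.0005],255],[[0,0,0],[-0.0015,0,0.0005],75],[[0,0,0],[-0.0015,0,0.0005],50],[[0,0,0],[-0.0015,0,0.0005],20],[[0,0,0],[-0.0015,0,0.0005],0],[[0,0,0],[-0.0015,0,-0.01],0],[[0,0,0],[-0.0015,0,-0.03],0],[[0,0,0],[-0.0015,0,-0.06],0]])

```text
time: 79.45
position: [0.648, 0.2107, 0.1995]
tool_rot: [-2.232, -1.919, -0.309]
ft_force: [-0.5, 0.5, 0.7]
grip_width: 1.0
```

Run:
```python
import cs
from mv import *
plan([(2,ch(0,.205,.14),Rch),(10,(.50,.26,.26),Rdown(.1))],0,nd=3)
```

```text
t 79.45 pos [0.648  0.2107 0.1995] yang -0.15 z [ 0.039  0.271 -0.962] F [-0.5  0.5  0.7] w 1.0 q [-0.69  0.37  0.6   1.55 -0.5   1.24 -0.12]
chute [-0.0004  0.2031  0.0916] Fch [-0.5  0.7  0.6]
[[[-0.001,0.001,0.0],[0.001,0.0,-0.024],0],[[-0.002,0.003,0.0],[0.002,0.0,-0.048],0],[[0.002,-0.032,-0.031],[0.007,-0.019,-0.049],0],[[0.006,-0.067,-0.062],[0.012,-0.038,-0.049],0],[[0.011,-0.102,-0.094],[0.017,-0.058,-0.049],0],[[0.015,-0.137,-0.125],[0.022,-0.077,-0.049],0],[[0.019,-0.172,-0.156],[0.027,-0.096,-0.05],0],[[0.024,-0.206,-0.187],[0.032,-0.115,-0.05],0],[[0.028,-0.241,-0.218],[0.037,-0.135,-0.05],0],[[0.032,-0.276,-0.249],[0.042,-0.154,-0.051],0]]
```

step_arm(plan=[[[0,0,0],[0.001,0,-0.024],0],[[0,0,0],[0.002,0,-0.048],0],[[0,-0.032,-0.03],[0.007,-0.019,-0.049],0],[[0.006,-0.067,-0.06],[0.012,-0.038,-0.049],0],[[0.011,-0.1,-0.09],[0.017,-0.058,-0.049],0],[[0.015,-0.137,-0.125],[0.022,-0.077,-0.049],0],[[0.019,-0.172,-0.156],[0.027,-0.096,-0.05],0],[[0.024,-0.206,-0.187],[0.032,-0.115,-0.05],0],[[0.028,-0.241,-0.218],[0.037,-0.135,-0.05],0],[[0.032,-0.276,-0.25],[0.042,-0.154,-0.051],0]])

```text
time: 80.7
position: [0.5, 0.26, 0.2609]
tool_rot: [2.106, 2.329, 0.004]
ft_force: [-0.3, -0.1, -0.5]
grip_width: 1.002
```

Run:
```python
from mv import *
show()
P={}
for n in('top','side'):
    im=ctrl.get_image(n)
    S=4; b=cv2.resize(im[:,:,::-1],None,fx=S,fy=S,interpolation=cv2.INTER_CUBIC)
    def ln(p,col):
        q=((proj(n,p)+.5)*S-.5).astype(int); cv2.polylines(b,[q.reshape(-1,1,2)],True,col,1)
    for k in range(5):
        y0=.045*k; ln(np.array([ch(*v) for v in[(-.03,y0,.045),(-.03,y0+.045,.045),(.03,y0+.045,.045),(.03,y0,.045)]]),(0,255,0))
    ln(np.array([vi(*v) for v in[(0,-.03,.09),(0,.03,.09),(-.045,.03,.09),(-.045,-.03,.09)]]),(0,255,0))
    for i,(x,y,w,h) in enumerate({'top':[(190,180,160,100),(410,190,120,130)],'side':[(250,140,140,150),(420,330,140,150)]}[n]):
        cv2.imwrite(f'pics/fin_{n}{i}.png',b[y*S:(y+h)*S,x*S:(x+w)*S])
    cv2.imwrite(f'pics/fin_{n}.png',im[:,:,::-1])
```

```text
t 80.7 pos [0.5    0.26   0.2609] yang 0.1 z [ 0.003  0.001 -1.   ] F [-0.3 -0.1 -0.5] w 1.002 q [-1.01  0.13  0.53  1.65 -0.06  1.37 -0.37]
```

View pics/fin_top0.png

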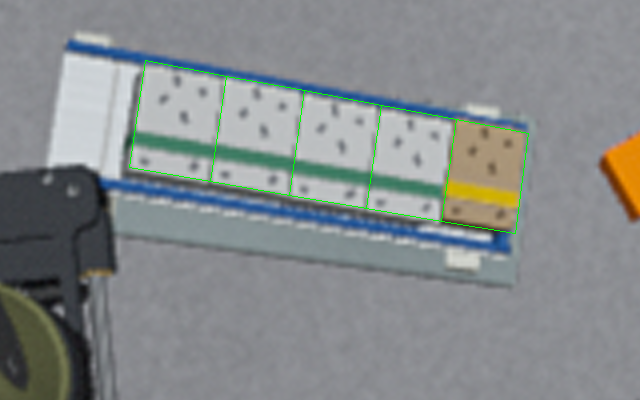

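View pics/fin_side0.png

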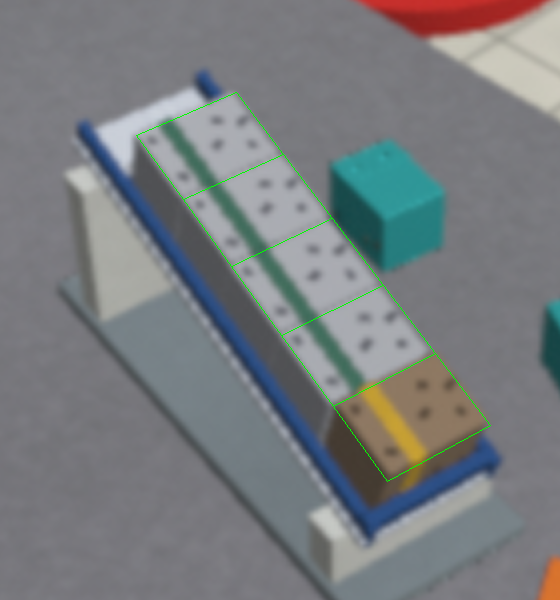

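View pics/fin_top1.png

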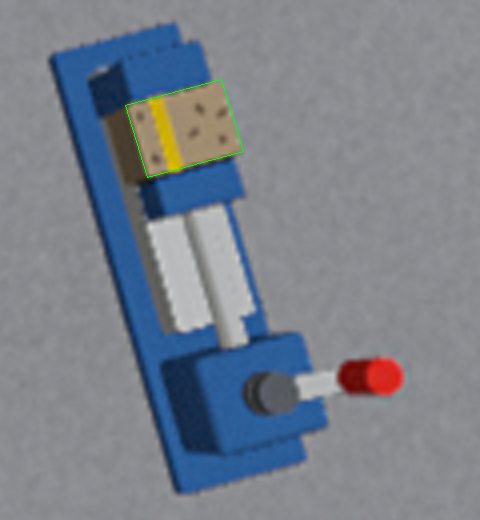

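View pics/fin_side1.png

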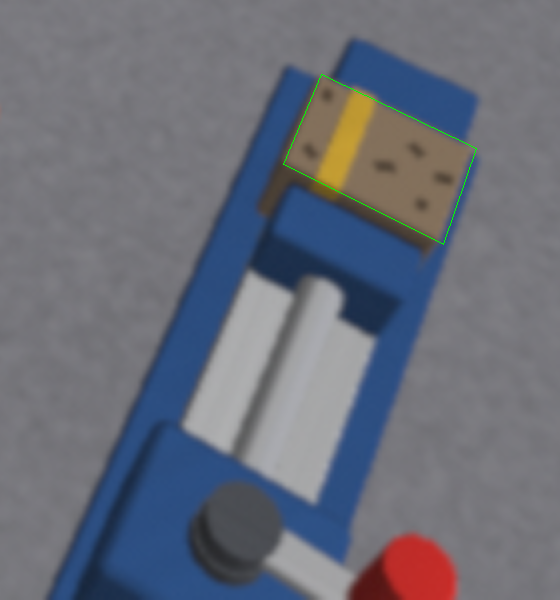

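View pics/fin_top.png

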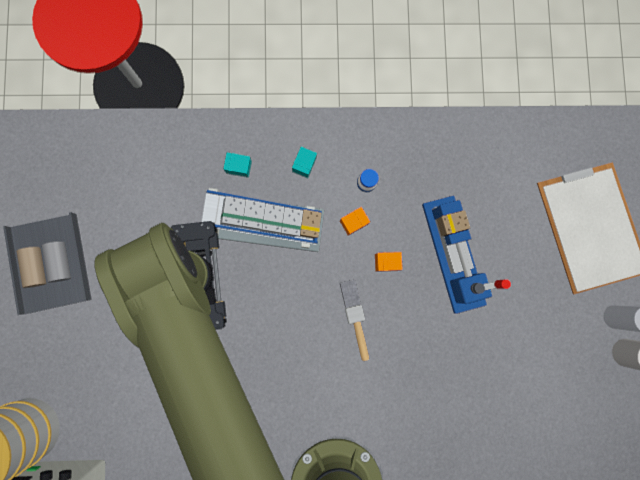

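Run:
```python
from mv import *
for val in(10.8,10.885,11.0,11.1):
    a=val+.2529; print(val,proj('top',vi(-.185,0,0)+[.045*np.cos(a),.045*np.sin(a),.15]))
im=cv2.imread('pics/fin_top.png').astype(int); m=(im[:,:,2]>200)&(im[:,:,1]<60); m[:200]=0
ys,xs=np.nonzero(m); print(xs.mean(),ys.mean(),len(xs))
```

```text
10.8 [[506.32390316 286.33185362]]
10.885 [[506.05516472 284.61541659]]
11.0 [[505.46692172 282.3342761 ]]
11.1 [[504.75118402 280.41019165]]
505.5660377358491 283.54716981132077 53
```

Run:
```python
from mv import *
print(ctrl.close_job()); show()
```

```text
the job is handed in; nothing more can be done
None
the job is handed in; nothing more can be done
```

I did the whole task and handed it in at about 81 s of the 210 s allowed; the system gave no verdict.

- **Vise:** I cranked it open two turns, to a gap of about 61 mm. I set the front brown block (old1) on the bed and cranked the jaw shut. The push at the knob rose from about 8 N to about 19 N, with the crank at about 10.9 rad.
- **Lane:** old2 did not slide down by itself. It only went to the front stop when I nudged it with the first new block. All four grey blocks are in the lane behind it, each pushed down to the one ahead. One of them had been knocked about 3 cm aside earlier in the run, so I measured it again before picking it up.
- **Last checks:** In both cameras the clamped block and all five lane blocks match their expected outlines to within about 2 mm. The brush, jar, dish and the orange and turquoise blocks are where they were, and the gripper is clear of everything.
- **Not measured:** I could not read the jaw's force on the block. I judge it from the rise in knob force and from the crank not visibly turning back after I let go (10.9 rad in the last picture, good to about 0.05 rad).

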